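Set out the nerve-test cart for the next patient

TASK

Set out the cart for the next patient: first clear the tray by hanging the grey lead caddy by its handle bar on both prongs of the hook stand, then pack all the cardboard electrode cartons, upright, in one tight row along the tray's far lip, starting in its far right corner with their 55 mm sides along that lip (push each one home before packing the next against it). Stand the gel jar on the table midway between the centres of the two wipes canisters, the bottle to the left of the amplifier head box and the paste tub in front of it (on your side), each centred on that face with a gap of 20 mm, and leave everything else alone.

Things in the scene. Friction and masses are not known exactly. Their poses are not given: they have to be found in the camera images.
- tray: fixed flat steel tray, 100 (its x) by 240 (its y), floor 3 thick, with 18 high (above the table), 4 thick lips along its far (+x) and right (-y) sides only; origin under its centre, axes about as the world's; sizes in mm
- tray_corner (a point): the inner corner between the tray's two lips, on the tray floor (3 above the table); axes as the tray's: the far lip's inner face is this frame's x = 0 plane, the right lip's inner face its y = 0 plane; the tray lies to -x and +y of it; mm
- stand: fixed hook stand on a 120 x 130 x 10 base, a 20 square post 210 tall whose front face is at its x = 0, and two parallel 8 thick round steel prongs that point from the post to -x (to the robot), at y = -30 and +30, their upper side 204 above the table, straight for 70, then turned up at x = -70 to -80, tips 222 above the table; a 90 wide crossbar, top 207 above the table, joins them at the post; origin on the table under the post's front face; sizes in mm
- hook_seat (a point): where the middle of the caddy's handle bar lies when hung: in the stand's frame x = -48, y = 0, z = 210; anywhere along the straight of the prongs will do; axes as the stand's; mm
- caddy: loose grey open-topped lead caddy, box 70 (x) by 120 (y) by 55 tall, with a stiff square handle bar above it; 150 g; at the start it stands in the tray's corner; origin under its centre; sizes in mm
- caddy_bar (a point): middle of the caddy's handle bar, 110 above its underside; bar 12 x 12 thick, 120 long along the caddy's y, free between end posts 110 apart; 49 of free height under it; axes as the caddy's; mm
- headbox: fixed white amplifier head box, 80 (x) by 100 (y) by 45 tall, two rows of round black sockets on its front (-x, robot) face; left is its +y side; origin under its centre; sizes in mm
- canister_a: fixed white wipes canister with grey lid, 71 across, 100 tall, the left one of two; origin under its centre; the other stands 200 from it along this one's -y; sizes in mm
- canister_b: the right canister, same as the left; origin under its centre; sizes in mm
- jar: loose gel jar, clear with white lid, 60 across, 55 tall, 150 g; starts on the left part of the tray; origin under its centre; sizes in mm
- tub: loose white paste tub with metal lid, 51 across, 40 tall, 90 g; starts on top of the head box; origin under its centre; sizes in mm
- bottle: loose white plastic bottle, 40 across for its lower 85, grey neck 24 across, 110 tall in all, 120 g; origin under its centre; sizes in mm
- carton1: electrode carton, plain cardboard, 45 (its x) by 55 (its y) by 55 tall, about 120 g; two or three of the four alike cartons are present; origin under its centre, lids face up; sizes in mm
- carton2: electrode carton, plain cardboard, 45 (its x) by 55 (its y) by 55 tall, about 120 g; two or three of the four alike cartons are present; origin under its centre, lids face up; sizes in mm
- carton3: electrode carton, plain cardboard, 45 (its x) by 55 (its y) by 55 tall, about 120 g; two or three of the four alike cartons are present; origin under its centre, lids face up; sizes in mm
- carton4: electrode carton, plain cardboard, 45 (its x) by 55 (its y) by 55 tall, about 120 g; two or three of the four alike cartons are present; origin under its centre, lids face up; sizes in mm
- mouse: bystander, leave alone: black computer mouse, 95 x 58 x 30; sizes in mm
- pen: bystander, leave alone: blue and white marker pen lying, 130 long, 10 thick; sizes in mm
- cup: bystander, leave alone: white ceramic cup without handle, 70 across, 75 tall; sizes in mm
- tape_roll: bystander, leave alone: small roll of white tape lying flat, 48 across, 20 tall; sizes in mm
- reflex_hammer: bystander, leave alone: reflex hammer lying, 200 long; sizes in mm
- swab_box: bystander, leave alone: low white box, 60 x 100 x 35; sizes in mm
- spray: bystander, leave alone: clear bottle, 52 across, 130 tall, near the console; sizes in mm

How it is judged:
By the outcome, as a careful person would: the job done as asked, in the order asked, and still so for the second after the job is handed in, with the robot touching nothing.
Of carton1, carton2, carton3, carton4 only 2 to 3 are there at a start; the rules pass over those that are not, and their reading is None.
At some moment in a run one of carton1, carton2, carton3, carton4 may be knocked a few centimetres aside while the robot is not near it.
It also fails if it takes over 210 s, if anything falls off the work surface, if the arm or the gripper's body presses on something with over 40 N, if the wrist force passes 120 N, or if a joint passes its speed limit or range.

ROBOT

A 6-joint arm with a two-finger parallel gripper is mounted at the origin on the work surface. World frame = base frame: x ahead of the robot, y to its left, z up, the work surface at z = 0. Lengths are in m, angles in rad, forces in N, time in s.
With the tool pointing down it reaches from about 0.425 to 1.125 m from the base axis. Payload 14.9 kg.
Tool frame: the origin (TCP) lies between the finger pads; the fingertips stand ahead of it and the grasp point (between the pads) lies 3 mm ahead of it (manip.tip_extent is the x of the fingertips in the tool frame, in m); x points along the fingers, z is the direction in which the jaws open and shut, and the axes are right-handed (so a half turn about x gives the same grasp; the last joint's range is limited). The gripper opens to 91 mm and grips with 3 to 60 N. Pads are 32 mm wide; open, the fingers measure 118 mm over their backs; the gripper's body (76 mm by 178 mm) begins 60 mm behind the grasp point.
Start: joints at [1.261, 0.379, 1.734, -0, 1.028, -0.033], TCP at [0.191, 0.673, 0.236] pointing down, gripper open.
Joint ranges: [-2.77, 2.77], [-0.74, 2.19], [0, 2.66], [-1.06, 4.2], [0.31, 2.87], [-3.08, 3.08]. Speed limits (rad/s): [1.89, 1.89, 2.39, 3.14, 3.14, 3.14].

INTERFACE

Orientations are given as a unit quaternion [w, x, y, z].
In Python, from station import manip gives the robot as it stands.
- The arm moves only by the tool drive_tool, never from a script. Its argument "plan" is a list of rows, each an object of numbers: "dx", "dy", "dz": the shift along the tool's x, y, z in m; "twist": the turn about the tool's x in degrees; "grip": the finger opening in m, from 0 to 0.0912. A call has 1 to 10 rows; each row is the pose to reach, as a shift and turn from the pose commanded when the call began, along the tool's axes at that moment; what a row does not reach only later rows make up. A row lasts 1/8 s, in which the tool goes at most 62.5 mm and 10.7 degrees, less where a joint would pass 70% of its speed; a pose out of reach is approached as far as the arm can. A call with a gripper value outside its range is refused whole. The fingers move at their own pace and stop on an object; the grip force is fixed at half the most. Time passes only in rows, so rows that repeat a pose let the fingers close. It gives the time, the measured TCP pose, the force and the opening at its end, in the units of the state.
- manip.observe(): the state, without advancing time (a new reading comes with each control period).
- manip.grab_frame(name): name is "scene" or "side" or "wrist"; returns a dict with "pixels" (480x640x3 uint8, red, green, blue), "fx", "fy", "cx", "cy" (pixels), "D" ([k1, k2, p1, p2, k3] as OpenCV has them; the pictures are not rectified), "cam_to_world" (4x4, takes a point from camera to world coordinates); the wrist camera has in their place "T_tool_cam" (4x4, takes a point from camera to tool coordinates, whose origin is the TCP and whose axes are the tool frame's). Camera axes: x right, y up, looking along -z (the intrinsics and any distortion apply to the point x, -y, -z); pixel columns grow to the right and rows downward; lengths in m; the calibration is good to about 2 mm. A picture is of the moment at which its call begins: read the wrist's pose just before it. There is no depth.
- manip.sign_off(): hands the job in, once; it reports no verdict.
The state is a dict: "time_s": time; "qpos": joint angles; "joint_vel": joint speeds; "effort": joint torques, N m; "position": TCP position; "tool_rot": TCP orientation; "contact_force": force on the tool from outside, world axes, zero at the start; "ft_torque": the same for the moment, N m; "opening": finger opening in m.
Only numpy, scipy, OpenCV 4.12 (cv2) and the standard library are available. Lean on these libraries where they do the work, as an engineer would, in place of code of your own. Each camera call takes 0.05 s, during which the arm holds its last target.

## Working session

There is one attempt and no reset: what is moved stays moved. The work goes in short steps, Python scripts to look and compute and a tool call to move; the robot and the scene stay as the last step left them, time stands still between calls to the robot, and variables do not carry over. Pictures are saved under pics/ and viewed, and the job is handed in when it is done.

Besides the shell and the picture viewer there is one more tool, called after "Request:" by a JSON object that holds its "op" and its "data". drive_tool: Moves the arm, as the interface text tells. Its arguments: {"type":"object","properties":{"plan":{"type":"array"}},"required":["plan"]}

```bash
ls -la; mkdir -p pics
python3 - <<'E'
from station import manip
import cv2
print(manip.observe()); print(manip.tip_extent)
for n in ["scene","side","wrist"]:
    f=manip.grab_frame(n)
    cv2.imwrite(f"pics/{n}0.png",f["pixels"][:,:,::-1])
    print(n,f["fx"],f["fy"],f["cx"],f["cy"],f["D"],f.get("cam_to_world",f.get("T_tool_cam")))
E
```

```text
total 12
drwxr-xr-x  3 agent agent 4096 Dec  7 09:33 .
drwxr-xr-x 23 root  root  4096 Dec  7 09:33 ..
drwxr-xr-x  2 agent agent 4096 Dec  7 09:33 pics
{'time_s': 0.0, 'qpos': array([ 1.26069787e+00,  3.79398525e-01,  1.73478069e+00, -3.63117065e-05,
        1.02848518e+00, -3.33068500e-02]), 'joint_vel': array([-0.00168296, -0.0006508 ,  0.00100603, -0.00061397,  0.0007795 ,
       -0.00040463]), 'effort': array([ 5.46781535e-03, -7.63729692e+01, -4.34378707e+01,  6.51599793e-02,
        4.23622783e-02, -8.81403366e-05]), 'position': array([0.19119419, 0.67299888, 0.2352953 ]), 'tool_rot': array([ 0.56388898, -0.4264745 ,  0.56449587,  0.4260201 ]), 'contact_force': array([-0.5979696 ,  0.80374866, -0.17238417]), 'ft_torque': array([-0.00414413,  0.00316643,  0.00144293]), 'opening': 0.09138327231524931}
0.022
scene 452.36454478545363 452.36454478545363 318.2359795250681 241.08843944803024 [-0.06033042  0.          0.          0.          0.        ] [[-0.28059456 -0.67351735  0.68384287  1.28090223]
 [ 0.95962508 -0.21144499  0.18550125  0.16113964]
 [ 0.01965684  0.70828341  0.70565446  0.87422364]
 [ 0.          0.          0.          1.        ]]
side 567.0638132880151 567.0638132880151 319.92557943681436 238.62623269334657 [-0.10381268  0.          0.          0.          0.        ] [[-0.96532602  0.12941324 -0.22671101  0.27562897]
 [-0.26073924 -0.52016825  0.81328964  0.98267129]
 [-0.01267742  0.84420211  0.53587506  0.83106081]
 [ 0.          0.          0.          1.        ]]
wrist 336.8867901747902 336.8867901747902 316.0139705289875 241.01014608841052 [-0.03616005  0.          0.          0.          0.        ] [[ 6.73707572e-04  2.69847947e-01 -9.62902712e-01 -1.48753389e-01]
 [ 1.53343267e-03  9.62901519e-01  2.69848685e-01  7.58922581e-02]
 [ 9.99998597e-01 -1.65834558e-03  2.34920388e-04  9.24513250e-04]
 [ 0.00000000e+00  0.00000000e+00  0.00000000e+00  1.00000000e+00]]
```

View pics/scene0.png

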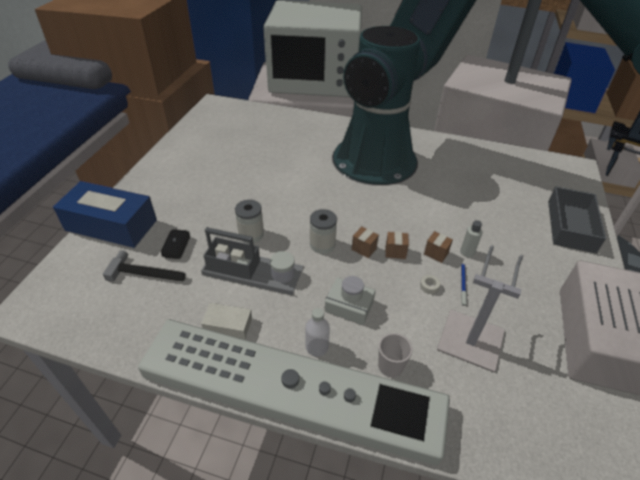

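View pics/side0.png

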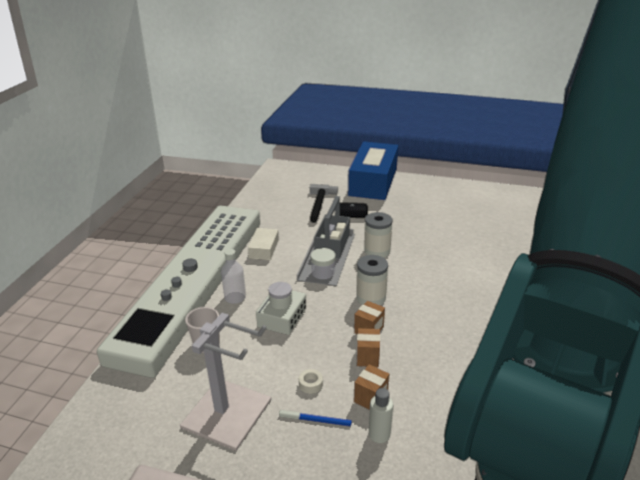

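View pics/wrist0.png

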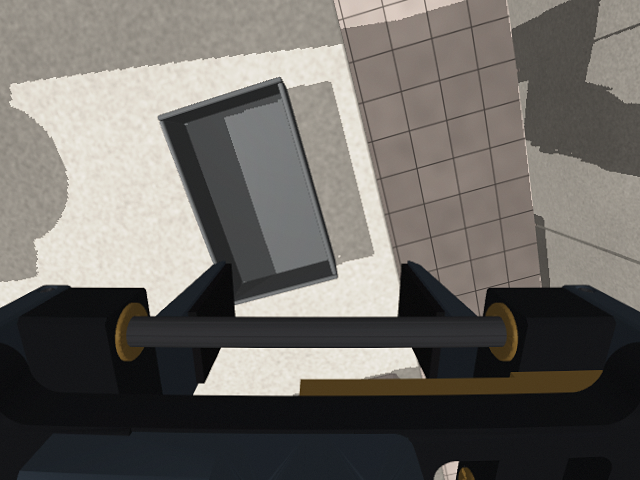

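```bash
cat > h.py <<'E'
import numpy as np, cv2
from station import manip
from scipy.spatial.transform import Rotation as R
def rot(q): return R.from_quat([q[1],q[2],q[3],q[0]]).as_matrix()
class Cam:
    def __init__(s,n,f=None,T=None):
        if n=="wrist" and T is None:
            o=manip.observe(); Tt=np.eye(4);Tt[:3,:3]=rot(o["tool_rot"]);Tt[:3,3]=o["position"]
        f=f or manip.grab_frame(n); s.img=f["pixels"][:,:,::-1].copy()
        s.K=np.array([[f["fx"],0,f["cx"]],[0,f["fy"],f["cy"]],[0,0,1]]);s.D=np.array(f["D"],float)
        s.T=np.array(f["cam_to_world"]) if n!="wrist" else Tt@np.array(f["T_tool_cam"])
    def proj(s,P):
        P=np.atleast_2d(P).astype(float); C=(P-s.T[:3,3])@s.T[:3,:3]; C=C*[1,-1,-1]
        return cv2.projectPoints(C.reshape(-1,1,3),np.zeros(3),np.zeros(3),s.K,s.D)[0].reshape(-1,2)
    def ray(s,uv):
        u=cv2.undistortPoints(np.array(uv,float).reshape(-1,1,2),s.K,s.D).reshape(-1,2)
        d=np.c_[u[:,0],-u[:,1],-np.ones(len(u))]@s.T[:3,:3].T
        return s.T[:3,3],d
    def at(s,uv,z):
        o,d=s.ray(uv); return o+d*((np.atleast_1d(z)-o[2])/d[:,2])[:,None]
def box(x,y,a,lx,ly,z0,z1):
    c,s=np.cos(a),np.sin(a)
    return np.array([[x+c*i*lx/2-s*j*ly/2,y+s*i*lx/2+c*j*ly/2,z] for z in(z0,z1) for i,j in((-1,-1),(1,-1),(1,1),(-1,1))])
def drawbox(cam,B,col=(0,0,255),im=None):
    p=np.round(cam.proj(B)*4).astype(int); im=cam.img if im is None else im
    for k in range(4):
        for a,b in((k,(k+1)%4),(k+4,(k+1)%4+4),(k,k+4)): cv2.line(im,tuple(map(int,p[a])),tuple(map(int,p[b])),col,1,cv2.LINE_AA,2)
def circ(cam,x,y,r,z,col=(0,0,255)):
    t=np.linspace(0,2*np.pi,40); p=cam.proj(np.c_[x+r*np.cos(t),y+r*np.sin(t),0*t+z])
    cv2.polylines(cam.img,[np.round(p*4).astype(np.int32)],True,col,1,cv2.LINE_AA,2)
def crop(cam,x0,y0,x1,y1,name,s=4):
    cv2.imwrite(f"pics/{name}.png",cv2.resize(cam.img[y0:y1,x0:x1],None,fx=s,fy=s,interpolation=cv2.INTER_CUBIC))
def tool():
    o=manip.observe(); return o["position"],rot(o["tool_rot"]),o
def goal(p,yaw=None):
    """print tool-frame shift from now to TCP p (grasp point 3 mm below TCP); yaw=desired world direction (deg) of jaw axis z"""
    P,Rm,o=tool(); d=Rm.T@(np.array(p)-P); print("d mm",np.round(d*1000,1),"pos",np.round(P*1000,1),"F",np.round(o["contact_force"],1),"open",round(o["opening"]*1000,1),"t",round(o["time_s"],2),"jaw",jaw(Rm))
    if yaw is not None:
        a=[((t-jawv(Rm)+90)%180-90) for t in[yaw]][0]; print("world yaw change",round(a,1),"=> twist",round(-a,1))
    return d
def jawv(Rm): return np.degrees(np.arctan2(Rm[1,2],Rm[0,2]))
def jaw(Rm): return round(jawv(Rm),2),"x",np.round(Rm[:,0],3)
E
python3 - <<'E'
from h import *
c=Cam("scene");crop(c,190,190,310,300,"s_a",6);crop(c,300,200,500,300,"s_b",4);crop(c,300,270,520,370,"s_c",3)
c=Cam("side");crop(c,240,180,400,330,"d_a",5);crop(c,240,270,420,460,"d_b",4)
goal([0.55,0,0.4],90)
P,Rm,o=tool();print(Rm)
E
```

```text
d mm [-164.1 -529.  -549.6] pos [191.3 673.2 235.6] F [-0.4 -0.9 -0.4] open 91.3 t 0.25 jaw (np.float64(74.14), 'x', array([-0.   , -0.001, -1.   ]))
world yaw change 15.9 => twist -15.9
[[-1.69462380e-04 -9.61933227e-01  2.73284537e-01]
 [-5.24531145e-04  2.73284589e-01  9.61933084e-01]
 [-9.99999848e-01  1.96652187e-05 -5.50875393e-04]]
```

View pics/s_a.png

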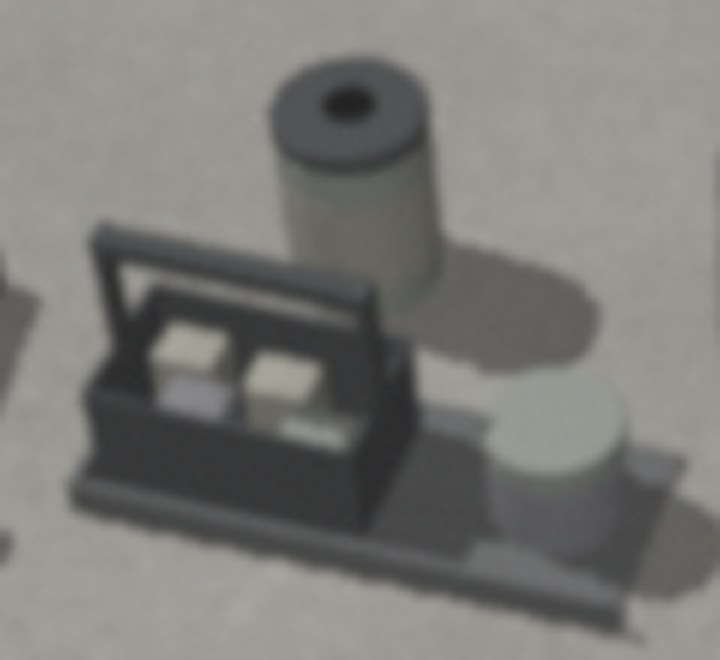

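View pics/s_b.png

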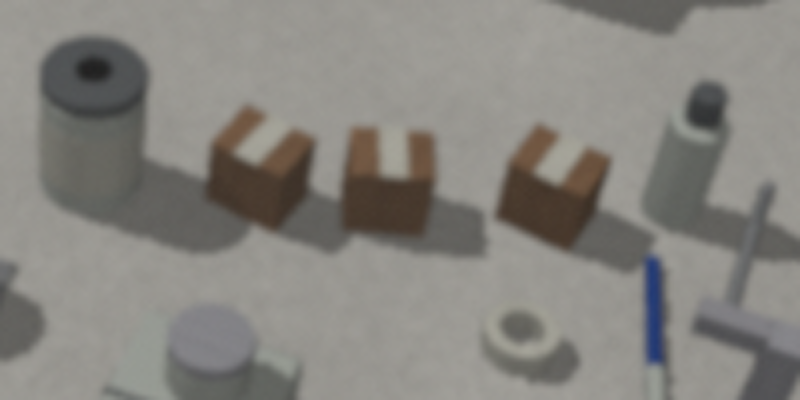

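View pics/s_c.png

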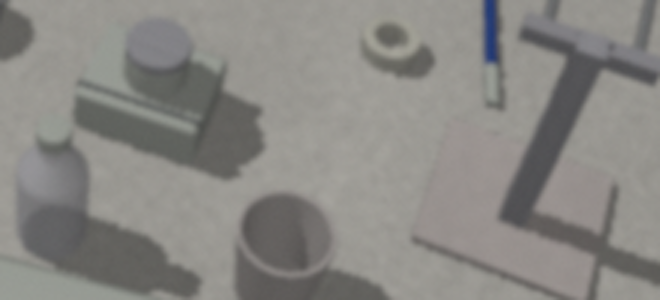

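View pics/d_a.png

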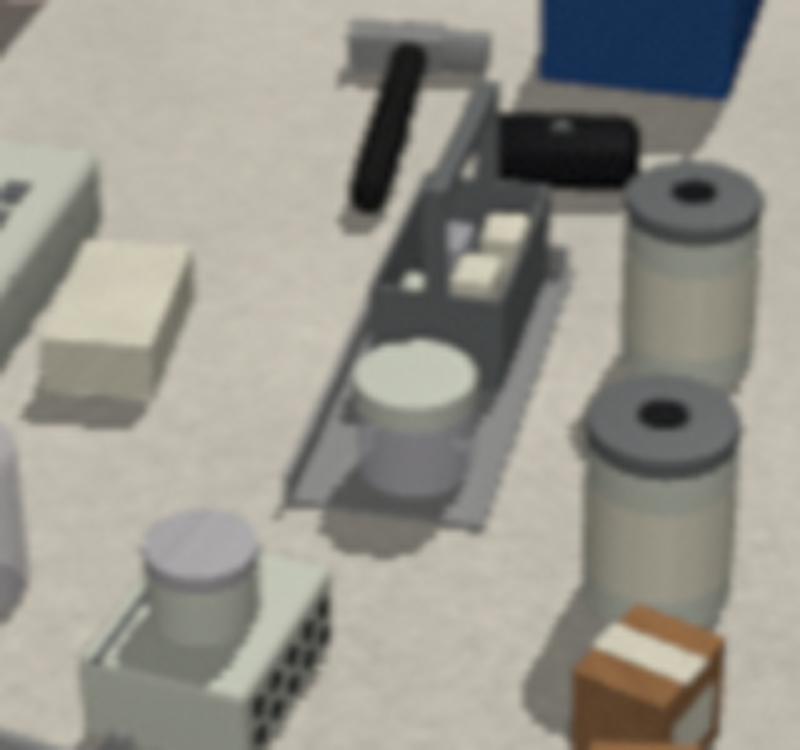

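View pics/d_b.png

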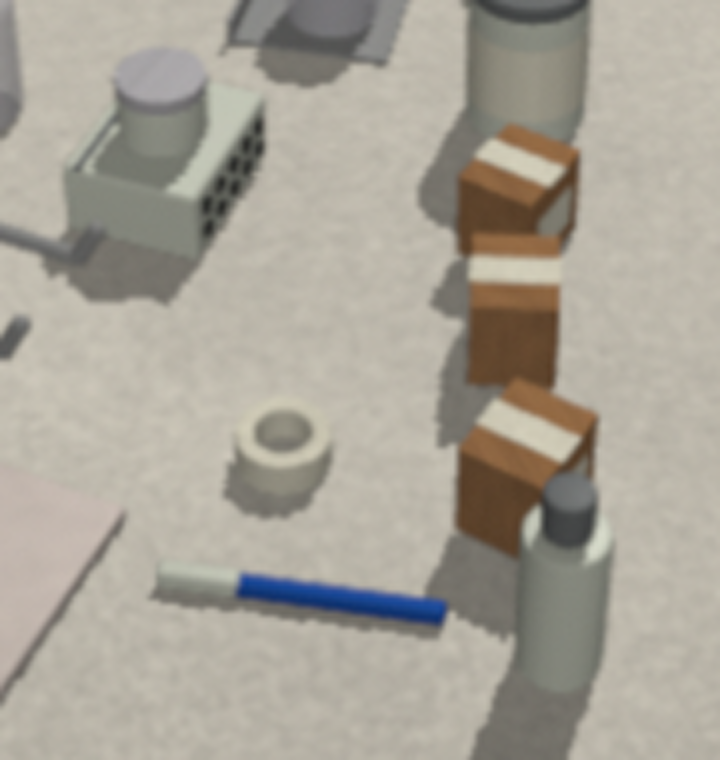

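Run:
```python
from h import *
c=Cam("scene");d=Cam("side")
A=lambda p:(190+(p[0]+.5)/6-.5,190+(p[1]+.5)/6-.5)
B=lambda p:(300+p[0]/4,200+p[1]/4)
C=lambda p:(300+p[0]/3,270+p[1]/3)
S=lambda p:(240+p[0]/5,180+p[1]/5)
U=lambda p:(240+p[0]/4,270+p[1]/4)
def sh(n,cam,p,z): print(n,np.round(cam.at(p,z)[0]*1000,1))
sh("bar right end s",c,A((103,235)),.116);sh("bar left end s",c,A((370,288)),.116)
sh("bar right end d",d,S((487,90)),.116);sh("bar left end d",d,S((440,180)),.116)
sh("lip far right top",c,A((72,482)),.018);sh("lip far left top",c,A((625,605)),.018);
sh("lip far left top d",d,S((290,500)),.018);sh("tray near left d",d,S((478,527)),.003);sh("tray near left s",c,A((684,458)),.003)
sh("canB s",c,A((348,103)),.1);sh("canB d",d,S((695,192)),.1)
sh("canA s",c,B((93,69)),.1);sh("canA d",d,S((663,415)),.1)
sh("jar s",c,A((556,420)),.055);sh("jar d",d,S((416,375)),.055)
for n,q in dict(c1=[(248,107),(314,142),(277,178),(213,145)],c2=[(350,128),(434,133),(432,180),(347,178)],c3=[(540,126),(608,158),(577,198),(514,160)]).items():
    for p in q: sh(n,c,B(p),.055)
for n,q in dict(c1=[(512,125),(578,152),(532,204),(460,180)],c2=[(470,234),(560,236),(560,305),(468,305)],c3=[(520,380),(597,415),(545,488),(460,452)]).items():
    for p in q: sh(n+"d",d,U(p),.055)
sh("bottle s",c,B((712,95)),.11);sh("bottle d",d,U((570,490)),.11)
sh("tub s",c,C((158,42)),.085);sh("tub d",d,U((160,75)),.085)
for p in [(108,32),(226,65),(197,130),(78,85)]: sh("hb s",c,C(p),.045)
for p in [(265,95),(195,190),(68,165)]: sh("hb d",d,U(p),.045)
for p in [(452,118),(616,183),(590,300),(413,238)]: sh("base s",c,C(p),.01)
```

```text
bar right end s [ 586.6 -309.2  116. ]
bar left end s [ 582.7 -194.1  116. ]
bar right end d [ 585.6 -307.9  116. ]
bar left end d [ 586.1 -209.8  116. ]
lip far right top [ 637.6 -315.1   18. ]
lip far left top [631. -73.  18.]
lip far left top d [622.4 -59.5  18. ]
tray near left d [534.4 -80.    3. ]
tray near left s [535.2 -78.5   3. ]
canB s [ 463.8 -254.7  100. ]
canB d [ 464.  -255.9  100. ]
canA s [443.7 -54.4 100. ]
canA d [443.1 -56.7 100. ]
jar s [ 575.4 -120.6   55. ]
jar d [ 576.7 -125.    55. ]
c1 [400.3  41.7  55. ]
c1 [420.   90.2  55. ]
c1 [459.8  73.8  55. ]
c1 [442.6  27.7  55. ]
c2 [399.8 110.4  55. ]
c2 [387.7 164.4  55. ]
c2 [431.7 169.5  55. ]
c2 [446.3 116.8  55. ]
c3 [359.6 231.3  55. ]
c3 [376.7 277.5  55. ]
c3 [419.9 261.1  55. ]
c3 [397.3 218.3  55. ]
c1d [436.2  25.   55. ]
c1d [397.4  39.1  55. ]
c1d [413.4  86.8  55. ]
c1d [453.8  77.1  55. ]
c2d [439.9 117.6  55. ]
c2d [394.9 107.9  55. ]
c2d [385.9 158.2  55. ]
c2d [429.9 169.2  55. ]
c3d [395.2 213.5  55. ]
c3d [356.1 227.2  55. ]
c3d [371.4 277.4  55. ]
c3d [413.1 265.4  55. ]
bottle s [359.1 329.5 110. ]
bottle d [354.2 326.  110. ]
tub s [624.8  66.7  85. ]
tub d [622.3  66.3  85. ]
hb s [593.3  21.3  45. ]
hb s [598.6 118.2  45. ]
hb s [666.3 109.6  45. ]
hb s [651.6  12.8  45. ]
hb d [577.8  20.2  45. ]
hb d [590.9 108.1  45. ]
hb d [663.9 105.5  45. ]
base s [569.9 299.7  10. ]
base s [596.  427.8  10. ]
base s [705.1 409.9  10. ]
base s [689.6 281.   10. ]
```

Request:
{"op": "drive_tool", "data": {"plan": [{"dx": -0.16, "dy": -0.38, "dz": -0.33, "twist": 0}, {"dx": -0.16, "dy": -0.38, "dz": -0.33, "twist": 0}, {"dx": -0.16, "dy": -0.38, "dz": -0.33, "twist": 0}, {"dx": -0.16, "dy": -0.38, "dz": -0.33, "twist": 0}, {"dx": -0.16, "dy": -0.38, "dz": -0.33, "twist": 0}, {"dx": -0.16, "dy": -0.38, "dz": -0.33, "twist": 0}, {"dx": -0.16, "dy": -0.38, "dz": -0.33, "twist": 0}, {"dx": -0.16, "dy": -0.38, "dz": -0.33, "twist": 0}, {"dx": -0.16, "dy": -0.38, "dz": -0.33, "twist": 0}, {"dx": -0.16, "dy": -0.38, "dz": -0.33, "twist": 0}]}}

```text
schema error: expected keys dx, dy, dz, twist, grip
```

Run:
```python
from h import *
goal([0.5,0.2,0.4],0)
c=Cam("wrist");cv2.imwrite("pics/w1.png",c.img)
np.savez("w1.npz",T=c.T,img=c.img)
```

```text
d mm [-164.1 -426.3 -371. ] pos [191.3 673.3 235.8] F [0.5 1.1 0.6] open 91.0 t 0.35 jaw (np.float64(74.14), 'x', array([-0., -0., -1.]))
world yaw change -74.1 => twist 74.1
```

View pics/w1.png

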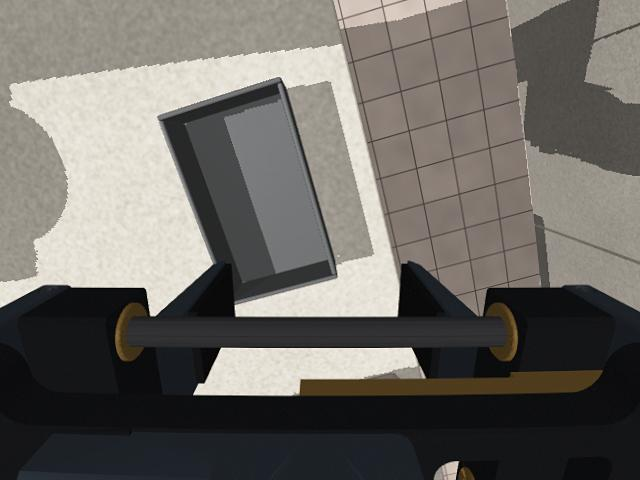

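Request:
{"op": "drive_tool", "data": {"plan": [{"dx": -0.16, "dy": -0.38, "dz": -0.33, "twist": 0, "grip": 0.09}, {"dx": -0.16, "dy": -0.38, "dz": -0.33, "twist": 0, "grip": 0.09}, {"dx": -0.16, "dy": -0.38, "dz": -0.33, "twist": 0, "grip": 0.09}, {"dx": -0.16, "dy": -0.38, "dz": -0.33, "twist": 0, "grip": 0.09}, {"dx": -0.16, "dy": -0.38, "dz": -0.33, "twist": 0, "grip": 0.09}, {"dx": -0.16, "dy": -0.38, "dz": -0.33, "twist": 0, "grip": 0.09}, {"dx": -0.16, "dy": -0.38, "dz": -0.33, "twist": 0, "grip": 0.09}, {"dx": -0.16, "dy": -0.38, "dz": -0.33, "twist": 0, "grip": 0.09}, {"dx": -0.16, "dy": -0.38, "dz": -0.33, "twist": 0, "grip": 0.09}, {"dx": -0.16, "dy": -0.38, "dz": -0.33, "twist": 0, "grip": 0.09}]}}

```text
time_s: 1.65
position: [0.4676, 0.2509, 0.3966]
tool_rot: [0.565, -0.426, 0.564, 0.425]
contact_force: [-0.3, -0.4, -0.1]
opening: 0.0901
```

Run:
```python
from h import *
goal([0.55,-0.15,0.4],0)
c=Cam("wrist");cv2.imwrite("pics/w1.png",c.img)
np.savez("w1.npz",T=c.T,img=c.img)
```

```text
d mm [  -3.5 -189.8 -362.7] pos [467.6 250.9 396.6] F [-0.3 -0.4 -0.1] open 90.1 t 1.65 jaw (np.float64(74.0), 'x', array([ 0.001,  0.   , -1.   ]))
world yaw change -74.0 => twist 74.0
```

View pics/w1.png

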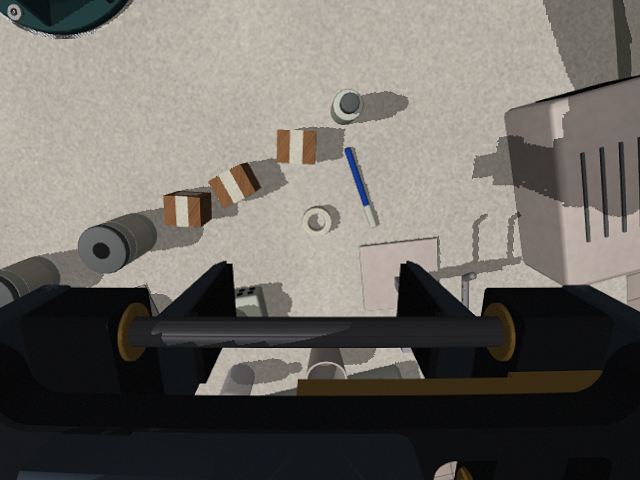

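Request:
{"op": "drive_tool", "data": {"plan": [{"dx": 0.0, "dy": -0.26, "dz": -0.5, "twist": 74, "grip": 0.05}, {"dx": 0.0, "dy": -0.26, "dz": -0.5, "twist": 74, "grip": 0.05}, {"dx": 0.0, "dy": -0.26, "dz": -0.5, "twist": 74, "grip": 0.05}, {"dx": 0.0, "dy": -0.26, "dz": -0.5, "twist": 74, "grip": 0.05}, {"dx": 0.0, "dy": -0.26, "dz": -0.5, "twist": 74, "grip": 0.05}, {"dx": 0.0, "dy": -0.26, "dz": -0.5, "twist": 74, "grip": 0.05}, {"dx": 0.0, "dy": -0.26, "dz": -0.5, "twist": 74, "grip": 0.05}, {"dx": 0.0, "dy": -0.26, "dz": -0.5, "twist": 74, "grip": 0.05}, {"dx": 0.0, "dy": -0.26, "dz": -0.5, "twist": 74, "grip": 0.05}, {"dx": 0.0, "dy": -0.26, "dz": -0.5, "twist": 74, "grip": 0.05}]}}

```text
time_s: 2.95
position: [0.5807, -0.3018, 0.3945]
tool_rot: [0.707, 0.0, 0.708, 0.0]
contact_force: [0.0, 0.8, -0.4]
opening: 0.05
```

Run:
```python
from h import *
goal([0.585,-0.255,0.2],0)
c=Cam("wrist");cv2.imwrite("pics/w2.png",c.img)
np.savez("w2.npz",T=c.T,img=c.img)
```

```text
d mm [194.5  46.6   4.6] pos [ 580.7 -301.8  394.5] F [ 0.   0.8 -0.4] open 50.0 t 2.95 jaw (np.float64(0.03), 'x', array([-0.001,  0.001, -1.   ]))
world yaw change -0.0 => twist 0.0
```

View pics/w2.png

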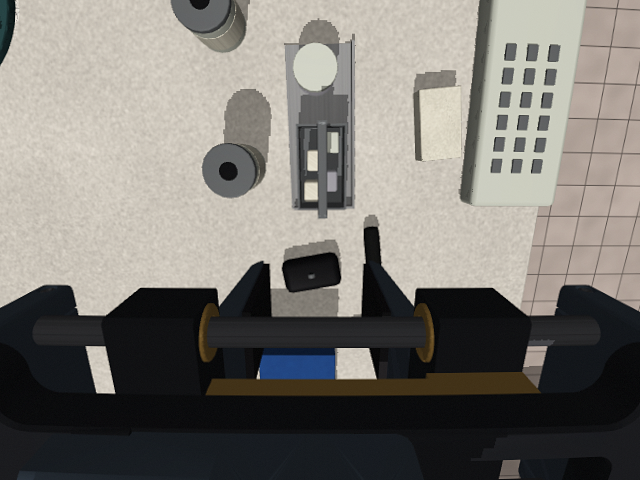

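Run:
```python
from h import *
c=Cam.__new__(Cam);w=np.load("w2.npz");f=manip.grab_frame("wrist");c.T=w["T"];c.img=w["img"].copy()
c.K=np.array([[f["fx"],0,f["cx"]],[0,f["fy"],f["cy"]],[0,0,1]]);c.D=np.array(f["D"],float)
crop(c,180,20,380,230,"w2c",4)
cv2.imwrite("pics/w2c.png",cv2.resize(c.img[20:230,260:380],None,fx=5,fy=5,interpolation=cv2.INTER_CUBIC)[:600] if 0 else cv2.resize(c.img[20:230,260:380],None,fx=2.8*2/2,fy=2.8))
crop(c,270,25,370,125,"w2t",6);crop(c,270,110,370,225,"w2b",5)
```

```text
(no output)
```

View pics/w2t.png

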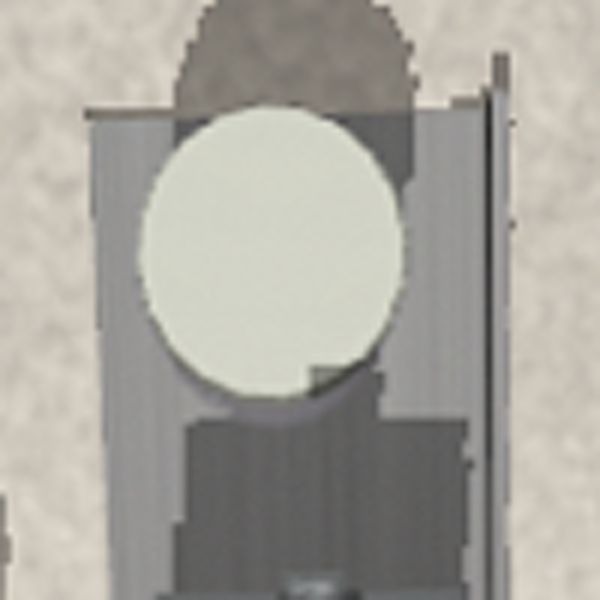

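View pics/w2b.png

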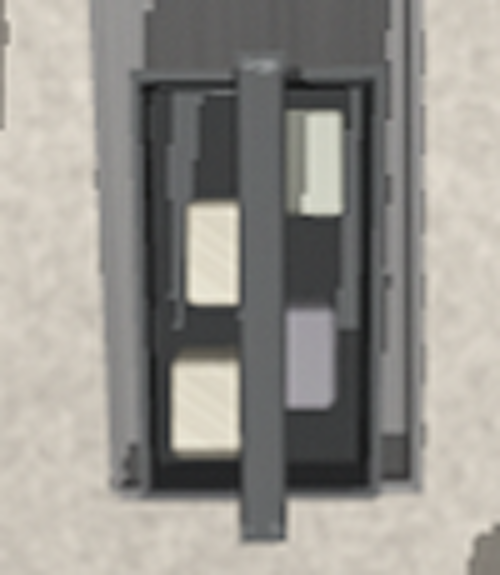

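```bash
cat >> h.py <<'E'
def load(n):
    c=Cam.__new__(Cam);w=np.load(n+".npz");c.T=w["T"];c.img=w["img"].copy()
    c.K=np.array([[336.8867901747902,0,316.0139705289875],[0,336.8867901747902,241.01014608841052],[0,0,1]]);c.D=np.array([-0.03616005,0,0,0,0]);return c
def wsnap(n):
    c=Cam("wrist");cv2.imwrite(f"pics/{n}.png",c.img);np.savez(n+".npz",T=c.T,img=c.img);return c
E
python3 - <<'E'
from h import *
c=load("w2")
T=lambda p:(270+p[0]/6,25+p[1]/6)
B=lambda p:(270+p[0]/5,110+p[1]/5)
def sh(n,p,z): print(n,np.round(c.at(p,z)[0]*1000,1))
for p in [(239,58),(283,58),(241,540),(286,540)]: sh("bar",B(p),.119)
sh("tray near left",T((92,118)),.003)
sh("lip outer left",T((509,90)),.018);sh("lip inner left",T((493,90)),.018)
sh("lip outer right",B((421,488)),.018); sh("lip inner ~",B((408,460)),.018)
sh("tray near right",B((115,488)),.018)
sh("jar",T((272,251)),.058)
for p in [(136,75),(382,75),(140,492),(378,490)]: sh("caddy box",B(p),.058)
sh("canB",(229,170),.1);sh("canA",(202,2),.1)
E
```

```text
bar [ 582.8 -195.6  119. ]
bar [ 593.3 -195.6  119. ]
bar [ 583.7 -313.1  119. ]
bar [ 595.3 -313.1  119. ]
tray near left [535.8 -81.2   3. ]
lip outer left [634.7 -79.   18. ]
lip inner left [631. -79.  18.]
lip outer right [ 641.  -317.3   18. ]
lip inner ~ [ 636.6 -308.4   18. ]
tray near right [ 544.5 -317.5   18. ]
jar [ 579.5 -122.5   58. ]
caddy box [ 554.8 -195.9   58. ]
caddy box [ 622.2 -195.7   58. ]
caddy box [ 554.6 -311.6   58. ]
caddy box [ 623.9 -310.9   58. ]
canB [ 468.  -253.9  100. ]
canA [447.7 -60.7 100. ]
```

Request:
{"op": "drive_tool", "data": {"plan": [{"dx": 0.05, "dy": 0.046, "dz": 0.007, "twist": -1, "grip": 0.05}, {"dx": 0.1, "dy": 0.046, "dz": 0.007, "twist": -1, "grip": 0.05}, {"dx": 0.15, "dy": 0.046, "dz": 0.007, "twist": -1, "grip": 0.05}, {"dx": 0.2, "dy": 0.046, "dz": 0.007, "twist": -1, "grip": 0.05}, {"dx": 0.24, "dy": 0.046, "dz": 0.007, "twist": -1, "grip": 0.05}, {"dx": 0.265, "dy": 0.046, "dz": 0.007, "twist": -1, "grip": 0.05}, {"dx": 0.278, "dy": 0.046, "dz": 0.007, "twist": -1, "grip": 0.05}, {"dx": 0.278, "dy": 0.046, "dz": 0.007, "twist": -1, "grip": 0.0}, {"dx": 0.278, "dy": 0.046, "dz": 0.007, "twist": -1, "grip": 0.0}, {"dx": 0.278, "dy": 0.046, "dz": 0.007, "twist": -1, "grip": 0.0}]}}

```text
time_s: 4.3
position: [0.5875, -0.2541, 0.1191]
tool_rot: [0.708, -0.007, 0.707, 0.007]
contact_force: [0.4, 0.7, -0.5]
opening: 0.0229
```

Run:
```python
from h import *
goal([0.585,-0.255,0.2],0)
c=wsnap("w3")
```

```text
d mm [-80.9  -0.9  -2.4] pos [ 587.5 -254.1  119.1] F [ 0.4  0.7 -0.5] open 22.9 t 4.3 jaw (np.float64(1.14), 'x', array([ 0.001, -0.001, -1.   ]))
world yaw change -1.1 => twist 1.1
```

View pics/w3.png

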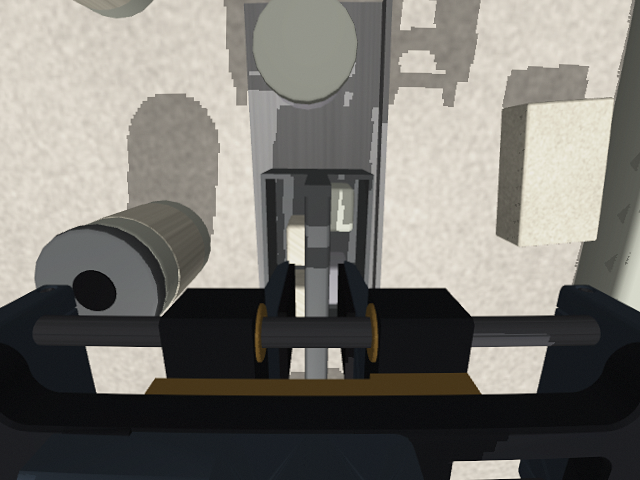

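Request:
{"op": "drive_tool", "data": {"plan": [{"dx": 0.0, "dy": 0.0, "dz": 0.0, "twist": 0, "grip": 0.0}, {"dx": 0.0, "dy": 0.0, "dz": 0.0, "twist": 0, "grip": 0.0}, {"dx": 0.0, "dy": 0.0, "dz": 0.0, "twist": 0, "grip": 0.0}, {"dx": 0.0, "dy": 0.0, "dz": 0.0, "twist": 0, "grip": 0.0}, {"dx": -0.01, "dy": 0.0, "dz": 0.0, "twist": 0, "grip": 0.0}, {"dx": -0.03, "dy": 0.0, "dz": 0.0, "twist": 0, "grip": 0.0}, {"dx": -0.07, "dy": 0.0, "dz": 0.0, "twist": 0, "grip": 0.0}, {"dx": -0.11, "dy": 0.0, "dz": 0.0, "twist": 0, "grip": 0.0}, {"dx": -0.15, "dy": 0.0, "dz": 0.0, "twist": 0, "grip": 0.0}, {"dx": -0.15, "dy": 0.0, "dz": 0.0, "twist": 0, "grip": 0.0}]}}

```text
time_s: 5.6
position: [0.5884, -0.2546, 0.2726]
tool_rot: [0.709, -0.008, 0.705, 0.006]
contact_force: [0.0, 0.7, -2.2]
opening: 0.0121
```

Run:
```python
from h import *
goal([0.5,-0.1,0.32],-10)
c=Cam("scene");crop(c,420,230,540,370,"s4",5)
d=Cam("side");crop(d,170,300,290,450,"d4",4);crop(c,170,130,400,310,"s4b",3)
```

```text
d mm [-48.3 156.2 -85.1] pos [ 588.4 -254.6  272.6] F [ 0.   0.7 -2.2] open 12.1 t 5.6 jaw (np.float64(1.14), 'x', array([ 0.006, -0.003, -1.   ]))
world yaw change -11.1 => twist 11.1
```

View pics/s4.png

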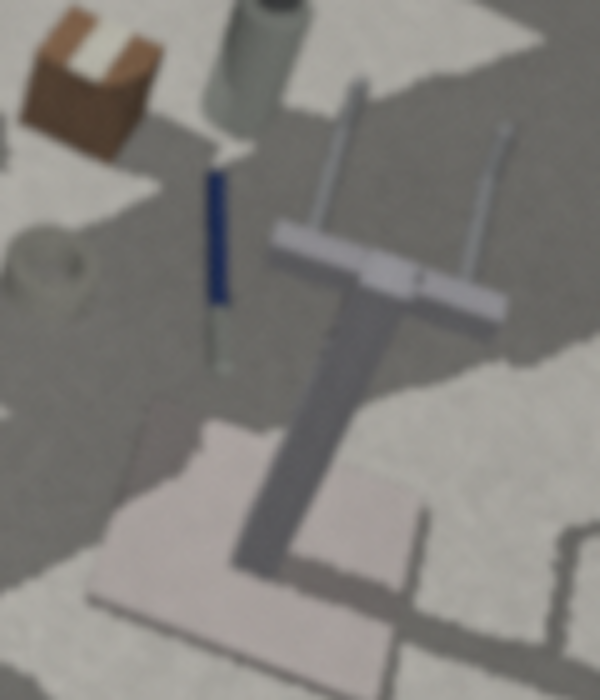

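View pics/d4.png

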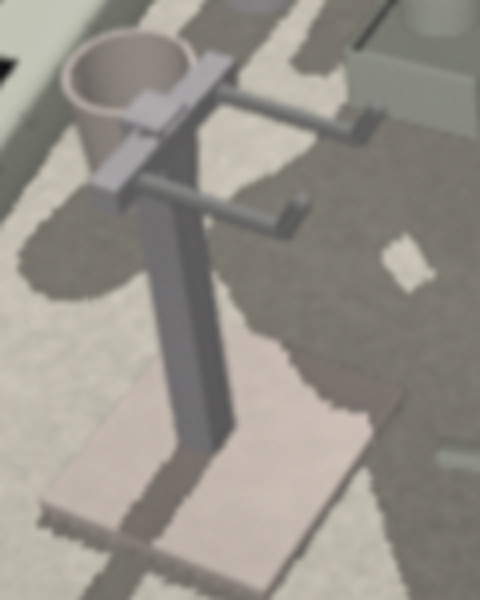

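View pics/s4b.png

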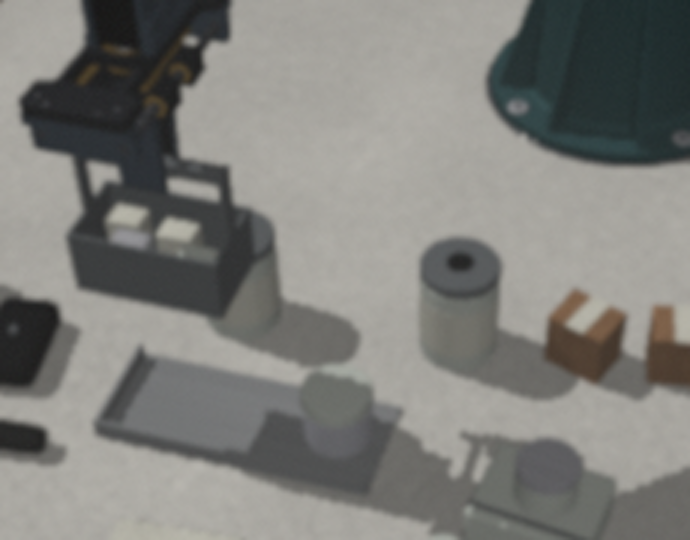

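Run:
```python
from h import *
c=Cam("scene");d=Cam("side")
A=lambda p:(420+p[0]/5,230+p[1]/5)
D=lambda p:(170+p[0]/4,300+p[1]/4)
def sh(n,k,p,z): print(n,np.round(k.at(p,z)[0]*1000,1))
sh("tipL s(right prong)",c,A((360,80)),.220);sh("tip s left",c,A((506,127)),.220)
sh("tip d right",d,D((378,112)),.220);sh("tip d left",d,D((300,200)),.220)
for p in [(283,218),(273,240),(510,297),(500,322)]: sh("xbar s",c,A(p),.207)
for p in [(212,52),(237,62),(90,180),(122,195)]: sh("xbar d",d,D(p),.207)
sh("prong root s",c,A((318,225)),.204);sh("prong root s",c,A((468,278)),.204)
for p in [(153,400),(428,495),(385,697),(88,597)]: sh("base s",c,A(p),.01)
for p in [(40,500),(265,590),(405,390)]: sh("base d",d,D(p),.01)
```

```text
tipL s(right prong) [553.  336.1 220. ]
tip s left [562.7 395.1 220. ]
tip d right [550.8 337.5 220. ]
tip d left [562.8 393.5 220. ]
xbar s [627.9 311.  207. ]
xbar s [640.9 307.6 207. ]
xbar s [643.3 398.8 207. ]
xbar s [657.3 394.7 207. ]
xbar d [638.9 305.4 207. ]
xbar d [625.9 308.8 207. ]
xbar d [655. 392. 207.]
xbar d [638.7 396.6 207. ]
prong root s [624.6 325.4 204. ]
prong root s [635.3 383.9 204. ]
base s [572.  299.7  10. ]
base s [590.  428.4  10. ]
base s [703.4 410.6  10. ]
base s [689.8 280.9  10. ]
base d [704.6 405.   10. ]
base d [587.6 423.3  10. ]
base d [566.2 299.4  10. ]
```

Request:
{"op": "drive_tool", "data": {"plan": [{"dx": 0.0, "dy": 0.02, "dz": -0.003, "twist": 1, "grip": 0.0}, {"dx": 0.0, "dy": 0.06, "dz": -0.008, "twist": 2, "grip": 0.0}, {"dx": 0.0, "dy": 0.11, "dz": -0.015, "twist": 3, "grip": 0.0}, {"dx": 0.0, "dy": 0.17, "dz": -0.023, "twist": 5, "grip": 0.0}, {"dx": 0.0, "dy": 0.23, "dz": -0.032, "twist": 7, "grip": 0.0}, {"dx": 0.0, "dy": 0.29, "dz": -0.04, "twist": 9, "grip": 0.0}, {"dx": 0.0, "dy": 0.35, "dz": -0.049, "twist": 10, "grip": 0.0}, {"dx": 0.0, "dy": 0.4, "dz": -0.056, "twist": 11, "grip": 0.0}, {"dx": 0.0, "dy": 0.44, "dz": -0.062, "twist": 11, "grip": 0.0}, {"dx": 0.0, "dy": 0.45, "dz": -0.063, "twist": 11, "grip": 0.0}]}}

```text
time_s: 7.05
position: [0.514, 0.1965, 0.2669]
tool_rot: [0.704, 0.06, 0.705, -0.06]
contact_force: [0.2, -1.2, -0.7]
opening: 0.0118
```

Run:
```python
from h import *
goal([0.486,0.378,0.246],-10)
```

```text
d mm [ 20.8 174.2 -58.3] pos [514.  196.5 266.9] F [ 0.2 -1.2 -0.7] open 11.8 t 7.05 jaw (np.float64(-9.73), 'x', array([-0.002, -0.001, -1.   ]))
world yaw change -0.3 => twist 0.3
```

Request:
{"op": "drive_tool", "data": {"plan": [{"dx": 0.0, "dy": 0.02, "dz": -0.007, "twist": 0, "grip": 0.0}, {"dx": 0.003, "dy": 0.05, "dz": -0.017, "twist": 0, "grip": 0.0}, {"dx": 0.007, "dy": 0.09, "dz": -0.03, "twist": 0, "grip": 0.0}, {"dx": 0.012, "dy": 0.13, "dz": -0.043, "twist": 0, "grip": 0.0}, {"dx": 0.017, "dy": 0.16, "dz": -0.053, "twist": 0, "grip": 0.0}, {"dx": 0.02, "dy": 0.172, "dz": -0.057, "twist": 0, "grip": 0.0}, {"dx": 0.021, "dy": 0.174, "dz": -0.058, "twist": 0, "grip": 0.0}, {"dx": 0.021, "dy": 0.174, "dz": -0.058, "twist": 0, "grip": 0.0}, {"dx": 0.021, "dy": 0.174, "dz": -0.058, "twist": 0, "grip": 0.0}]}}

```text
time_s: 8.18
position: [0.488, 0.3753, 0.2471]
tool_rot: [0.705, 0.061, 0.704, -0.061]
contact_force: [-0.1, 0.6, -2.2]
opening: 0.0119
```

Run:
```python
from h import *
goal([0.5897,0.3598,0.246],-10)
c=wsnap("w5")
k=Cam("scene");crop(k,400,180,550,330,"s5",4);k=Cam("side");crop(k,170,250,350,450,"d5",3)
```

```text
d mm [  1.1   2.2 102.9] pos [488.  375.3 247.1] F [-0.1  0.6 -2.2] open 11.9 t 8.18 jaw (np.float64(-9.91), 'x', array([ 0., -0., -1.]))
world yaw change -0.1 => twist 0.1
```

View pics/w5.png

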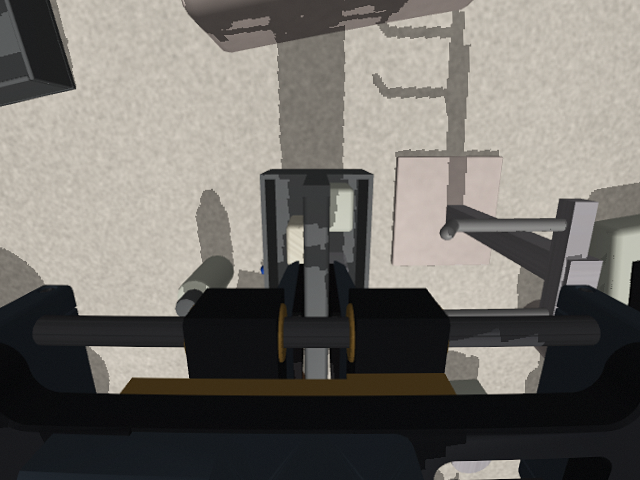

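View pics/s5.png

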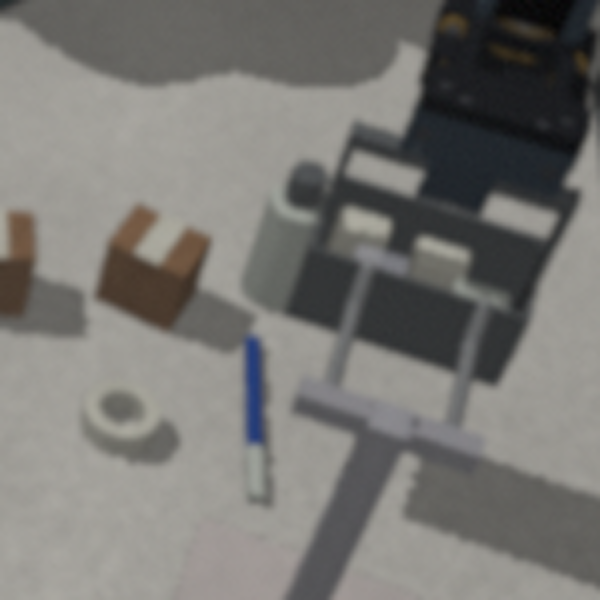

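View pics/d5.png

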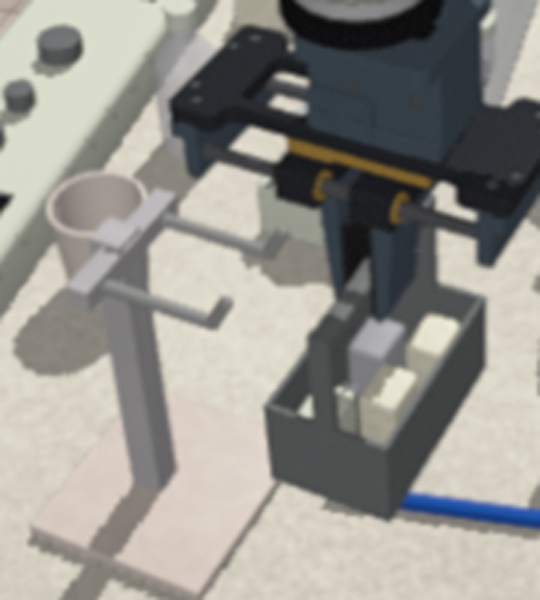

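Run:
```python
from h import *
c=load("w5")
for p,z in [((447,230),.218),((455,222),.204),((555,219),.204),((455,231),.2),((555,231),.2),((560,200),.207),((597,200),.207),((440,311),.2),((530,311),.2)]:
    print(p,np.round(c.at(p,z)[0]*1000,1))
```

```text
(447, 230) [564.8 395.9 218. ]
(455, 222) [574.7 395.6 204. ]
(555, 219) [634.2 387.3 204. ]
(455, 231) [575.9 388.9 200. ]
(555, 231) [637.1 378.4 200. ]
(560, 200) [634.9 399.1 207. ]
(597, 200) [656.9 395.5 207. ]
(440, 311) [563.2 337.  200. ]
(530, 311) [621.9 326.4 200. ]
```

Request:
{"op": "drive_tool", "data": {"plan": [{"dx": 0.0, "dy": 0.002, "dz": 0.01, "twist": 0, "grip": 0.0}, {"dx": 0.0, "dy": 0.002, "dz": 0.025, "twist": 0, "grip": 0.0}, {"dx": 0.0, "dy": 0.002, "dz": 0.04, "twist": 0, "grip": 0.0}, {"dx": 0.0, "dy": 0.002, "dz": 0.055, "twist": 0, "grip": 0.0}, {"dx": 0.0, "dy": 0.002, "dz": 0.07, "twist": 0, "grip": 0.0}, {"dx": 0.0, "dy": 0.002, "dz": 0.085, "twist": 0, "grip": 0.0}, {"dx": 0.0, "dy": 0.002, "dz": 0.097, "twist": 0, "grip": 0.0}, {"dx": 0.0, "dy": 0.002, "dz": 0.103, "twist": 0, "grip": 0.0}, {"dx": 0.0, "dy": 0.002, "dz": 0.103, "twist": 0, "grip": 0.0}]}}

```text
time_s: 9.45
position: [0.5897, 0.3604, 0.2468]
tool_rot: [0.704, 0.061, 0.705, -0.061]
contact_force: [-0.1, -0.2, -0.9]
opening: 0.0118
```

Run:
```python
from h import *
goal([0.5897,0.3598,0.2135],-10)
k=Cam("scene");crop(k,420,180,570,330,"s6",4);k=Cam("side");crop(k,170,250,350,450,"d6",3)
```

```text
d mm [33.3 -0.5  0.1] pos [589.7 360.4 246.8] F [-0.1 -0.2 -0.9] open 11.8 t 9.45 jaw (np.float64(-9.87), 'x', array([-0., -0., -1.]))
world yaw change -0.1 => twist 0.1
```

View pics/s6.png

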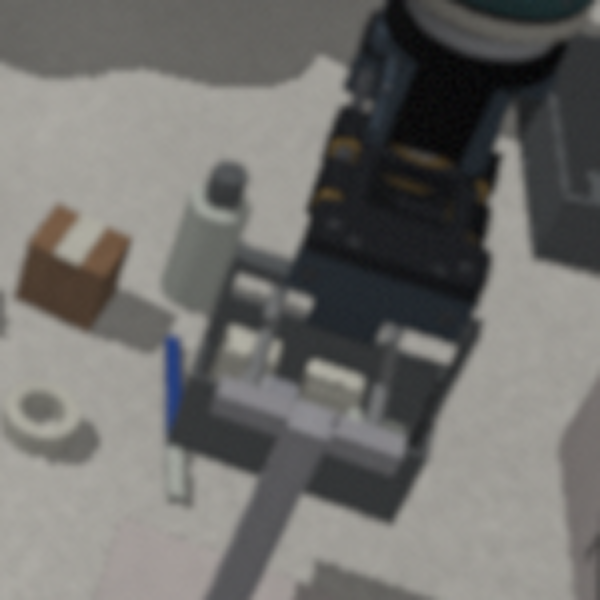

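View pics/d6.png

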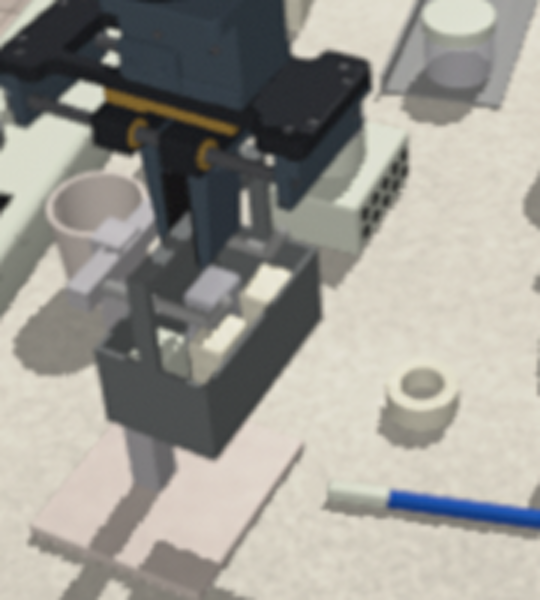

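Request:
{"op": "drive_tool", "data": {"plan": [{"dx": 0.008, "dy": 0.0, "dz": 0.0, "twist": 0, "grip": 0.0}, {"dx": 0.016, "dy": 0.0, "dz": 0.0, "twist": 0, "grip": 0.0}, {"dx": 0.023, "dy": 0.0, "dz": 0.0, "twist": 0, "grip": 0.0}, {"dx": 0.028, "dy": 0.0, "dz": 0.0, "twist": 0, "grip": 0.0}, {"dx": 0.031, "dy": 0.0, "dz": 0.0, "twist": 0, "grip": 0.0}, {"dx": 0.032, "dy": 0.0, "dz": 0.0, "twist": 0, "grip": 0.0}, {"dx": 0.032, "dy": 0.0, "dz": 0.0, "twist": 0, "grip": 0.0}]}}

```text
time_s: 10.42
position: [0.5896, 0.3605, 0.2153]
tool_rot: [0.705, 0.061, 0.704, -0.061]
contact_force: [-2.4, -1.5, 3.3]
opening: 0.0119
```

Request:
{"op": "drive_tool", "data": {"plan": [{"dx": 0.001, "dy": 0.0, "dz": 0.0, "twist": 0, "grip": 0.0}, {"dx": 0.001, "dy": 0.0, "dz": 0.0, "twist": 0, "grip": 0.0}]}}

```text
time_s: 10.68
position: [0.5897, 0.3605, 0.2152]
tool_rot: [0.705, 0.061, 0.704, -0.061]
contact_force: [-7.0, -3.3, 12.8]
opening: 0.0119
```

Run:
```python
from h import *
goal([0.5897,0.3598,0.2135],-10)
k=Cam("scene");crop(k,420,180,570,330,"s7",4);k=Cam("side");crop(k,170,250,350,450,"d7",3);wsnap("w7")
```

```text
d mm [ 1.7 -0.7  0.1] pos [589.7 360.5 215.2] F [-7.  -3.3 12.8] open 11.9 t 10.68 jaw (np.float64(-9.86), 'x', array([ 0.,  0., -1.]))
world yaw change -0.1 => twist 0.1
```

View pics/d7.png

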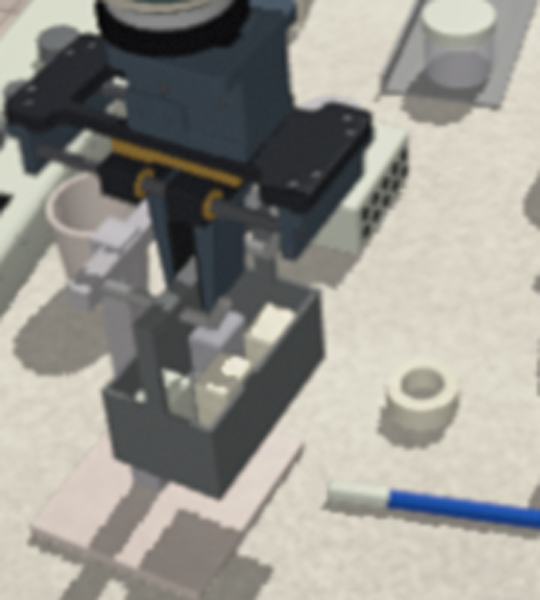

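View pics/w7.png

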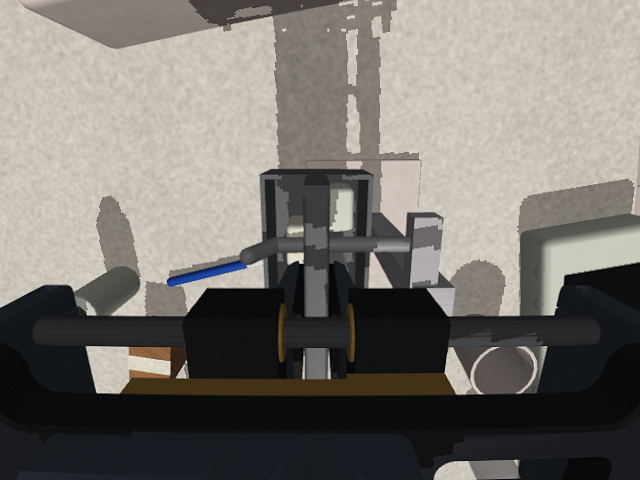

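Request:
{"op": "drive_tool", "data": {"plan": [{"dx": -0.001, "dy": 0.0, "dz": 0.0, "twist": 0, "grip": 0.0}, {"dx": -0.001, "dy": 0.0, "dz": 0.0, "twist": 0, "grip": 0.022}, {"dx": -0.001, "dy": 0.0, "dz": 0.0, "twist": 0, "grip": 0.022}, {"dx": -0.001, "dy": 0.0, "dz": 0.0, "twist": 0, "grip": 0.022}]}}

```text
time_s: 11.32
position: [0.5896, 0.3605, 0.2148]
tool_rot: [0.704, 0.061, 0.704, -0.061]
contact_force: [0.2, 0.0, 0.4]
opening: 0.0222
```

Run:
```python
from h import *
goal([0.5897,0.3598,0.2135],-10)
k=Cam("side");crop(k,170,250,350,450,"d8",3)
```

```text
d mm [ 1.3 -0.6  0.2] pos [589.6 360.5 214.8] F [0.2 0.  0.4] open 22.2 t 11.32 jaw (np.float64(-9.86), 'x', array([ 0., -0., -1.]))
world yaw change -0.1 => twist 0.1
```

View pics/d8.png

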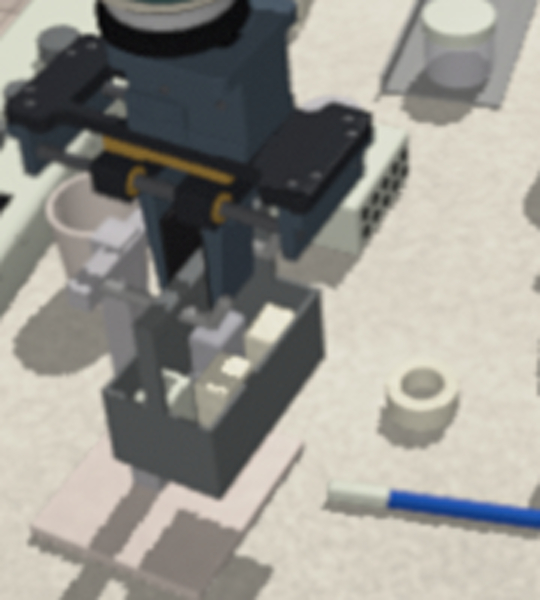

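Request:
{"op": "drive_tool", "data": {"plan": [{"dx": -0.02, "dy": 0.0, "dz": 0.0, "twist": 0, "grip": 0.022}, {"dx": -0.05, "dy": 0.0, "dz": 0.0, "twist": 0, "grip": 0.022}, {"dx": -0.1, "dy": 0.0, "dz": 0.0, "twist": 0, "grip": 0.022}, {"dx": -0.12, "dy": -0.03, "dz": 0.0, "twist": 0, "grip": 0.09}, {"dx": -0.12, "dy": -0.09, "dz": 0.01, "twist": -2, "grip": 0.09}, {"dx": -0.12, "dy": -0.15, "dz": 0.02, "twist": -4, "grip": 0.09}, {"dx": -0.12, "dy": -0.21, "dz": 0.03, "twist": -6, "grip": 0.09}, {"dx": -0.12, "dy": -0.27, "dz": 0.04, "twist": -8, "grip": 0.09}, {"dx": -0.12, "dy": -0.33, "dz": 0.05, "twist": -9, "grip": 0.09}, {"dx": -0.12, "dy": -0.38, "dz": 0.06, "twist": -10, "grip": 0.09}]}}

```text
time_s: 12.62
position: [0.5834, -0.0264, 0.3367]
tool_rot: [0.708, -0.001, 0.706, 0.001]
contact_force: [0.4, 1.4, 0.4]
opening: 0.0886
```

Run:
```python
from h import *
goal([0.578,-0.18,0.3],0)
k=Cam("side");crop(k,170,250,350,450,"d9",3);k=Cam("scene");crop(k,420,180,570,330,"s9",4)
```

```text
d mm [  36.7 -153.6   -5.9] pos [583.4 -26.4 336.7] F [0.4 1.4 0.4] open 88.6 t 12.62 jaw (np.float64(0.15), 'x', array([ 0.002, -0.   , -1.   ]))
world yaw change -0.1 => twist 0.1
```

View pics/d9.png

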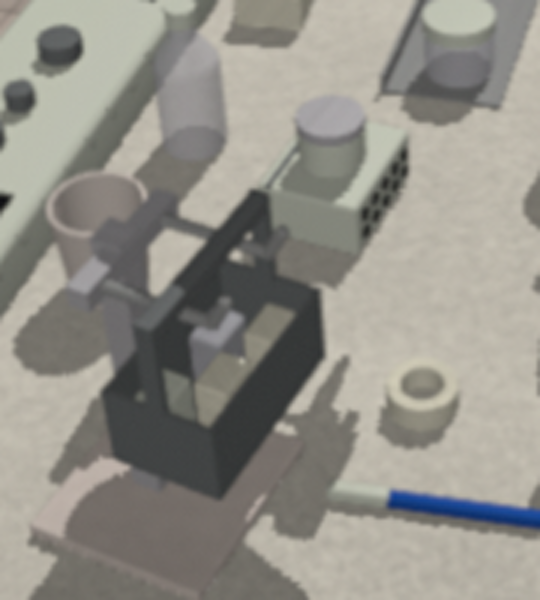

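View pics/s9.png

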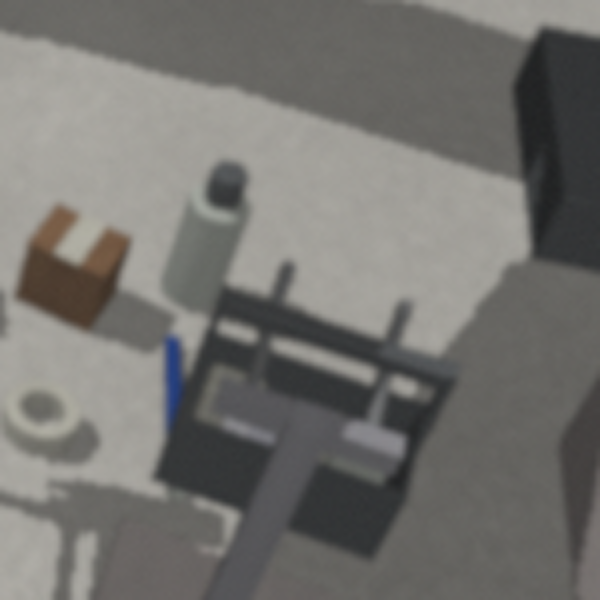

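Request:
{"op": "drive_tool", "data": {"plan": [{"dx": 0.04, "dy": -0.05, "dz": -0.0, "twist": 0, "grip": 0.09}, {"dx": 0.04, "dy": -0.1, "dz": -0.0, "twist": 0, "grip": 0.09}, {"dx": 0.04, "dy": -0.15, "dz": -0.0, "twist": 0, "grip": 0.09}, {"dx": 0.04, "dy": -0.18, "dz": -0.0, "twist": 0, "grip": 0.09}, {"dx": 0.04, "dy": -0.19, "dz": -0.0, "twist": 0, "grip": 0.09}, {"dx": 0.04, "dy": -0.19, "dz": -0.0, "twist": 0, "grip": 0.09}]}}

```text
time_s: 13.48
position: [0.5842, -0.2139, 0.2955]
tool_rot: [0.707, -0.001, 0.707, 0.001]
contact_force: [0.4, 0.4, 0.2]
opening: 0.09
```

Run:
```python
from h import *
goal([0.578,-0.123,0.043],0)
wsnap("w10")
```

```text
d mm [252.5  90.9  -6.2] pos [ 584.2 -213.9  295.5] F [0.4 0.4 0.2] open 90.0 t 13.47 jaw (np.float64(0.12), 'x', array([ 0., -0., -1.]))
world yaw change -0.1 => twist 0.1
```

View pics/w10.png

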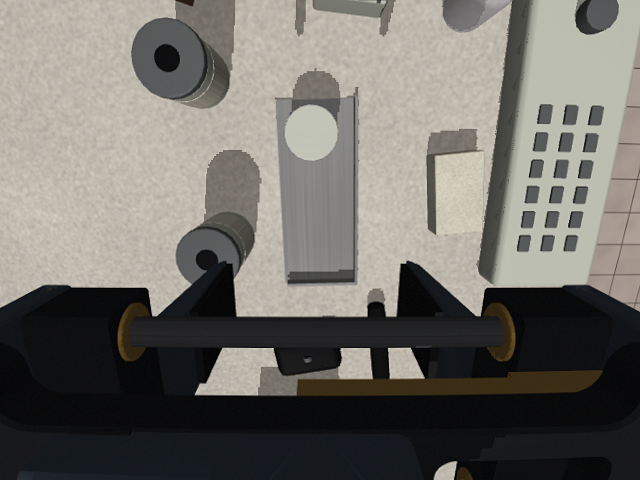

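Run:
```python
from h import *
c=load("w10")
crop(c,265,80,365,180,"w10t",6);crop(c,270,230,370,295,"w10b",7)
for p,z in [((311,132.5),.058),((167.5,58),.1),((206.5,260),.1)]: print(p,np.round(c.at(p,z)[0]*1000,1))
```

```text
(311, 132.5) [ 579.1 -121.9   58. ]
(167.5, 58) [445.4 -56.2 100. ]
(206.5, 260) [ 466.5 -255.4  100. ]
```

View pics/w10t.png

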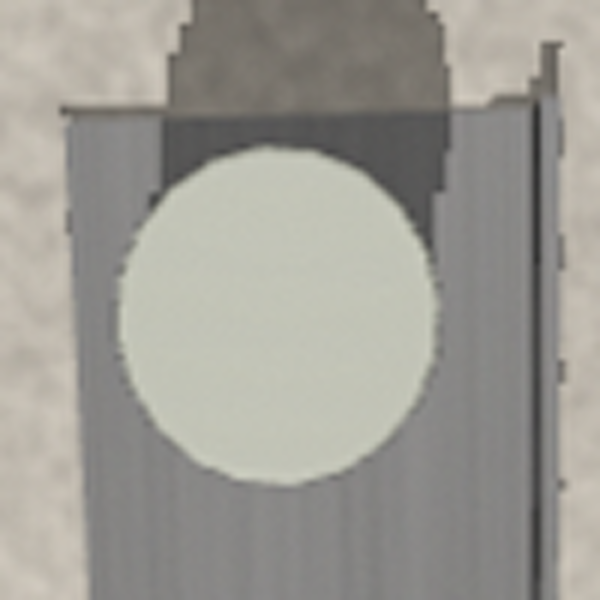

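View pics/w10b.png

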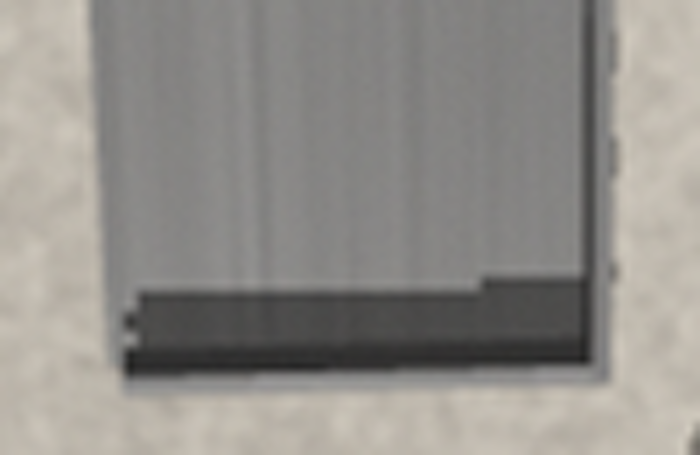

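Run:
```python
from h import *
c=load("w10")
for n,p,z in [("lip in top L",(355.2,96.7),.018),("lip out top L",(358.5,96.7),.018),("outer R",(356.9,284.3),.018),("inner corner",(354.6,281.7),.018),("near right outer",(287.9,285.4),.018),("near left floor",(276.2,99),.003),("near right floor",(270+108/7,230+360/7),.003)]: print(n,np.round(c.at(p,z)[0]*1000,1))
goal([0.579,-0.122,0.043],0)
```

```text
lip in top L [630.7 -79.5  18. ]
lip out top L [634.6 -79.5  18. ]
outer R [ 641.1 -317.8   18. ]
inner corner [ 637.8 -314.    18. ]
near right outer [ 546.9 -319.8   18. ]
near left floor [535.7 -80.5   3. ]
near right floor [ 542.2 -320.2    3. ]
d mm [252.4  91.4  -5. ] pos [ 584.2 -213.4  295.4] F [-0.   0.4 -0.4] open 90.6 t 13.53 jaw (np.float64(0.15), 'x', array([ 0.,  0., -1.]))
world yaw change -0.2 => twist 0.2
```

Request:
{"op": "drive_tool", "data": {"plan": [{"dx": 0.04, "dy": 0.05, "dz": -0.005, "twist": 0, "grip": 0.091}, {"dx": 0.09, "dy": 0.09, "dz": -0.005, "twist": 0, "grip": 0.091}, {"dx": 0.14, "dy": 0.091, "dz": -0.005, "twist": 0, "grip": 0.091}, {"dx": 0.19, "dy": 0.091, "dz": -0.005, "twist": 0, "grip": 0.091}, {"dx": 0.225, "dy": 0.091, "dz": -0.005, "twist": 0, "grip": 0.091}, {"dx": 0.243, "dy": 0.091, "dz": -0.005, "twist": 0, "grip": 0.091}, {"dx": 0.247, "dy": 0.091, "dz": -0.005, "twist": 0, "grip": 0.091}, {"dx": 0.247, "dy": 0.091, "dz": -0.005, "twist": 0, "grip": 0.03}, {"dx": 0.247, "dy": 0.091, "dz": -0.005, "twist": 0, "grip": 0.03}, {"dx": 0.247, "dy": 0.091, "dz": -0.005, "twist": 0, "grip": 0.03}]}}

```text
time_s: 14.78
position: [0.5793, -0.1234, 0.0488]
tool_rot: [0.708, -0.001, 0.707, 0.001]
contact_force: [0.1, 0.5, -0.0]
opening: 0.0637
```

Request:
{"op": "drive_tool", "data": {"plan": [{"dx": 0.0, "dy": 0.0, "dz": 0.0, "twist": 0, "grip": 0.03}, {"dx": 0.0, "dy": 0.0, "dz": 0.0, "twist": 0, "grip": 0.03}, {"dx": -0.01, "dy": 0.0, "dz": 0.0, "twist": 0, "grip": 0.03}, {"dx": -0.03, "dy": 0.0, "dz": 0.0, "twist": 0, "grip": 0.03}, {"dx": -0.06, "dy": 0.0, "dz": 0.0, "twist": 0, "grip": 0.03}, {"dx": -0.1, "dy": 0.0, "dz": 0.0, "twist": 0, "grip": 0.03}, {"dx": -0.13, "dy": 0.0, "dz": 0.0, "twist": 0, "grip": 0.03}, {"dx": -0.13, "dy": 0.0, "dz": 0.0, "twist": 0, "grip": 0.03}, {"dx": -0.13, "dy": 0.0, "dz": 0.0, "twist": 0, "grip": 0.03}]}}

```text
time_s: 15.9
position: [0.5783, -0.1231, 0.1776]
tool_rot: [0.707, -0.001, 0.707, 0.001]
contact_force: [-0.4, 0.4, -2.0]
opening: 0.0596
```

Run:
```python
from h import *
goal([0.4555,-0.1557,0.175],0)
wsnap("w11")
```

```text
d mm [   2.7  -32.3 -122.9] pos [ 578.3 -123.1  177.6] F [-0.4  0.4 -2. ] open 59.6 t 15.9 jaw (np.float64(0.14), 'x', array([-0.,  0., -1.]))
world yaw change -0.1 => twist 0.1
```

View pics/w11.png

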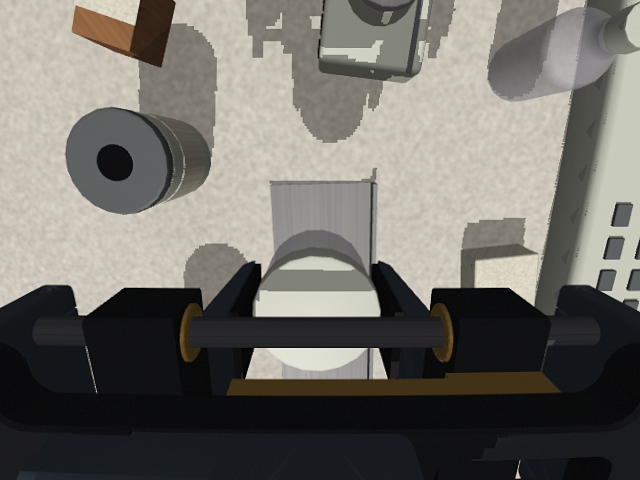

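Run:
```python
from h import *
c=load("w11")
print(np.round(c.at((316.5,314),.188)*1000,1),np.round(c.at((316.5,257),.188)*1000,1),np.round(c.at((316.5,371),.188)*1000,1))
print(np.round(c.at((116.5,161),.1)*1000,1))
```

```text
[[ 579.3 -119.5  188. ]] [[579.1 -92.1 188. ]] [[ 579.4 -150.   188. ]]
[[446.2 -55.1 100. ]]
```

Request:
{"op": "drive_tool", "data": {"plan": [{"dx": 0.0, "dy": -0.01, "dz": -0.03, "twist": 0, "grip": 0.03}, {"dx": 0.0, "dy": -0.022, "dz": -0.075, "twist": 0, "grip": 0.03}, {"dx": 0.0, "dy": -0.032, "dz": -0.11, "twist": 0, "grip": 0.03}, {"dx": 0.0, "dy": -0.0345, "dz": -0.1232, "twist": 0, "grip": 0.03}, {"dx": 0.01, "dy": -0.0345, "dz": -0.1232, "twist": 0, "grip": 0.03}, {"dx": 0.05, "dy": -0.0345, "dz": -0.1232, "twist": 0, "grip": 0.03}, {"dx": 0.09, "dy": -0.0345, "dz": -0.1232, "twist": 0, "grip": 0.03}, {"dx": 0.115, "dy": -0.0345, "dz": -0.1232, "twist": 0, "grip": 0.03}, {"dx": 0.122, "dy": -0.0345, "dz": -0.1232, "twist": 0, "grip": 0.03}, {"dx": 0.122, "dy": -0.0345, "dz": -0.1232, "twist": 0, "grip": 0.03}]}}

```text
time_s: 17.2
position: [0.4562, -0.1579, 0.0557]
tool_rot: [0.707, -0.001, 0.707, 0.001]
contact_force: [-0.3, -0.6, -1.2]
opening: 0.0595
```

Run:
```python
from h import *
goal([0.455,-0.1577,0.0458],0)
```

```text
d mm [ 9.9  0.2 -1.2] pos [ 456.2 -157.9   55.7] F [-0.3 -0.6 -1.2] open 59.5 t 17.2 jaw (np.float64(0.16), 'x', array([-0.,  0., -1.]))
world yaw change -0.2 => twist 0.2
```

Request:
{"op": "drive_tool", "data": {"plan": [{"dx": 0.005, "dy": 0.0, "dz": -0.001, "twist": 0, "grip": 0.03}, {"dx": 0.008, "dy": 0.0, "dz": -0.001, "twist": 0, "grip": 0.03}, {"dx": 0.0095, "dy": 0.0, "dz": -0.001, "twist": 0, "grip": 0.03}, {"dx": 0.0095, "dy": 0.0, "dz": -0.001, "twist": 0, "grip": 0.03}]}}

```text
time_s: 17.7
position: [0.4548, -0.1581, 0.0466]
tool_rot: [0.707, -0.001, 0.707, 0.001]
contact_force: [0.8, -0.1, -2.6]
opening: 0.0593
```

Request:
{"op": "drive_tool", "data": {"plan": [{"dx": 0.001, "dy": 0.0, "dz": 0.0, "twist": 0, "grip": 0.03}, {"dx": 0.001, "dy": 0.0, "dz": 0.0, "twist": 0, "grip": 0.03}]}}

```text
time_s: 17.95
position: [0.4549, -0.1581, 0.0456]
tool_rot: [0.707, -0.001, 0.707, 0.001]
contact_force: [0.2, 1.1, 3.7]
opening: 0.0591
```

Touching the table. Release, rise, then survey from above.

Request:
{"op": "drive_tool", "data": {"plan": [{"dx": 0.0, "dy": 0.0, "dz": 0.0, "twist": 0, "grip": 0.088}, {"dx": 0.0, "dy": 0.0, "dz": 0.0, "twist": 0, "grip": 0.088}, {"dx": 0.0, "dy": 0.0, "dz": 0.0, "twist": 0, "grip": 0.088}, {"dx": -0.03, "dy": 0.0, "dz": 0.0, "twist": 0, "grip": 0.088}, {"dx": -0.08, "dy": 0.0, "dz": 0.0, "twist": 0, "grip": 0.088}, {"dx": -0.14, "dy": 0.0, "dz": 0.0, "twist": 0, "grip": 0.088}, {"dx": -0.2, "dy": -0.0, "dz": 0.02, "twist": 0, "grip": 0.088}, {"dx": -0.25, "dy": -0.05, "dz": 0.03, "twist": 0, "grip": 0.088}, {"dx": -0.25, "dy": -0.1, "dz": 0.04, "twist": 0, "grip": 0.088}, {"dx": -0.25, "dy": -0.1, "dz": 0.04, "twist": 0, "grip": 0.088}]}}

```text
time_s: 19.2
position: [0.4956, -0.2607, 0.2964]
tool_rot: [0.708, -0.0, 0.707, -0.0]
contact_force: [-0.1, 0.6, -0.6]
opening: 0.0886
```

Run:
```python
from h import *
goal([0.45,0.06,0.25],0)
c=wsnap("w12");crop(c,60,40,260,240,"w12c",3)
```

```text
d mm [ 45.9 320.8 -45.7] pos [ 495.6 -260.7  296.4] F [-0.1  0.6 -0.6] open 88.6 t 19.2 jaw (np.float64(-0.0), 'x', array([ 0.002, -0.001, -1.   ]))
world yaw change 0.0 => twist -0.0
```

View pics/w12.png

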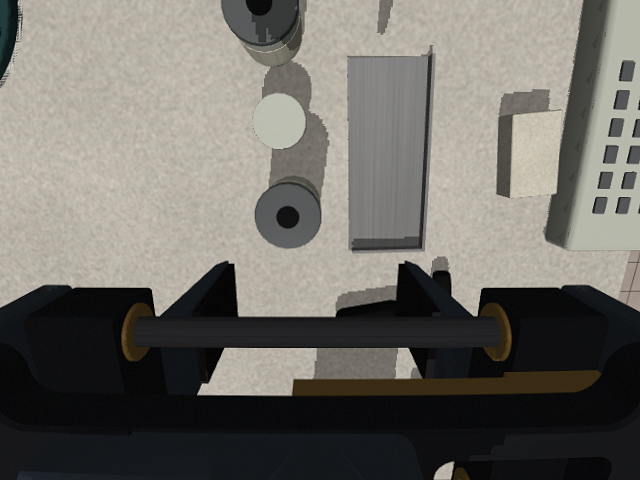

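Run:
```python
from h import *
c=load("w12")
g=cv2.cvtColor(c.img,cv2.COLOR_BGR2GRAY)
cc=cv2.HoughCircles(cv2.medianBlur(g,3),cv2.HOUGH_GRADIENT,1,30,param1=120,param2=20,minRadius=22,maxRadius=45);print(np.round(cc,1))
print(c.at((278.8,121.3),.055)*1000,c.at((287.8,215.3),.1)*1000, c.at((261,4),.1)*1000)
crop(c,210,0,340,60,"w12a",5);crop(c,240,85,340,255,"w12b",3.5)
```

```text
[[[287.5 216.5  32.6]
  [260.5   2.5  39.9]
  [278.5 119.5  26.4]]]
[[ 455.56882185 -157.08706097   55.        ]] [[ 467.1245907  -253.13283187  100.        ]] [[446.5952837  -58.74091063 100.        ]]
```

View pics/w12b.png

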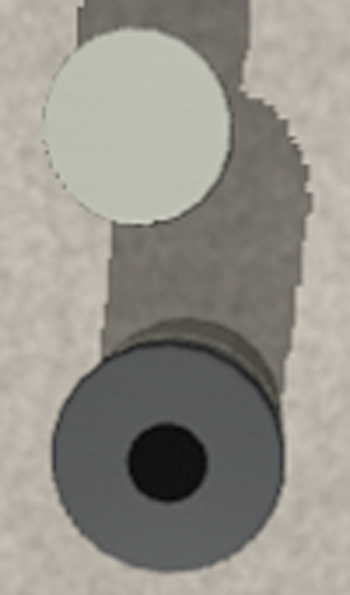

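View pics/w12a.png

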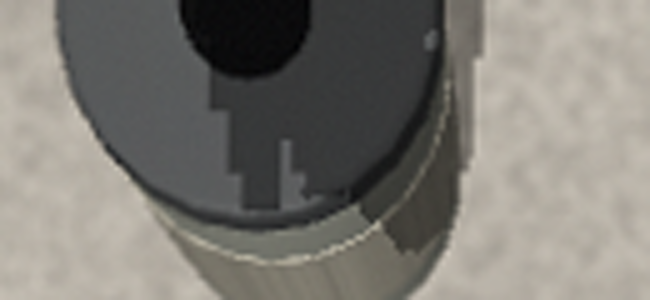

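Request:
{"op": "drive_tool", "data": {"plan": [{"dx": 0.0, "dy": 0.03, "dz": -0.005, "twist": 0, "grip": 0.088}, {"dx": 0.0, "dy": 0.09, "dz": -0.015, "twist": 0, "grip": 0.088}, {"dx": 0.0, "dy": 0.15, "dz": -0.03, "twist": 0, "grip": 0.088}, {"dx": 0.0, "dy": 0.21, "dz": -0.04, "twist": 0, "grip": 0.088}, {"dx": 0.0, "dy": 0.25, "dz": -0.05, "twist": 0, "grip": 0.088}, {"dx": 0.0, "dy": 0.27, "dz": -0.055, "twist": 0, "grip": 0.088}, {"dx": 0.0, "dy": 0.27, "dz": -0.055, "twist": 0, "grip": 0.088}]}}

```text
time_s: 20.12
position: [0.4382, 0.0134, 0.2949]
tool_rot: [0.707, -0.002, 0.707, 0.002]
contact_force: [-0.3, -0.0, -0.3]
opening: 0.0877
```

Run:
```python
from h import *
goal([0.45,0.06,0.25],0)
c=wsnap("w13");crop(c,140,0,500,280,"w13c",2)
```

```text
d mm [44.9 46.5 12.1] pos [438.2  13.4 294.9] F [-0.3 -0.  -0.3] open 87.7 t 20.12 jaw (np.float64(0.3), 'x', array([-0.001,  0.   , -1.   ]))
world yaw change -0.3 => twist 0.3
```

View pics/w13.png

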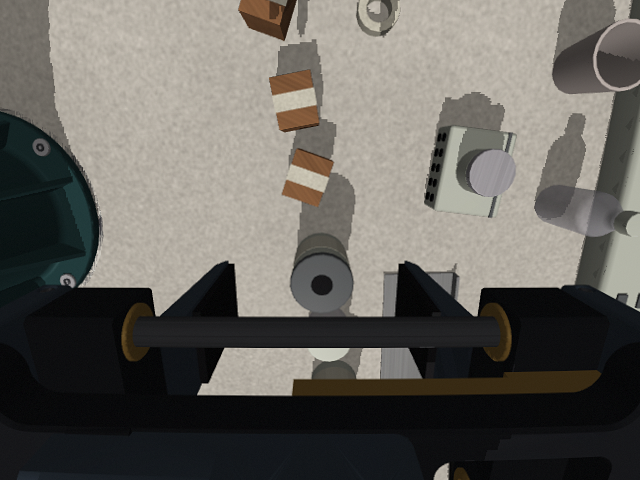

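Run:
```python
from h import *
c=load("w13");crop(c,260,60,350,220,"w13a",4);crop(c,420,110,520,225,"w13h",5)
```

```text
(no output)
```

View pics/w13a.png

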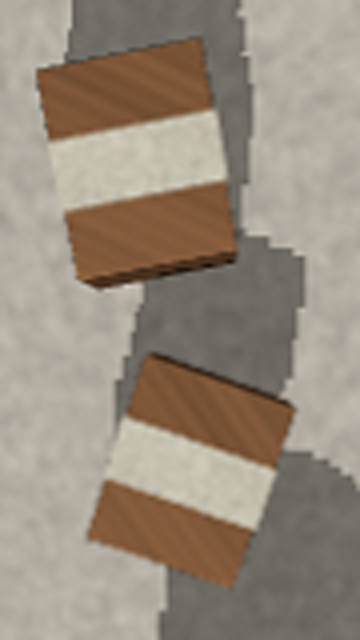

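View pics/w13h.png

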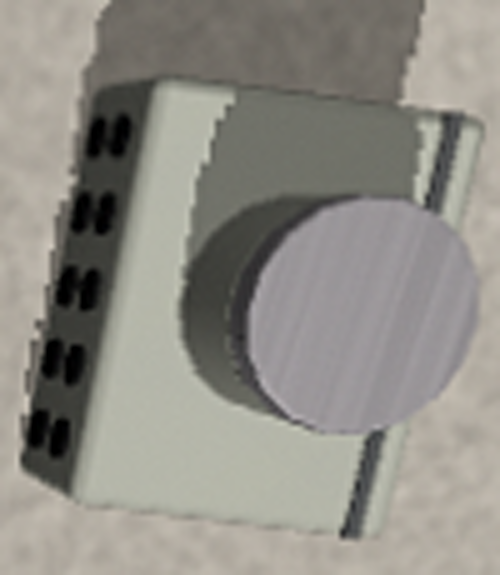

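```bash
cat >> h.py <<'E'
def rect(c,pts,z):
    """centre, yaw of 55 side -90, side lengths from 4 corners in order"""
    P=c.at(pts,z)[:,:2]*1000; m=P.mean(0); e=[P[(i+1)%4]-P[i] for i in range(4)]
    L=[np.hypot(*v) for v in e]; i=0 if L[0]+L[2]>L[1]+L[3] else 1
    v=e[i]-e[i+2]; a=(np.degrees(np.arctan2(v[1],v[0]))-90+90)%180-90
    return np.round(m,1),round(a,1),np.round(L,1)
E
python3 - <<'E'
from h import *
c=load("w13")
f=lambda q:[(260+a/4,60+b/4) for a,b in q]
print("c1",rect(c,f([(152,354),(293,405),(234,587),(89,538)]),.055))
print("c2",rect(c,f([(38,70),(200,38),(237,255),(78,277)]),.055))
h=lambda q:[(420+a/5,110+b/5) for a,b in q]
print("hb",rect(c,h([(155,78),(487,118),(378,540),(80,500)]),.045))
print("tub",c.at(h([(363,315)]),.085)*1000)
goal([.43,.057,.043],-20)
E
```

```text
c1 (array([429.1,  55.6]), np.float64(-18.5), array([41.9, 54.4, 44.3, 54.8]))
c2 (array([414.6, 138.6]), np.float64(10.5), array([43.8, 55.7, 44.1, 53.6]))
hb (array([624.9,  62.6]), np.float64(-5.5), array([78.3, 99.4, 75. , 97.2]))
tub [[625.02666567  65.6911787   85.        ]]
d mm [252.   44.5  -8.2] pos [438.6  12.5 295. ] F [ 0.2 -0.2  0.1] open 88.1 t 20.18 jaw (np.float64(0.25), 'x', array([-0.001, -0.   , -1.   ]))
world yaw change -20.3 => twist 20.3
```

Request:
{"op": "drive_tool", "data": {"plan": [{"dx": 0.03, "dy": 0.044, "dz": -0.0095, "twist": 10, "grip": 0.088}, {"dx": 0.08, "dy": 0.044, "dz": -0.0095, "twist": 20, "grip": 0.088}, {"dx": 0.13, "dy": 0.044, "dz": -0.0095, "twist": 20, "grip": 0.088}, {"dx": 0.18, "dy": 0.044, "dz": -0.0095, "twist": 20, "grip": 0.088}, {"dx": 0.22, "dy": 0.044, "dz": -0.0095, "twist": 20, "grip": 0.088}, {"dx": 0.243, "dy": 0.044, "dz": -0.0095, "twist": 20, "grip": 0.088}, {"dx": 0.25, "dy": 0.044, "dz": -0.0095, "twist": 20, "grip": 0.088}, {"dx": 0.25, "dy": 0.044, "dz": -0.0095, "twist": 20, "grip": 0.02}, {"dx": 0.25, "dy": 0.044, "dz": -0.0095, "twist": 20, "grip": 0.02}, {"dx": 0.25, "dy": 0.044, "dz": -0.0095, "twist": 20, "grip": 0.02}]}}

```text
time_s: 21.42
position: [0.4303, 0.0559, 0.0462]
tool_rot: [0.697, 0.122, 0.696, -0.122]
contact_force: [0.2, 0.3, 0.5]
opening: 0.061
```

Request:
{"op": "drive_tool", "data": {"plan": [{"dx": 0.0, "dy": 0.0, "dz": 0.0, "twist": 0, "grip": 0.02}, {"dx": 0.0, "dy": 0.0, "dz": 0.0, "twist": 0, "grip": 0.02}, {"dx": 0.0, "dy": 0.0, "dz": 0.0, "twist": 0, "grip": 0.02}, {"dx": 0.0, "dy": 0.0, "dz": 0.0, "twist": 0, "grip": 0.02}, {"dx": -0.02, "dy": 0.0, "dz": 0.0, "twist": 0, "grip": 0.02}, {"dx": -0.06, "dy": 0.0, "dz": 0.0, "twist": 0, "grip": 0.02}, {"dx": -0.1, "dy": 0.0, "dz": 0.0, "twist": 0, "grip": 0.02}, {"dx": -0.13, "dy": 0.0, "dz": 0.0, "twist": 0, "grip": 0.02}, {"dx": -0.13, "dy": 0.0, "dz": 0.0, "twist": 0, "grip": 0.02}]}}

```text
time_s: 22.55
position: [0.4308, 0.056, 0.1773]
tool_rot: [0.698, 0.122, 0.695, -0.122]
contact_force: [-0.4, -0.2, -1.9]
opening: 0.0448
```

Run:
```python
from h import *
goal([.611,-.282,.175],1.6)
c=wsnap("w14")
```

```text
d mm [   2.9 -256.7  284.3] pos [430.8  56.  177.3] F [-0.4 -0.2 -1.9] open 44.8 t 22.55 jaw (np.float64(-19.86), 'x', array([ 0.004,  0.   , -1.   ]))
world yaw change 21.5 => twist -21.5
```

View pics/w14.png

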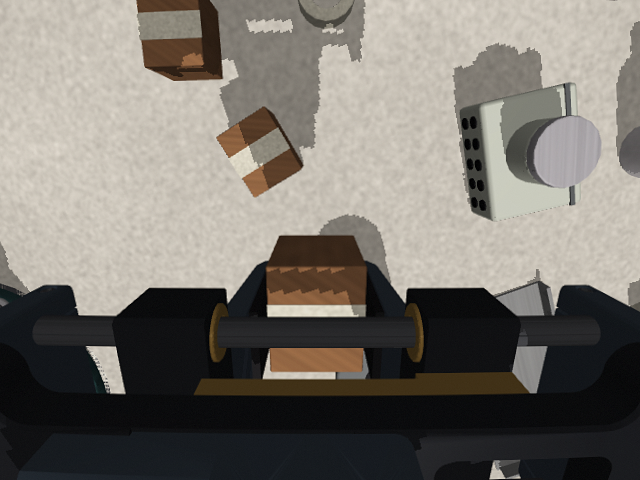

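Request:
{"op": "drive_tool", "data": {"plan": [{"dx": 0.0, "dy": -0.02, "dz": 0.022, "twist": -2, "grip": 0.02}, {"dx": 0.0, "dy": -0.055, "dz": 0.06, "twist": -5, "grip": 0.02}, {"dx": 0.0, "dy": -0.095, "dz": 0.104, "twist": -9, "grip": 0.02}, {"dx": 0.0, "dy": -0.135, "dz": 0.147, "twist": -13, "grip": 0.02}, {"dx": 0.0, "dy": -0.175, "dz": 0.191, "twist": -17, "grip": 0.02}, {"dx": 0.0, "dy": -0.215, "dz": 0.234, "twist": -20, "grip": 0.02}, {"dx": 0.0, "dy": -0.243, "dz": 0.265, "twist": -21.5, "grip": 0.02}, {"dx": 0.0, "dy": -0.257, "dz": 0.28, "twist": -21.5, "grip": 0.02}, {"dx": 0.0, "dy": -0.257, "dz": 0.28, "twist": -21.5, "grip": 0.02}, {"dx": 0.0, "dy": -0.257, "dz": 0.28, "twist": -21.5, "grip": 0.02}]}}

```text
time_s: 23.85
position: [0.6049, -0.2797, 0.1746]
tool_rot: [0.707, -0.01, 0.708, 0.011]
contact_force: [0.2, 1.2, -1.6]
opening: 0.0447
```

Run:
```python
from h import *
goal([.607,-.281,.052],1.6)
c=wsnap("w15")
```

```text
d mm [122.6  -1.5   2.2] pos [ 604.9 -279.7  174.6] F [ 0.2  1.2 -1.6] open 44.7 t 23.85 jaw (np.float64(1.66), 'x', array([-0.001,  0.001, -1.   ]))
world yaw change -0.1 => twist 0.1
```

View pics/w15.png

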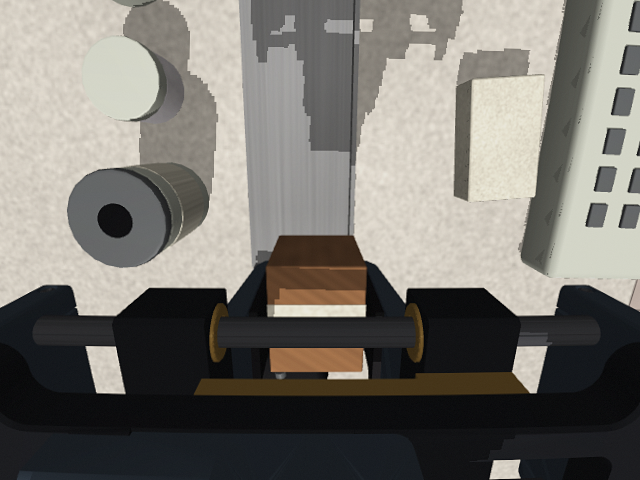

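Run:
```python
from h import *
c=load("w15")
print(c.at([(316,267),(316,372),(267,320),(366,320)],.1846)*1000)
```

```text
[[ 604.84082626 -253.42472143  184.6       ]
 [ 606.48101548 -307.34057875  184.6       ]
 [ 583.11881173 -280.00209426  184.6       ]
 [ 628.58253209 -278.57171878  184.6       ]]
```

Request:
{"op": "drive_tool", "data": {"plan": [{"dx": 0.03, "dy": 0.0, "dz": 0.0, "twist": 0, "grip": 0.02}, {"dx": 0.07, "dy": 0.0, "dz": 0.0, "twist": 0, "grip": 0.02}, {"dx": 0.1, "dy": 0.0, "dz": 0.0, "twist": 0, "grip": 0.02}, {"dx": 0.118, "dy": 0.0, "dz": 0.0, "twist": 0, "grip": 0.02}, {"dx": 0.124, "dy": 0.0, "dz": 0.0, "twist": 0, "grip": 0.02}, {"dx": 0.124, "dy": 0.0, "dz": 0.003, "twist": 0, "grip": 0.02}, {"dx": 0.124, "dy": 0.0, "dz": 0.005, "twist": 0, "grip": 0.02}, {"dx": 0.124, "dy": 0.0, "dz": 0.007, "twist": 0, "grip": 0.02}, {"dx": 0.124, "dy": 0.0, "dz": 0.007, "twist": 0, "grip": 0.02}]}}

```text
time_s: 25.02
position: [0.613, -0.2809, 0.0519]
tool_rot: [0.707, -0.01, 0.707, 0.01]
contact_force: [0.3, -0.7, -0.9]
opening: 0.0452
```

Request:
{"op": "drive_tool", "data": {"plan": [{"dx": 0.002, "dy": 0.0, "dz": 0.001, "twist": 0, "grip": 0.02}, {"dx": 0.002, "dy": 0.0, "dz": 0.002, "twist": 0, "grip": 0.02}, {"dx": 0.002, "dy": 0.0, "dz": 0.002, "twist": 0, "grip": 0.02}]}}

```text
time_s: 25.4
position: [0.6132, -0.2806, 0.0491]
tool_rot: [0.706, -0.01, 0.708, 0.01]
contact_force: [-10.2, -1.4, 4.9]
opening: 0.0445
```

Request:
{"op": "drive_tool", "data": {"plan": [{"dx": -0.0007, "dy": 0.0, "dz": -0.001, "twist": 0, "grip": 0.02}, {"dx": -0.0007, "dy": -0.002, "dz": -0.001, "twist": 0, "grip": 0.02}, {"dx": -0.0007, "dy": -0.004, "dz": -0.001, "twist": 0, "grip": 0.02}, {"dx": -0.0007, "dy": -0.005, "dz": -0.001, "twist": 0, "grip": 0.02}, {"dx": -0.0007, "dy": -0.005, "dz": -0.001, "twist": 0, "grip": 0.02}]}}

```text
time_s: 26.02
position: [0.6132, -0.2854, 0.0497]
tool_rot: [0.707, -0.01, 0.708, 0.01]
contact_force: [-5.6, 0.6, -1.3]
opening: 0.0445
```

Request:
{"op": "drive_tool", "data": {"plan": [{"dx": 0.0, "dy": -0.001, "dz": 0.0, "twist": 0, "grip": 0.02}, {"dx": 0.0, "dy": -0.002, "dz": 0.0, "twist": 0, "grip": 0.02}, {"dx": 0.0, "dy": -0.002, "dz": 0.0, "twist": 0, "grip": 0.02}]}}

```text
time_s: 26.4
position: [0.6133, -0.2865, 0.0498]
tool_rot: [0.706, -0.009, 0.708, 0.011]
contact_force: [-4.5, 10.3, 2.5]
opening: 0.0447
```

Request:
{"op": "drive_tool", "data": {"plan": [{"dx": 0.0007, "dy": 0.0008, "dz": 0.0005, "twist": 0, "grip": 0.02}, {"dx": 0.0007, "dy": 0.0008, "dz": 0.0005, "twist": 0, "grip": 0.06}, {"dx": 0.0007, "dy": 0.0008, "dz": 0.0005, "twist": 0, "grip": 0.06}, {"dx": 0.0007, "dy": 0.0008, "dz": 0.0005, "twist": 0, "grip": 0.06}, {"dx": -0.03, "dy": 0.0008, "dz": 0.0005, "twist": 0, "grip": 0.06}, {"dx": -0.08, "dy": 0.0, "dz": 0.0, "twist": 0, "grip": 0.08}, {"dx": -0.14, "dy": 0.0, "dz": 0.0, "twist": 0, "grip": 0.088}, {"dx": -0.2, "dy": -0.02, "dz": 0.0, "twist": 0, "grip": 0.088}, {"dx": -0.2, "dy": -0.04, "dz": 0.0, "twist": 0, "grip": 0.088}, {"dx": -0.2, "dy": -0.04, "dz": 0.0, "twist": 0, "grip": 0.088}]}}

```text
time_s: 27.65
position: [0.6149, -0.3287, 0.2499]
tool_rot: [0.707, -0.01, 0.707, 0.01]
contact_force: [-0.4, -0.2, 0.0]
opening: 0.0878
```

Run:
```python
from h import *
goal([.415,.139,.25],10)
c=wsnap("w16");crop(c,240,150,400,290,"w16c",5)
```

```text
d mm [-3.00e-01  4.73e+02 -1.87e+02] pos [ 614.9 -328.7  249.9] F [-0.4 -0.2  0. ] open 87.8 t 27.65 jaw (np.float64(1.57), 'x', array([ 0., -0., -1.]))
world yaw change 8.4 => twist -8.4
```

View pics/w16.png

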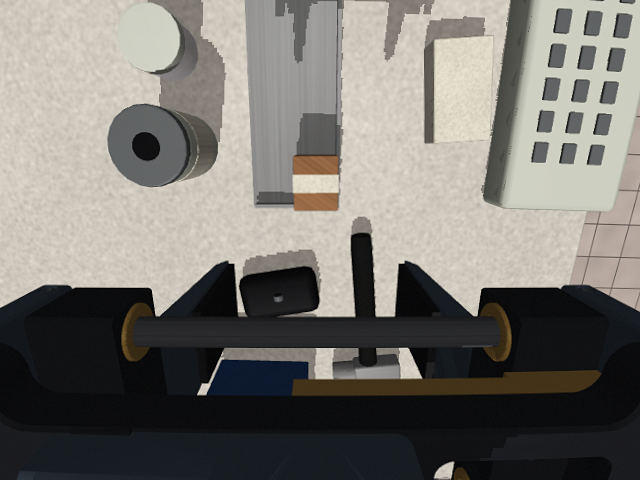

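View pics/w16c.png

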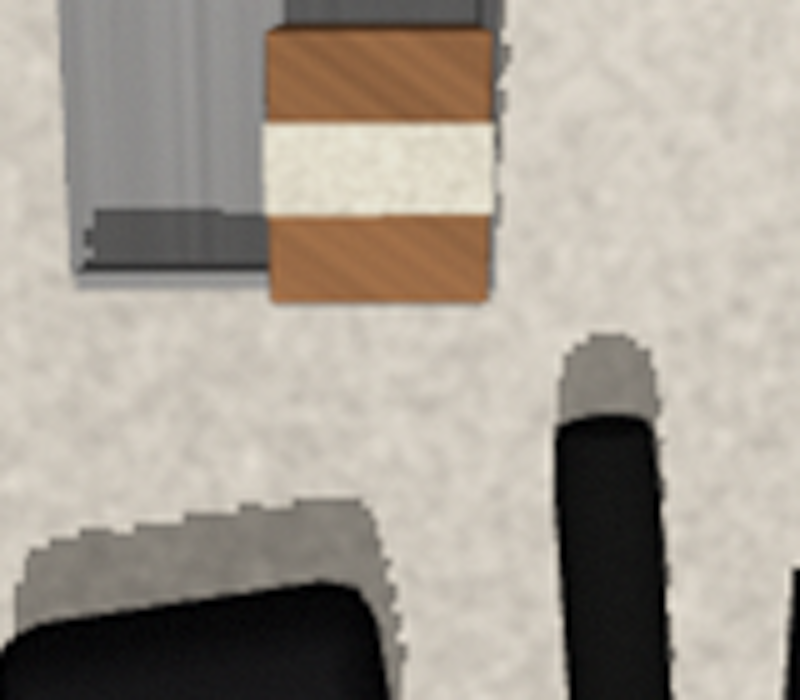

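Request:
{"op": "drive_tool", "data": {"plan": [{"dx": -0.01, "dy": 0.04, "dz": -0.015, "twist": 0, "grip": 0.088}, {"dx": -0.03, "dy": 0.1, "dz": -0.04, "twist": 0, "grip": 0.088}, {"dx": -0.03, "dy": 0.16, "dz": -0.065, "twist": 0, "grip": 0.088}, {"dx": -0.03, "dy": 0.21, "dz": -0.085, "twist": 0, "grip": 0.088}, {"dx": -0.03, "dy": 0.26, "dz": -0.105, "twist": -2, "grip": 0.088}, {"dx": -0.03, "dy": 0.31, "dz": -0.127, "twist": -4, "grip": 0.088}, {"dx": -0.03, "dy": 0.36, "dz": -0.15, "twist": -6, "grip": 0.088}, {"dx": -0.03, "dy": 0.4, "dz": -0.165, "twist": -8, "grip": 0.088}, {"dx": -0.03, "dy": 0.43, "dz": -0.173, "twist": -8, "grip": 0.088}, {"dx": -0.03, "dy": 0.43, "dz": -0.173, "twist": -8, "grip": 0.088}]}}

```text
time_s: 28.95
position: [0.4284, 0.0987, 0.2789]
tool_rot: [0.704, -0.06, 0.705, 0.06]
contact_force: [-0.4, -0.2, -0.1]
opening: 0.0876
```

Run:
```python
from h import *
goal([.415,.139,.045],10)
c=wsnap("w17");
```

```text
d mm [233.9  41.9  -5.9] pos [428.4  98.7 278.9] F [-0.4 -0.2 -0.1] open 87.6 t 28.95 jaw (np.float64(9.81), 'x', array([-0.002, -0.   , -1.   ]))
world yaw change 0.2 => twist -0.2
```

View pics/w17.png

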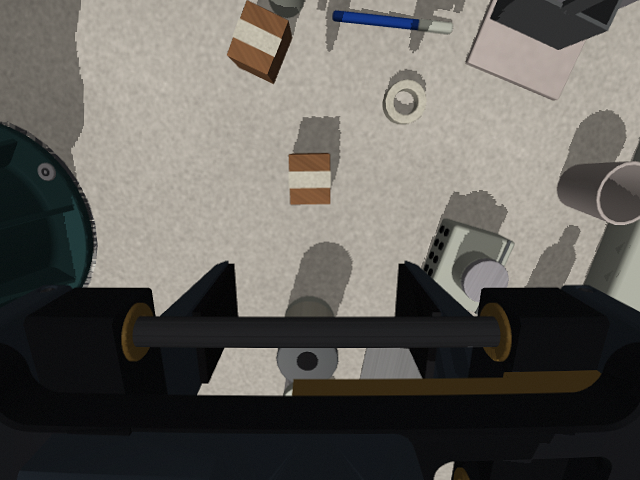

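Run:
```python
from h import *
c=load("w17")
crop(c,280,145,340,210,"w17c",8)
print(rect(c,[(289,154),(330,153.5),(331,204),(290.5,205)],.055))
```

```text
(array([415.1, 139.1]), np.float64(11.1), array([44. , 54.7, 45.2, 55.3]))
```

View pics/w17c.png

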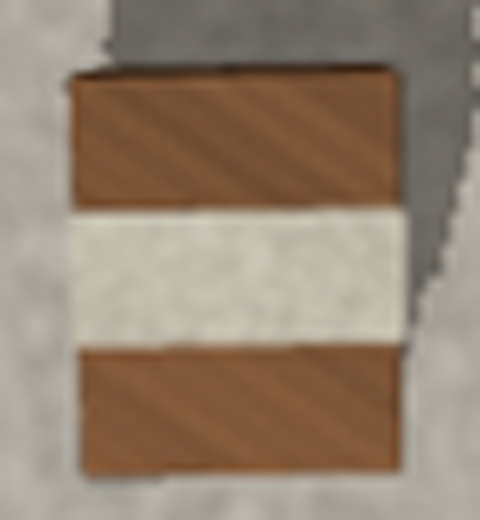

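Request:
{"op": "drive_tool", "data": {"plan": [{"dx": 0.05, "dy": 0.042, "dz": -0.006, "twist": -1, "grip": 0.088}, {"dx": 0.1, "dy": 0.042, "dz": -0.006, "twist": -1, "grip": 0.088}, {"dx": 0.15, "dy": 0.042, "dz": -0.006, "twist": -1, "grip": 0.088}, {"dx": 0.195, "dy": 0.042, "dz": -0.006, "twist": -1, "grip": 0.088}, {"dx": 0.225, "dy": 0.042, "dz": -0.006, "twist": -1, "grip": 0.088}, {"dx": 0.234, "dy": 0.042, "dz": -0.006, "twist": -1, "grip": 0.088}, {"dx": 0.234, "dy": 0.042, "dz": -0.006, "twist": -1, "grip": 0.02}, {"dx": 0.234, "dy": 0.042, "dz": -0.006, "twist": -1, "grip": 0.02}, {"dx": 0.234, "dy": 0.042, "dz": -0.006, "twist": -1, "grip": 0.02}, {"dx": 0.234, "dy": 0.042, "dz": -0.006, "twist": -1, "grip": 0.02}]}}

```text
time_s: 30.25
position: [0.4172, 0.1377, 0.0467]
tool_rot: [0.704, -0.066, 0.704, 0.066]
contact_force: [-1.7, -0.4, 0.7]
opening: 0.0507
```

Request:
{"op": "drive_tool", "data": {"plan": [{"dx": 0.0, "dy": 0.0, "dz": 0.0, "twist": 0, "grip": 0.02}, {"dx": 0.0, "dy": 0.0, "dz": 0.0, "twist": 0, "grip": 0.02}, {"dx": 0.0, "dy": 0.0, "dz": 0.0, "twist": 0, "grip": 0.02}, {"dx": -0.02, "dy": 0.0, "dz": 0.0, "twist": 0, "grip": 0.02}, {"dx": -0.06, "dy": 0.0, "dz": 0.0, "twist": 0, "grip": 0.02}, {"dx": -0.1, "dy": 0.0, "dz": 0.0, "twist": 0, "grip": 0.02}, {"dx": -0.14, "dy": 0.0, "dz": 0.0, "twist": 0, "grip": 0.02}, {"dx": -0.15, "dy": 0.0, "dz": 0.0, "twist": 0, "grip": 0.02}, {"dx": -0.15, "dy": 0.0, "dz": 0.0, "twist": 0, "grip": 0.02}]}}

```text
time_s: 31.38
position: [0.4168, 0.1376, 0.1959]
tool_rot: [0.704, -0.066, 0.704, 0.066]
contact_force: [0.2, -0.9, -1.7]
opening: 0.0447
```

Run:
```python
from h import *
goal([.603,-.216,.195],1.6)
c=wsnap("w18");
```

```text
d mm [   1.  -381.9  117.7] pos [416.8 137.6 195.9] F [ 0.2 -0.9 -1.7] open 44.7 t 31.38 jaw (np.float64(10.64), 'x', array([ 0.001,  0.   , -1.   ]))
world yaw change -9.0 => twist 9.0
```

View pics/w18.png

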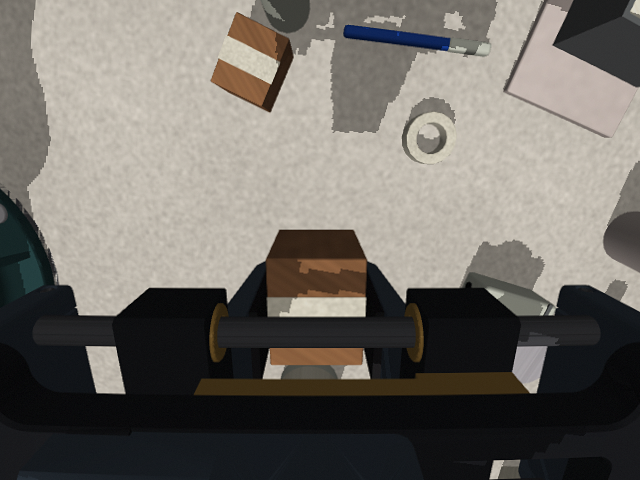

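Request:
{"op": "drive_tool", "data": {"plan": [{"dx": 0.0, "dy": -0.02, "dz": 0.006, "twist": 1, "grip": 0.02}, {"dx": 0.0, "dy": -0.06, "dz": 0.018, "twist": 2, "grip": 0.02}, {"dx": 0.0, "dy": -0.115, "dz": 0.035, "twist": 3, "grip": 0.02}, {"dx": 0.0, "dy": -0.17, "dz": 0.051, "twist": 5, "grip": 0.02}, {"dx": 0.0, "dy": -0.225, "dz": 0.068, "twist": 6, "grip": 0.02}, {"dx": 0.0, "dy": -0.28, "dz": 0.084, "twist": 7, "grip": 0.02}, {"dx": 0.0, "dy": -0.335, "dz": 0.1, "twist": 8, "grip": 0.02}, {"dx": 0.0, "dy": -0.375, "dz": 0.113, "twist": 9, "grip": 0.02}, {"dx": 0.0, "dy": -0.392, "dz": 0.118, "twist": 9, "grip": 0.02}, {"dx": 0.0, "dy": -0.392, "dz": 0.118, "twist": 9, "grip": 0.02}]}}

```text
time_s: 32.67
position: [0.6047, -0.226, 0.1943]
tool_rot: [0.706, -0.01, 0.708, 0.01]
contact_force: [-1.1, 0.7, -0.7]
opening: 0.0448
```

Run:
```python
from h import *
goal([.607,-.226,.051],1.6)
c=wsnap("w19");
print(c.at([(316,259),(316,365)],tool()[0][2]+.0095)*1000)
```

```text
d mm [143.3  -0.2   2.6] pos [ 604.7 -226.   194.3] F [-1.1  0.7 -0.7] open 44.8 t 32.67 jaw (np.float64(1.6), 'x', array([-0.002,  0.001, -1.   ]))
world yaw change -0.0 => twist 0.0
[[ 604.54514027 -196.16120122  204.13141513]
 [ 606.13103207 -249.86187162  204.13141513]]
```

View pics/w19.png

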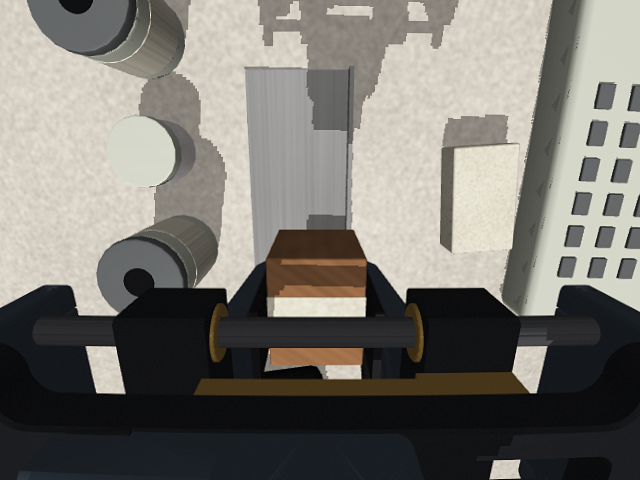

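Request:
{"op": "drive_tool", "data": {"plan": [{"dx": 0.04, "dy": 0.0, "dz": 0.0, "twist": 0, "grip": 0.02}, {"dx": 0.09, "dy": 0.0, "dz": 0.0, "twist": 0, "grip": 0.02}, {"dx": 0.125, "dy": 0.0, "dz": 0.0, "twist": 0, "grip": 0.02}, {"dx": 0.14, "dy": 0.0, "dz": 0.0, "twist": 0, "grip": 0.02}, {"dx": 0.144, "dy": 0.0, "dz": 0.0, "twist": 0, "grip": 0.02}, {"dx": 0.144, "dy": 0.0, "dz": 0.003, "twist": 0, "grip": 0.02}, {"dx": 0.144, "dy": 0.0, "dz": 0.005, "twist": 0, "grip": 0.02}, {"dx": 0.144, "dy": 0.0, "dz": 0.006, "twist": 0, "grip": 0.02}, {"dx": 0.144, "dy": 0.0, "dz": 0.006, "twist": 0, "grip": 0.02}]}}

```text
time_s: 33.85
position: [0.6115, -0.2258, 0.0525]
tool_rot: [0.707, -0.01, 0.707, 0.01]
contact_force: [0.4, 0.9, -1.6]
opening: 0.0448
```

Request:
{"op": "drive_tool", "data": {"plan": [{"dx": 0.0015, "dy": 0.0, "dz": 0.0, "twist": 0, "grip": 0.02}, {"dx": 0.003, "dy": -0.001, "dz": 0.0, "twist": 0, "grip": 0.02}, {"dx": 0.003, "dy": -0.003, "dz": 0.0, "twist": 0, "grip": 0.02}, {"dx": 0.003, "dy": -0.005, "dz": 0.0, "twist": 0, "grip": 0.02}, {"dx": 0.003, "dy": -0.006, "dz": 0.0, "twist": 0, "grip": 0.02}, {"dx": 0.003, "dy": -0.006, "dz": 0.0, "twist": 0, "grip": 0.02}]}}

```text
time_s: 34.6
position: [0.6116, -0.2315, 0.0495]
tool_rot: [0.707, -0.01, 0.707, 0.01]
contact_force: [-1.0, 3.3, 6.1]
opening: 0.0447
```

Request:
{"op": "drive_tool", "data": {"plan": [{"dx": -0.0006, "dy": -0.001, "dz": 0.0, "twist": 0, "grip": 0.02}, {"dx": -0.0006, "dy": -0.002, "dz": 0.0, "twist": 0, "grip": 0.02}, {"dx": -0.0006, "dy": -0.003, "dz": 0.0, "twist": 0, "grip": 0.02}, {"dx": -0.0006, "dy": -0.003, "dz": 0.0, "twist": 0, "grip": 0.02}]}}

```text
time_s: 35.1
position: [0.6115, -0.2348, 0.0497]
tool_rot: [0.707, -0.01, 0.707, 0.01]
contact_force: [-1.1, 0.8, -1.9]
opening: 0.0449
```

Request:
{"op": "drive_tool", "data": {"plan": [{"dx": 0.0, "dy": -0.001, "dz": 0.0, "twist": 0, "grip": 0.02}, {"dx": 0.0, "dy": -0.002, "dz": 0.0, "twist": 0, "grip": 0.02}, {"dx": 0.0, "dy": -0.002, "dz": 0.0, "twist": 0, "grip": 0.02}]}}

```text
time_s: 35.48
position: [0.6114, -0.235, 0.0498]
tool_rot: [0.707, -0.009, 0.707, 0.011]
contact_force: [1.0, 18.3, 5.5]
opening: 0.0448
```

Request:
{"op": "drive_tool", "data": {"plan": [{"dx": 0.0, "dy": 0.0016, "dz": 0.0, "twist": 0, "grip": 0.02}, {"dx": 0.0, "dy": 0.0016, "dz": 0.001, "twist": 0, "grip": 0.02}, {"dx": 0.0, "dy": 0.0016, "dz": 0.002, "twist": 0, "grip": 0.02}, {"dx": 0.0, "dy": 0.0016, "dz": 0.002, "twist": 0, "grip": 0.02}]}}

```text
time_s: 35.98
position: [0.612, -0.2348, 0.0496]
tool_rot: [0.706, -0.01, 0.708, 0.011]
contact_force: [-12.7, 3.4, 10.5]
opening: 0.0449
```

Request:
{"op": "drive_tool", "data": {"plan": [{"dx": 0.0, "dy": 0.0, "dz": -0.001, "twist": 0, "grip": 0.02}, {"dx": 0.0, "dy": 0.0, "dz": -0.001, "twist": 0, "grip": 0.06}, {"dx": 0.0, "dy": 0.0, "dz": -0.001, "twist": 0, "grip": 0.06}, {"dx": 0.0, "dy": 0.0, "dz": -0.001, "twist": 0, "grip": 0.06}, {"dx": -0.03, "dy": 0.0, "dz": 0.0, "twist": 0, "grip": 0.06}, {"dx": -0.08, "dy": 0.0, "dz": 0.0, "twist": 0, "grip": 0.08}, {"dx": -0.14, "dy": 0.0, "dz": 0.0, "twist": 0, "grip": 0.088}, {"dx": -0.2, "dy": -0.04, "dz": 0.0, "twist": 0, "grip": 0.088}, {"dx": -0.2, "dy": -0.08, "dz": 0.0, "twist": 0, "grip": 0.088}, {"dx": -0.2, "dy": -0.08, "dz": 0.0, "twist": 0, "grip": 0.088}]}}

```text
time_s: 37.22
position: [0.6161, -0.3177, 0.2512]
tool_rot: [0.708, -0.01, 0.706, 0.009]
contact_force: [-0.5, 1.6, -1.1]
opening: 0.0882
```

Run:
```python
from h import *
goal([.39,.2,.27],-20)
c=wsnap("w20");crop(c,240,70,400,230,"w20c",4)
k=Cam("scene");crop(k,180,200,420,330,"s20",3)
```

```text
d mm [ -20.2  523.4 -212.3] pos [ 616.1 -317.7  251.2] F [-0.5  1.6 -1.1] open 88.2 t 37.23 jaw (np.float64(1.51), 'x', array([ 0.002, -0.002, -1.   ]))
world yaw change -21.5 => twist 21.5
```

View pics/w20c.png

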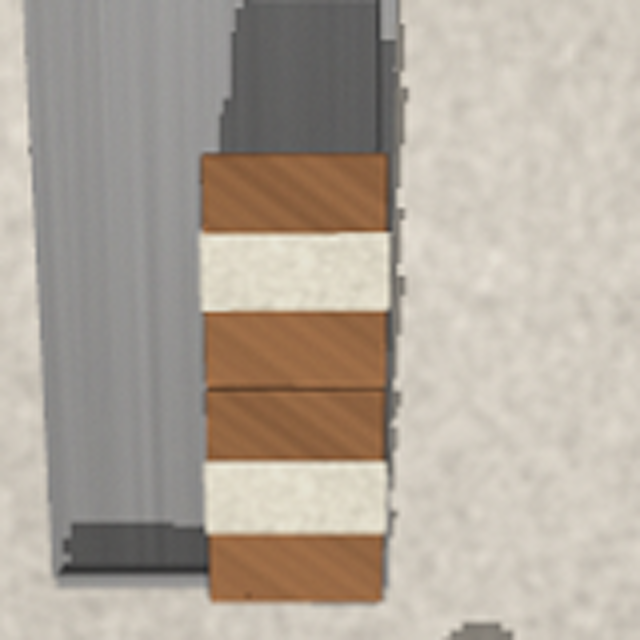

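View pics/s20.png

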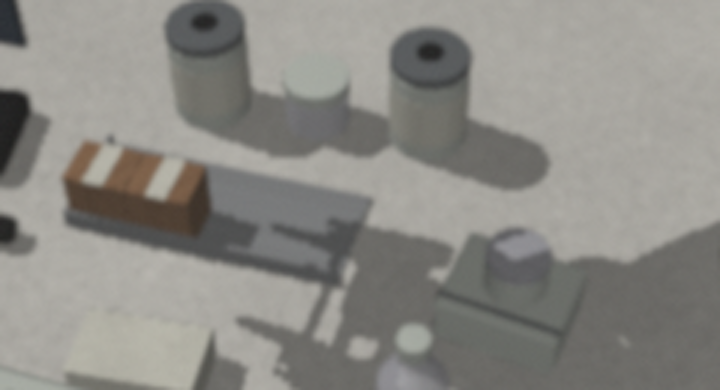

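Request:
{"op": "drive_tool", "data": {"plan": [{"dx": -0.01, "dy": 0.05, "dz": -0.019, "twist": 2, "grip": 0.088}, {"dx": -0.03, "dy": 0.105, "dz": -0.04, "twist": 4, "grip": 0.088}, {"dx": -0.03, "dy": 0.16, "dz": -0.06, "twist": 6, "grip": 0.088}, {"dx": -0.03, "dy": 0.215, "dz": -0.08, "twist": 9, "grip": 0.088}, {"dx": -0.03, "dy": 0.27, "dz": -0.1, "twist": 12, "grip": 0.088}, {"dx": -0.03, "dy": 0.325, "dz": -0.12, "twist": 15, "grip": 0.088}, {"dx": -0.03, "dy": 0.38, "dz": -0.143, "twist": 18, "grip": 0.088}, {"dx": -0.03, "dy": 0.43, "dz": -0.165, "twist": 21, "grip": 0.088}, {"dx": -0.03, "dy": 0.475, "dz": -0.183, "twist": 21, "grip": 0.088}, {"dx": -0.03, "dy": 0.51, "dz": -0.195, "twist": 21, "grip": 0.088}]}}

```text
time_s: 38.58
position: [0.4042, 0.1911, 0.2792]
tool_rot: [0.697, 0.118, 0.697, -0.118]
contact_force: [1.4, -1.2, -0.5]
opening: 0.0882
```

Run:
```python
from h import *
goal([.386,.247,.045],-20)
c=wsnap("w21");
k=Cam("scene")
for p in [(204,22),(317,76),(430,50)]: print(k.at((180+p[0]/3,200+p[1]/3),.055 if p[0]==317 else .1)*1000)
```

```text
d mm [234.2  46.9 -35.5] pos [404.2 191.1 279.2] F [ 1.4 -1.2 -0.5] open 88.2 t 38.58 jaw (np.float64(-19.25), 'x', array([-0.001, -0.   , -1.   ]))
world yaw change -0.7 => twist 0.7
[[ 465.61496296 -252.75907893  100.        ]]
[[ 456.02775419 -153.3791098    55.        ]]
[[441.47967542 -54.81993502 100.        ]]
```

View pics/w21.png

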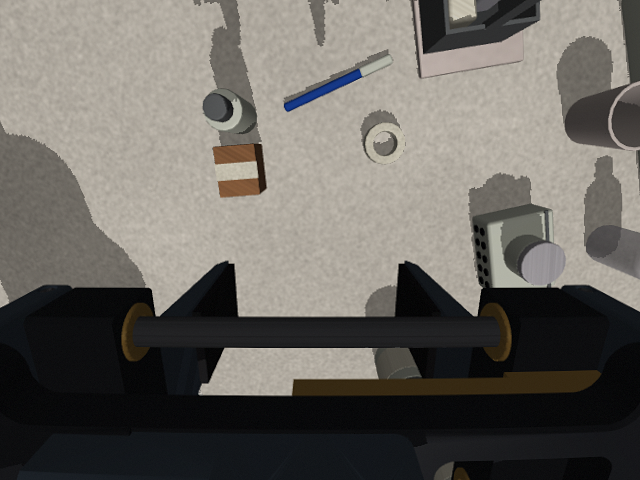

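Run:
```python
from h import *
c=load("w21");crop(c,195,80,275,205,"w21c",5)
```

```text
(no output)
```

View pics/w21c.png

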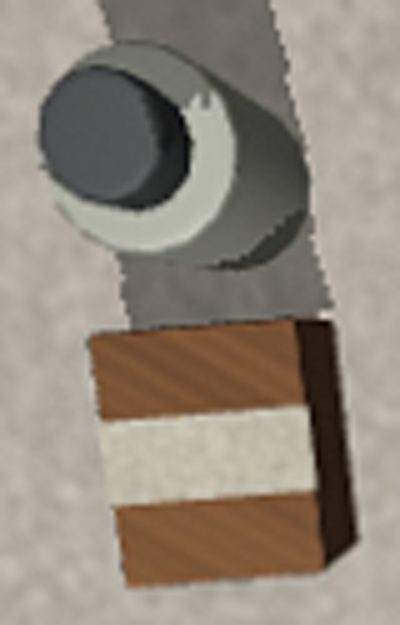

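Run:
```python
from h import *
c=load("w21")
f=lambda q:[(195+a/5,80+b/5) for a,b in q]
print(rect(c,f([(91,338),(295,320),(325,570),(127,586)]),.055))
print("bottle top",c.at(f([(100,135)]),.11)*1000,"base",c.at(f([(258,218)]),.0)*1000,"shoulder",c.at(f([(145,150)]),.085)*1000)
goal([.386,.247,.045],-14)
```

```text
(array([339.8, 267.8]), np.float64(-14.9), array([44.2, 53.7, 44.5, 53.6]))
bottle top [[356.26267304 325.78197991 110.        ]] base [[359.3348903  316.89965674   0.        ]] shoulder [[357.56087271 325.22042621  85.        ]]
d mm [234.1  46.3 -35.1] pos [404.2 191.7 279.1] F [-1.2 -0.7  0.1] open 88.5 t 38.67 jaw (np.float64(-19.13), 'x', array([-0.001,  0.   , -1.   ]))
world yaw change 5.1 => twist -5.1
```

Request:
{"op": "drive_tool", "data": {"plan": [{"dx": 0.0, "dy": 0.025, "dz": -0.042, "twist": -4, "grip": 0.088}, {"dx": 0.02, "dy": 0.049, "dz": -0.083, "twist": -4, "grip": 0.088}, {"dx": 0.06, "dy": 0.05, "dz": -0.085, "twist": -4, "grip": 0.088}, {"dx": 0.1, "dy": 0.05, "dz": -0.085, "twist": -4, "grip": 0.088}, {"dx": 0.14, "dy": 0.05, "dz": -0.085, "twist": -4, "grip": 0.088}, {"dx": 0.14, "dy": 0.05, "dz": -0.085, "twist": -4, "grip": 0.088}]}}

```text
time_s: 39.42
position: [0.3407, 0.2632, 0.1375]
tool_rot: [0.699, 0.093, 0.702, -0.096]
contact_force: [0.9, 1.0, 0.1]
opening: 0.0879
```

Run:
```python
from h import *
goal([.3405,.2665,.045],-14.9)
c=wsnap("w22");
```

```text
d mm [92.5  3.6 -0.7] pos [340.7 263.2 137.5] F [0.9 1.  0.1] open 87.9 t 39.42 jaw (np.float64(-15.34), 'x', array([-0.005, -0.003, -1.   ]))
world yaw change 0.4 => twist -0.4
```

View pics/w22.png

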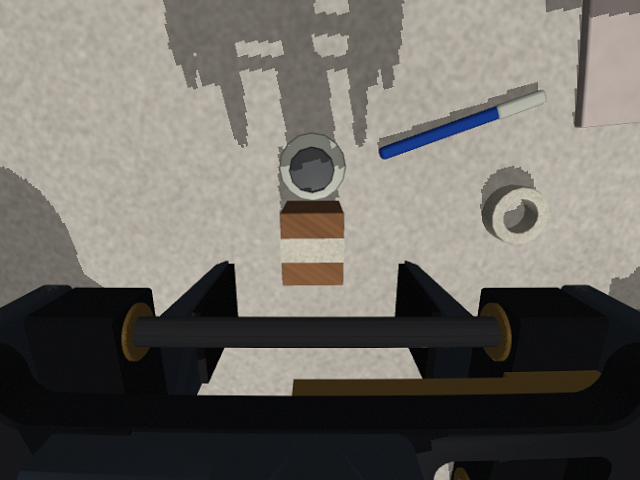

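Run:
```python
from h import *
c=load("w22")
print(rect(c,[(280,212),(344,212),(343,285),(282,285)],.055)); print(c.at((312,169),.11)*1000)
```

```text
(array([339.7, 269. ]), np.float64(-15.1), array([44.6, 54.9, 45.2, 55. ]))
[[356.44595753 327.26598016 110.        ]]
```

Request:
{"op": "drive_tool", "data": {"plan": [{"dx": 0.03, "dy": 0.004, "dz": -0.001, "twist": 0, "grip": 0.088}, {"dx": 0.06, "dy": 0.004, "dz": -0.001, "twist": 0, "grip": 0.088}, {"dx": 0.083, "dy": 0.004, "dz": -0.001, "twist": 0, "grip": 0.088}, {"dx": 0.092, "dy": 0.004, "dz": -0.001, "twist": 0, "grip": 0.088}, {"dx": 0.092, "dy": 0.004, "dz": -0.001, "twist": 0, "grip": 0.02}, {"dx": 0.092, "dy": 0.004, "dz": -0.001, "twist": 0, "grip": 0.02}, {"dx": 0.092, "dy": 0.004, "dz": -0.001, "twist": 0, "grip": 0.02}, {"dx": 0.092, "dy": 0.004, "dz": -0.001, "twist": 0, "grip": 0.02}, {"dx": 0.092, "dy": 0.004, "dz": -0.001, "twist": 0, "grip": 0.02}, {"dx": 0.092, "dy": 0.004, "dz": -0.001, "twist": 0, "grip": 0.02}]}}

```text
time_s: 40.72
position: [0.3428, 0.2687, 0.048]
tool_rot: [0.701, 0.095, 0.701, -0.095]
contact_force: [-2.5, -0.4, 8.3]
opening: 0.0445
```

Request:
{"op": "drive_tool", "data": {"plan": [{"dx": 0.0, "dy": 0.0, "dz": 0.0, "twist": 0, "grip": 0.02}, {"dx": -0.02, "dy": 0.0, "dz": 0.0, "twist": 0, "grip": 0.02}, {"dx": -0.06, "dy": 0.0, "dz": 0.0, "twist": 0, "grip": 0.02}, {"dx": -0.1, "dy": 0.0, "dz": 0.0, "twist": 0, "grip": 0.02}, {"dx": -0.14, "dy": 0.0, "dz": 0.0, "twist": 0, "grip": 0.02}, {"dx": -0.15, "dy": 0.0, "dz": 0.0, "twist": 0, "grip": 0.02}, {"dx": -0.15, "dy": 0.0, "dz": 0.0, "twist": 0, "grip": 0.02}]}}

```text
time_s: 41.6
position: [0.3427, 0.2686, 0.1975]
tool_rot: [0.701, 0.095, 0.701, -0.094]
contact_force: [-0.1, -0.9, -1.6]
opening: 0.0449
```

Run:
```python
from h import *
goal([.603,-.168,.195],1.6)
c=wsnap("w23");
```

```text
d mm [   2.5 -352.1  366.7] pos [342.7 268.6 197.5] F [-0.1 -0.9 -1.6] open 44.9 t 41.6 jaw (np.float64(-15.36), 'x', array([ 0.,  0., -1.]))
world yaw change 17.0 => twist -17.0
```

View pics/w23.png

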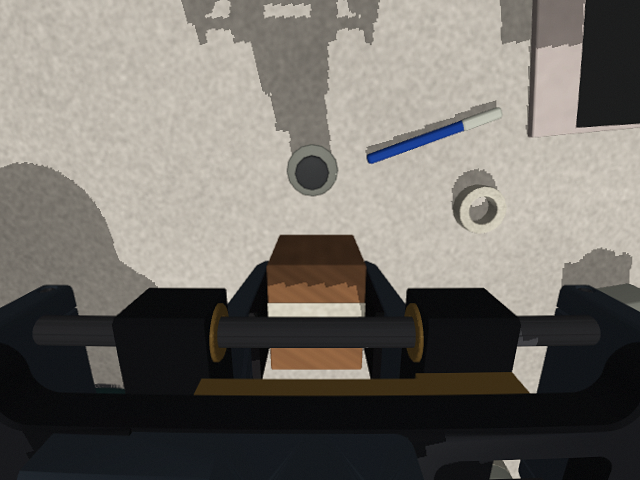

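Request:
{"op": "drive_tool", "data": {"plan": [{"dx": 0.0, "dy": -0.02, "dz": 0.021, "twist": -1, "grip": 0.02}, {"dx": 0.0, "dy": -0.055, "dz": 0.057, "twist": -3, "grip": 0.02}, {"dx": 0.0, "dy": -0.095, "dz": 0.099, "twist": -5, "grip": 0.02}, {"dx": 0.0, "dy": -0.135, "dz": 0.14, "twist": -7, "grip": 0.02}, {"dx": 0.0, "dy": -0.175, "dz": 0.182, "twist": -9, "grip": 0.02}, {"dx": 0.0, "dy": -0.215, "dz": 0.224, "twist": -11, "grip": 0.02}, {"dx": 0.0, "dy": -0.255, "dz": 0.265, "twist": -13, "grip": 0.02}, {"dx": 0.0, "dy": -0.295, "dz": 0.307, "twist": -15, "grip": 0.02}, {"dx": 0.0, "dy": -0.33, "dz": 0.344, "twist": -17, "grip": 0.02}, {"dx": 0.0, "dy": -0.352, "dz": 0.367, "twist": -17, "grip": 0.02}]}}

```text
time_s: 42.9
position: [0.6035, -0.1699, 0.1951]
tool_rot: [0.706, -0.01, 0.708, 0.01]
contact_force: [0.1, 0.5, -1.9]
opening: 0.0453
```

Run:
```python
from h import *
goal([.603,-.168,.0535],1.6)
c=wsnap("w24");print(c.at([(316,265),(316,370)],tool()[0][2]+.007)*1000)
```

```text
d mm [141.6   1.8  -0. ] pos [ 603.5 -169.9  195.1] F [ 0.1  0.5 -1.9] open 45.3 t 42.9 jaw (np.float64(1.6), 'x', array([-0.003,  0.001, -1.   ]))
world yaw change -0.0 => twist 0.0
[[ 603.42012912 -143.68180912  202.43849119]
 [ 605.03306802 -198.41237188  202.43849119]]
```

View pics/w24.png

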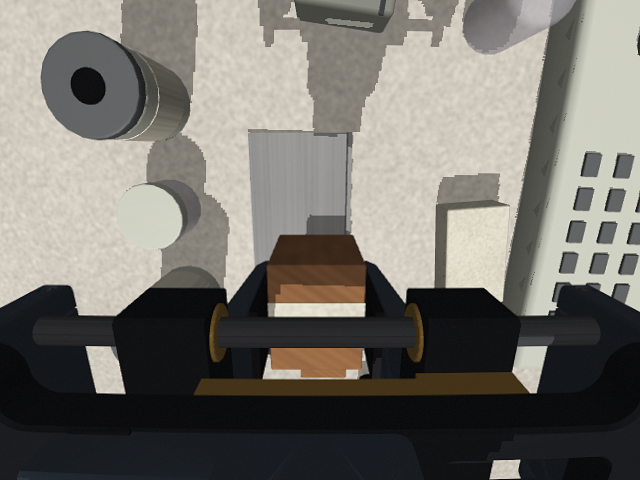

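Request:
{"op": "drive_tool", "data": {"plan": [{"dx": 0.04, "dy": 0.0, "dz": 0.0, "twist": 0, "grip": 0.02}, {"dx": 0.09, "dy": 0.001, "dz": 0.0, "twist": 0, "grip": 0.02}, {"dx": 0.125, "dy": 0.001, "dz": 0.0, "twist": 0, "grip": 0.02}, {"dx": 0.138, "dy": 0.001, "dz": 0.0, "twist": 0, "grip": 0.02}, {"dx": 0.141, "dy": 0.001, "dz": 0.0, "twist": 0, "grip": 0.02}, {"dx": 0.141, "dy": 0.001, "dz": 0.003, "twist": 0, "grip": 0.02}, {"dx": 0.141, "dy": 0.001, "dz": 0.005, "twist": 0, "grip": 0.02}, {"dx": 0.141, "dy": 0.001, "dz": 0.006, "twist": 0, "grip": 0.02}, {"dx": 0.141, "dy": 0.001, "dz": 0.006, "twist": 0, "grip": 0.02}]}}

```text
time_s: 44.08
position: [0.6096, -0.1669, 0.0572]
tool_rot: [0.707, -0.01, 0.707, 0.01]
contact_force: [-0.3, 0.6, -1.8]
opening: 0.0446
```

Request:
{"op": "drive_tool", "data": {"plan": [{"dx": 0.003, "dy": 0.0, "dz": 0.0, "twist": 0, "grip": 0.02}, {"dx": 0.005, "dy": -0.002, "dz": 0.0, "twist": 0, "grip": 0.02}, {"dx": 0.005, "dy": -0.005, "dz": 0.0, "twist": 0, "grip": 0.02}, {"dx": 0.005, "dy": -0.006, "dz": 0.0, "twist": 0, "grip": 0.02}, {"dx": 0.005, "dy": -0.006, "dz": 0.0, "twist": 0, "grip": 0.02}]}}

```text
time_s: 44.7
position: [0.6096, -0.1729, 0.0518]
tool_rot: [0.707, -0.01, 0.707, 0.01]
contact_force: [0.1, 1.3, -1.6]
opening: 0.0449
```

Request:
{"op": "drive_tool", "data": {"plan": [{"dx": 0.001, "dy": -0.001, "dz": 0.0, "twist": 0, "grip": 0.02}, {"dx": 0.001, "dy": -0.002, "dz": 0.0, "twist": 0, "grip": 0.02}, {"dx": 0.001, "dy": -0.003, "dz": 0.0, "twist": 0, "grip": 0.02}, {"dx": 0.001, "dy": -0.003, "dz": 0.0, "twist": 0, "grip": 0.02}]}}

```text
time_s: 45.2
position: [0.6099, -0.1758, 0.051]
tool_rot: [0.707, -0.01, 0.707, 0.01]
contact_force: [-0.7, 2.9, 4.7]
opening: 0.045
```

Request:
{"op": "drive_tool", "data": {"plan": [{"dx": -0.0005, "dy": -0.001, "dz": 0.0, "twist": 0, "grip": 0.02}, {"dx": -0.0005, "dy": -0.0015, "dz": 0.0, "twist": 0, "grip": 0.02}, {"dx": -0.0005, "dy": -0.0015, "dz": 0.0, "twist": 0, "grip": 0.02}]}}

```text
time_s: 45.58
position: [0.6096, -0.1763, 0.0511]
tool_rot: [0.707, -0.01, 0.707, 0.011]
contact_force: [2.2, 13.6, 2.4]
opening: 0.0448
```

Contact with the neighbour at 13.6 N. Now relax y and push to the far lip.

Request:
{"op": "drive_tool", "data": {"plan": [{"dx": 0.0, "dy": 0.0012, "dz": 0.0, "twist": 0, "grip": 0.02}, {"dx": 0.0, "dy": 0.0012, "dz": 0.0015, "twist": 0, "grip": 0.02}, {"dx": 0.0, "dy": 0.0012, "dz": 0.0025, "twist": 0, "grip": 0.02}, {"dx": 0.0, "dy": 0.0012, "dz": 0.0025, "twist": 0, "grip": 0.02}]}}

```text
time_s: 46.08
position: [0.6103, -0.176, 0.0511]
tool_rot: [0.706, -0.01, 0.709, 0.01]
contact_force: [-13.3, 1.1, 14.4]
opening: 0.0449
```

Request:
{"op": "drive_tool", "data": {"plan": [{"dx": 0.0, "dy": 0.0, "dz": -0.001, "twist": 0, "grip": 0.02}, {"dx": 0.0, "dy": 0.0, "dz": -0.001, "twist": 0, "grip": 0.06}, {"dx": 0.0, "dy": 0.0, "dz": -0.001, "twist": 0, "grip": 0.06}, {"dx": 0.0, "dy": 0.0, "dz": -0.001, "twist": 0, "grip": 0.06}, {"dx": -0.03, "dy": 0.0, "dz": 0.0, "twist": 0, "grip": 0.06}, {"dx": -0.08, "dy": 0.0, "dz": 0.0, "twist": 0, "grip": 0.08}, {"dx": -0.14, "dy": 0.0, "dz": 0.0, "twist": 0, "grip": 0.088}, {"dx": -0.2, "dy": -0.05, "dz": -0.04, "twist": 0, "grip": 0.088}, {"dx": -0.25, "dy": -0.1, "dz": -0.08, "twist": 0, "grip": 0.088}, {"dx": -0.25, "dy": -0.12, "dz": -0.08, "twist": 0, "grip": 0.088}]}}

```text
time_s: 47.32
position: [0.5348, -0.2992, 0.3035]
tool_rot: [0.708, -0.011, 0.706, 0.01]
contact_force: [0.5, -0.3, 0.1]
opening: 0.0878
```

Run:
```python
from h import *
goal([.39,.2,.27],-20)
c=wsnap("w25");crop(c,280,20,460,240,"w25c",3)
k=Cam("scene");crop(k,180,200,420,330,"s25",3);k=Cam("side");crop(k,280,200,400,290,"d25",6)
```

```text
d mm [  32.7  503.3 -130.2] pos [ 534.8 -299.2  303.5] F [ 0.5 -0.3  0.1] open 87.8 t 47.33 jaw (np.float64(1.68), 'x', array([ 0.002, -0.001, -1.   ]))
world yaw change -21.7 => twist 21.7
```

View pics/w25.png

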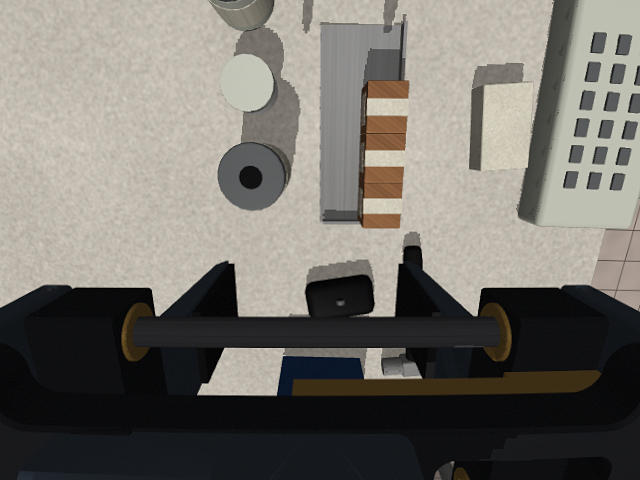

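View pics/s25.png

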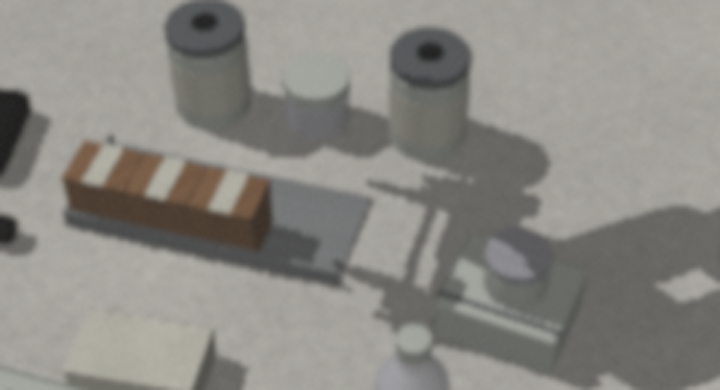

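View pics/d25.png

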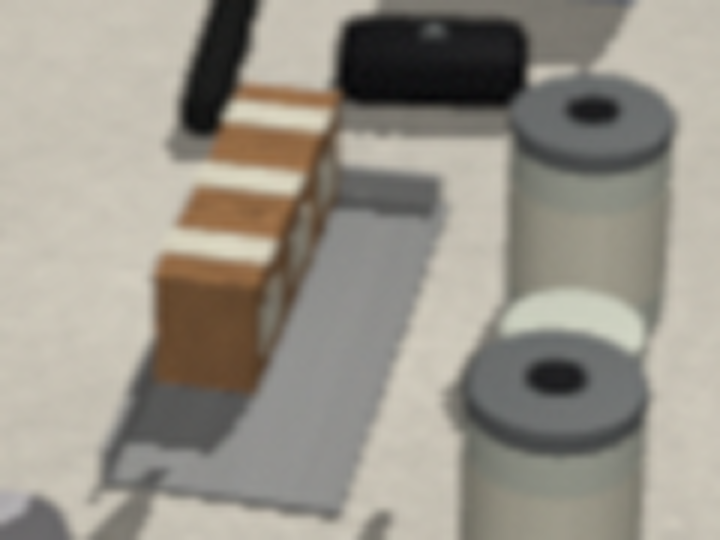

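Run:
```python
from h import *
def el(n,x0,y0,x1,y1,lo,hi=256,mode='jar'):
    c=load(n);im=c.img[y0:y1,x0:x1].astype(int)
    if mode=='jar':  # pale greenish lid
        b,g,r=im[...,0],im[...,1],im[...,2]; m=(g-b>8)&(g-r>=3)&(g>lo)
    else: g=im.mean(2); m=(g<hi)
    m=m.astype(np.uint8); k,lab,st,ce=cv2.connectedComponentsWithStats(m); i=1+np.argmax(st[1:,4]); 
    cnt=max(cv2.findContours((lab==i).astype(np.uint8),0,1)[0],key=cv2.contourArea); e=cv2.fitEllipse(cv2.convexHull(cnt)); print(n,mode,e)
    return c,(e[0][0]+x0,e[0][1]+y0)
c,p=el("w25",200,40,300,125,120); print(c.at(p,.055)*1000)
c,p=el("w24",100,170,200,262,120); print(c.at(p,.055)*1000)
c,p=el("w12",235,80,325,160,120); print(c.at(p,.055)*1000)
# canister inner black hole ellipse (lid top)
for n,b in [("w25",(235,160,268,195)),("w24",(60,60,115,115)),("w10",(190,245,225,275)),("w10",(150,40,190,75)),("w12",(270,200,310,235))]:
    c,p=el(n,*b,0,45,'hole'); print(c.at(p,.1)*1000)
```

```text
Traceback (most recent call last):
cv2.error: OpenCV(4.12.0) /io/opencv/modules/imgproc/src/shapedescr.cpp:361: error: (-201:Incorrect size of input array) There should be at least 5 points to fit the ellipse in function 'fitEllipseNoDirect'
```

Run:
```python
from h import *
c=load("w25");print(c.img[83,248],c.img[60,215],c.img[100,285],c.img[120,250])
def el(n,x0,y0,x1,y1,mode):
    c=load(n);im=c.img[y0:y1,x0:x1].astype(int);b,g,r=im[...,0],im[...,1],im[...,2]
    m=((g-r>2)&(im.mean(2)>150)) if mode=='jar' else (im.mean(2)<45)
    m=cv2.morphologyEx(m.astype(np.uint8),cv2.MORPH_OPEN,np.ones((3,3),np.uint8))
    k,lab,st,ce=cv2.connectedComponentsWithStats(m); i=1+np.argmax(st[1:,4])
    cnt=max(cv2.findContours((lab==i).astype(np.uint8),0,1)[0],key=cv2.contourArea); e=cv2.fitEllipse(cv2.convexHull(cnt))
    p=(e[0][0]+x0,e[0][1]+y0); print(n,mode,np.round(p,1),np.round(e[1],1),np.round(c.at(p,.055 if mode=='jar' else .1)*1000,1))
el("w25",200,40,300,125,'jar');el("w24",100,170,200,262,'jar');el("w12",235,80,325,160,'jar')
for n,b in [("w25",(235,160,268,195)),("w24",(60,60,115,115)),("w10",(190,245,225,275)),("w10",(150,40,190,75)),("w12",(270,200,310,235))]: el(n,*b,'hole')
```

```text
[185 198 197] [169 179 186] [112 119 124] [107 115 119]Traceback (most recent call last):
  File "<stdin>", line 10, in <module>
  File "<stdin>", line 7, in el
    return _wrapfunc(a, 'argmax', axis=axis, out=out, **kwds)
    return bound(*args, **kwds)
ValueError: attempt to get argmax of an empty sequence
```

Run:
```python
from h import *
def el(n,x0,y0,x1,y1,mode):
    c=load(n);im=cv2.GaussianBlur(c.img,(3,3),0)[y0:y1,x0:x1].astype(int);b,g,r=im[...,0],im[...,1],im[...,2]
    m=((g-r>-3)&(im.mean(2)>165)) if mode=='jar' else (im.mean(2)<45)
    m=cv2.morphologyEx(m.astype(np.uint8),cv2.MORPH_OPEN,np.ones((3,3),np.uint8))
    k,lab,st,ce=cv2.connectedComponentsWithStats(m); i=1+np.argmax(st[1:,4])
    cnt=max(cv2.findContours((lab==i).astype(np.uint8),0,1)[0],key=cv2.contourArea); e=cv2.fitEllipse(cv2.convexHull(cnt))
    p=(e[0][0]+x0,e[0][1]+y0); print(n,mode,np.round(p,1),np.round(e[1],1),np.round(c.at(p,.055 if mode=='jar' else .1)*1000,1))
el("w25",200,40,300,125,'jar');el("w24",100,170,200,262,'jar');el("w12",235,80,325,160,'jar')
for n,b in [("w25",(235,160,268,195)),("w24",(60,60,115,115)),("w10",(190,245,225,275)),("w10",(150,40,190,75)),("w12",(270,200,310,235))]: el(n,*b,'hole')
```

```text
w25 jar [245.7  82.3] [52.8 57.2] [[ 454.8 -156.7   55. ]]
w24 jar [148.7 216.6] [60.4 69.7] [[ 455.6 -156.1   55. ]]
w12 jar [278.1 120.7] [52.4 55.2] [[ 454.8 -156.5   55. ]]
w25 hole [250.2 176.9] [22.  22.9] [[ 466.4 -254.7  100. ]]
w24 hole [87.6 85.6] [32.6 38.3] [[444.5 -55.9 100. ]]
w10 hole [210.8 263.7] [23.  33.8] [[ 470.8 -259.6  100. ]]
w10 hole [166.5  57.6] [24.4 27.8] [[444.5 -55.9 100. ]]
w12 hole [287.3 216.8] [21.5 21.9] [[ 466.6 -254.7  100. ]]
```

Request:
{"op": "drive_tool", "data": {"plan": [{"dx": 0.0, "dy": 0.04, "dz": 0.015, "twist": 0, "grip": 0.088}, {"dx": 0.0, "dy": 0.1, "dz": 0.03, "twist": 0, "grip": 0.088}, {"dx": 0.01, "dy": 0.16, "dz": 0.05, "twist": 2, "grip": 0.088}, {"dx": 0.02, "dy": 0.22, "dz": 0.07, "twist": 4, "grip": 0.088}, {"dx": 0.03, "dy": 0.27, "dz": 0.09, "twist": 6, "grip": 0.088}, {"dx": 0.03, "dy": 0.295, "dz": 0.095, "twist": 7, "grip": 0.088}, {"dx": 0.03, "dy": 0.3, "dz": 0.095, "twist": 7, "grip": 0.088}, {"dx": 0.03, "dy": 0.3, "dz": 0.095, "twist": 7, "grip": 0.088}]}}

```text
time_s: 48.48
position: [0.6216, 0.0045, 0.2708]
tool_rot: [0.706, 0.033, 0.707, -0.033]
contact_force: [0.7, -0.3, 0.7]
opening: 0.0881
```

Run:
```python
from h import *
goal([.39,.2,.27],-20)
c=wsnap("w26");crop(c,220,70,420,290,"w26c",3)
```

```text
d mm [   0.9  173.2 -248.7] pos [621.6   4.5 270.8] F [ 0.7 -0.3  0.7] open 88.1 t 48.48 jaw (np.float64(-5.3), 'x', array([-0.001, -0.   , -1.   ]))
world yaw change -14.7 => twist 14.7
```

View pics/w26.png

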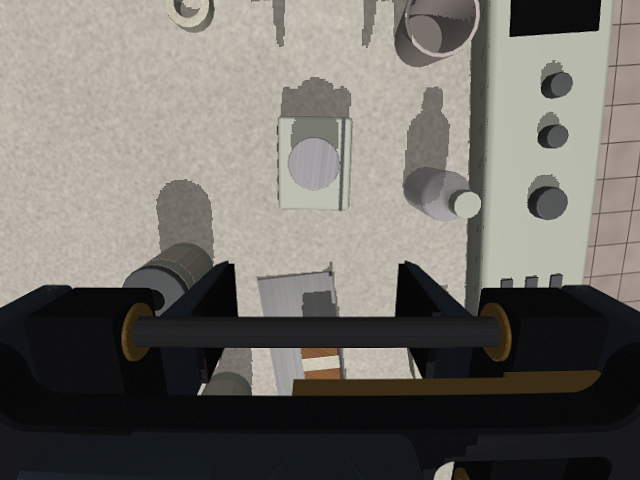

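View pics/w26c.png

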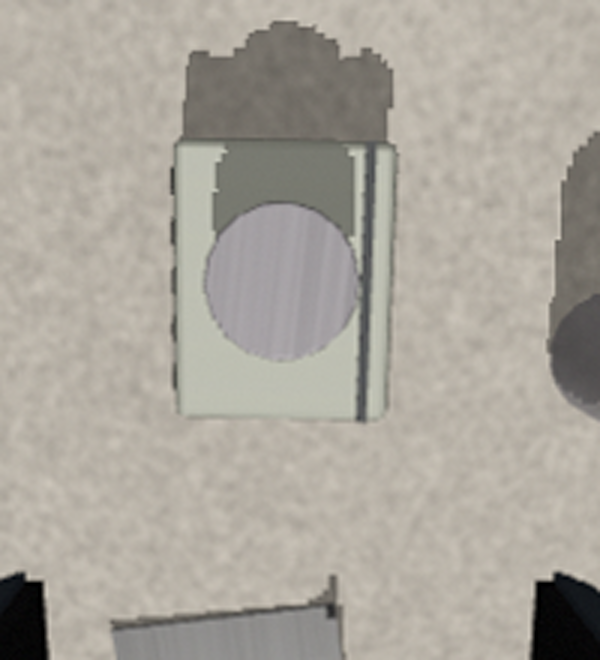

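Run:
```python
from h import *
c=load("w26")
f=lambda q:[(220+a/3,70+b/3) for a,b in q]
P=f([(176,142),(395,144),(387,418),(179,415)])
print(rect(c,P,.045),np.round(c.at(P,.045)*1000,1).tolist())
print(c.at(f([(281,282)]),.085)*1000)
m=np.array([624.6,62.5]);
```

```text
(array([625.9,  62.4]), np.float64(-5.8), array([76.8, 97.4, 78. , 97. ])) [[592.6, 114.5, 45.0], [669.0, 106.9, 45.0], [659.8, 9.9, 45.0], [582.2, 18.1, 45.0]]
[[625.26438335  65.15726048  85.        ]]
```

Request:
{"op": "drive_tool", "data": {"plan": [{"dx": 0.0, "dy": 0.02, "dz": -0.022, "twist": 0, "grip": 0.088}, {"dx": 0.01, "dy": 0.06, "dz": -0.065, "twist": 0, "grip": 0.088}, {"dx": 0.02, "dy": 0.1, "dz": -0.108, "twist": 0, "grip": 0.088}, {"dx": 0.03, "dy": 0.14, "dz": -0.151, "twist": 0, "grip": 0.088}, {"dx": 0.04, "dy": 0.18, "dz": -0.195, "twist": 0, "grip": 0.088}, {"dx": 0.05, "dy": 0.22, "dz": -0.238, "twist": 0, "grip": 0.088}, {"dx": 0.06, "dy": 0.25, "dz": -0.27, "twist": 0, "grip": 0.088}, {"dx": 0.06, "dy": 0.26, "dz": -0.282, "twist": 0, "grip": 0.088}, {"dx": 0.06, "dy": 0.26, "dz": -0.282, "twist": 0, "grip": 0.088}, {"dx": 0.06, "dy": 0.26, "dz": -0.282, "twist": 0, "grip": 0.088}]}}

```text
time_s: 49.78
position: [0.3665, 0.2888, 0.2116]
tool_rot: [0.707, 0.034, 0.706, -0.033]
contact_force: [0.6, 0.1, -0.6]
opening: 0.0882
```

Run:
```python
from h import *
goal([.3565,.3265,.06],-6)
c=wsnap("w27")
```

```text
d mm [151.6  36.5 -13.6] pos [366.5 288.8 211.6] F [ 0.6  0.1 -0.6] open 88.2 t 49.77 jaw (np.float64(-5.42), 'x', array([ 0.001,  0.   , -1.   ]))
world yaw change -0.6 => twist 0.6
```

View pics/w27.png

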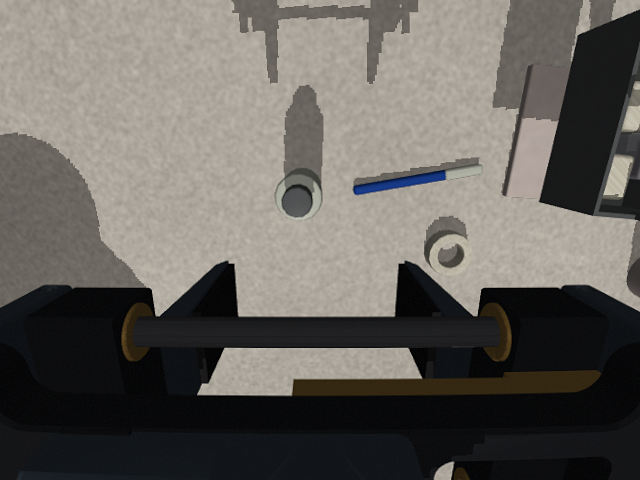

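Run:
```python
from h import *
c=load("w27");print(c.at((296.5,201),.11)*1000,c.at((298.5,198),.085)*1000)
goal([.3565,.326,.06],-6)
```

```text
[[356.13790475 327.81043689 110.        ]] [[356.22848711 326.35100322  85.        ]]
d mm [151.6  36.  -13.5] pos [366.5 288.8 211.5] F [-0.3 -0.7  0.1] open 87.7 t 49.83 jaw (np.float64(-5.44), 'x', array([ 0.001,  0.   , -1.   ]))
world yaw change -0.6 => twist 0.6
```

Request:
{"op": "drive_tool", "data": {"plan": [{"dx": 0.0, "dy": 0.037, "dz": -0.014, "twist": 0, "grip": 0.088}, {"dx": 0.04, "dy": 0.037, "dz": -0.014, "twist": 0, "grip": 0.088}, {"dx": 0.08, "dy": 0.037, "dz": -0.014, "twist": 0, "grip": 0.088}, {"dx": 0.12, "dy": 0.037, "dz": -0.014, "twist": 0, "grip": 0.088}, {"dx": 0.145, "dy": 0.037, "dz": -0.014, "twist": 0, "grip": 0.088}, {"dx": 0.151, "dy": 0.037, "dz": -0.014, "twist": 0, "grip": 0.05}, {"dx": 0.151, "dy": 0.037, "dz": -0.014, "twist": 0, "grip": 0.02}, {"dx": 0.151, "dy": 0.037, "dz": -0.014, "twist": 0, "grip": 0.02}, {"dx": 0.151, "dy": 0.037, "dz": -0.014, "twist": 0, "grip": 0.02}, {"dx": 0.151, "dy": 0.037, "dz": -0.014, "twist": 0, "grip": 0.02}]}}

```text
time_s: 51.08
position: [0.3552, 0.3279, 0.0607]
tool_rot: [0.707, 0.033, 0.706, -0.033]
contact_force: [-0.3, 0.9, -0.5]
opening: 0.0408
```

Request:
{"op": "drive_tool", "data": {"plan": [{"dx": 0.0, "dy": 0.0, "dz": 0.0, "twist": 0, "grip": 0.02}, {"dx": 0.0, "dy": 0.0, "dz": 0.0, "twist": 0, "grip": 0.02}, {"dx": -0.02, "dy": 0.0, "dz": 0.0, "twist": 0, "grip": 0.02}, {"dx": -0.06, "dy": 0.0, "dz": 0.0, "twist": 0, "grip": 0.02}, {"dx": -0.1, "dy": 0.0, "dz": 0.0, "twist": 0, "grip": 0.02}, {"dx": -0.12, "dy": 0.0, "dz": 0.0, "twist": 0, "grip": 0.02}, {"dx": -0.12, "dy": 0.0, "dz": 0.0, "twist": 0, "grip": 0.02}]}}

```text
time_s: 51.95
position: [0.3555, 0.3282, 0.1814]
tool_rot: [0.707, 0.034, 0.706, -0.032]
contact_force: [0.3, -0.2, -1.6]
opening: 0.0399
```

Run:
```python
from h import *
goal([.634,.152,.18],-6)
c=wsnap("w28")
```

```text
d mm [   1.7 -149.4  293.7] pos [355.5 328.2 181.4] F [ 0.3 -0.2 -1.6] open 39.9 t 51.95 jaw (np.float64(-5.35), 'x', array([ 0.002,  0.002, -1.   ]))
world yaw change -0.6 => twist 0.6
```

View pics/w28.png

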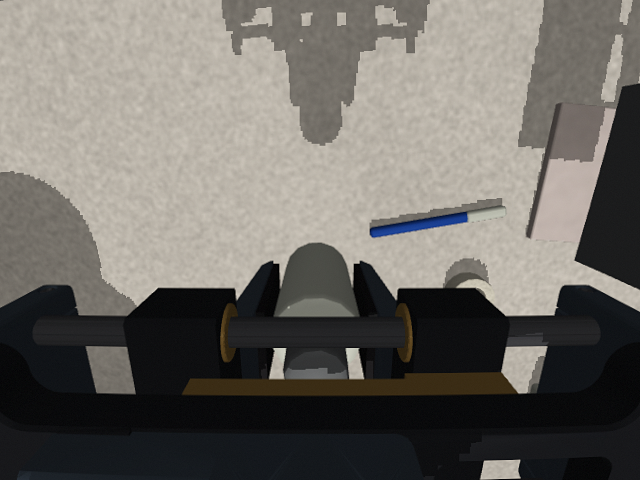

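Request:
{"op": "drive_tool", "data": {"plan": [{"dx": 0.0, "dy": -0.015, "dz": 0.02, "twist": 0, "grip": 0.02}, {"dx": 0.0, "dy": -0.04, "dz": 0.06, "twist": 0, "grip": 0.02}, {"dx": 0.0, "dy": -0.065, "dz": 0.11, "twist": 0, "grip": 0.02}, {"dx": 0.0, "dy": -0.085, "dz": 0.16, "twist": 0, "grip": 0.02}, {"dx": 0.0, "dy": -0.11, "dz": 0.21, "twist": 0.5, "grip": 0.02}, {"dx": 0.0, "dy": -0.13, "dz": 0.25, "twist": 0.5, "grip": 0.02}, {"dx": 0.0, "dy": -0.144, "dz": 0.28, "twist": 0.5, "grip": 0.02}, {"dx": 0.0, "dy": -0.1484, "dz": 0.2938, "twist": 0.5, "grip": 0.02}, {"dx": 0.0, "dy": -0.1484, "dz": 0.2938, "twist": 0.5, "grip": 0.02}, {"dx": 0.0, "dy": -0.1484, "dz": 0.2938, "twist": 0.5, "grip": 0.02}]}}

```text
time_s: 53.25
position: [0.6325, 0.1531, 0.1796]
tool_rot: [0.706, 0.036, 0.707, -0.036]
contact_force: [0.4, -0.5, -1.6]
opening: 0.0397
```

Run:
```python
from h import *
goal([.6341,.153,.062],-6)
k=Cam("scene");crop(k,300,230,480,370,"s28",4)
```

```text
d mm [1.176e+02 1.000e-01 1.800e+00] pos [632.5 153.1 179.6] F [ 0.4 -0.5 -1.6] open 39.7 t 53.25 jaw (np.float64(-5.82), 'x', array([-0.001, -0.   , -1.   ]))
world yaw change -0.2 => twist 0.2
```

View pics/s28.png

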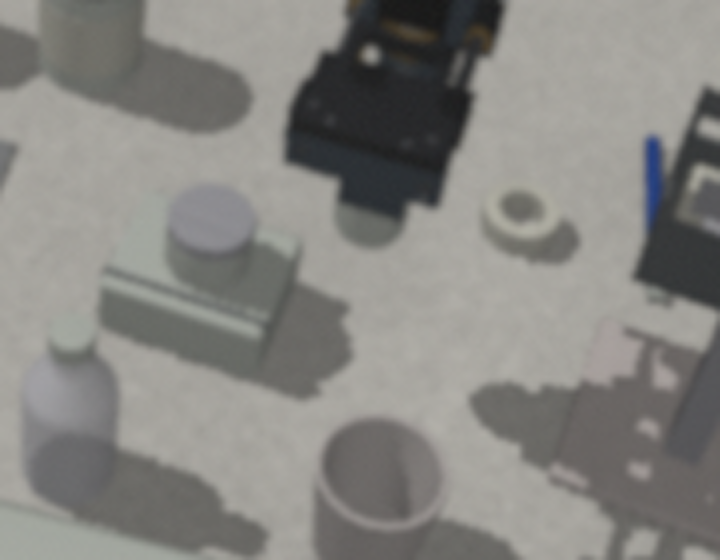

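Request:
{"op": "drive_tool", "data": {"plan": [{"dx": 0.03, "dy": 0.0, "dz": 0.001, "twist": 0, "grip": 0.02}, {"dx": 0.07, "dy": 0.0, "dz": 0.001, "twist": 0, "grip": 0.02}, {"dx": 0.1, "dy": 0.0, "dz": 0.001, "twist": 0, "grip": 0.02}, {"dx": 0.113, "dy": 0.0, "dz": 0.001, "twist": 0, "grip": 0.02}, {"dx": 0.118, "dy": 0.0, "dz": 0.001, "twist": 0, "grip": 0.02}, {"dx": 0.118, "dy": 0.0, "dz": 0.001, "twist": 0, "grip": 0.02}, {"dx": 0.118, "dy": 0.0, "dz": 0.001, "twist": 0, "grip": 0.02}]}}

```text
time_s: 54.18
position: [0.6353, 0.1525, 0.0633]
tool_rot: [0.707, 0.036, 0.706, -0.036]
contact_force: [0.1, -0.2, -1.8]
opening: 0.0395
```

Request:
{"op": "drive_tool", "data": {"plan": [{"dx": 0.001, "dy": 0.0, "dz": -0.001, "twist": 0, "grip": 0.02}, {"dx": 0.002, "dy": 0.0, "dz": -0.001, "twist": 0, "grip": 0.02}, {"dx": 0.0025, "dy": 0.0, "dz": -0.001, "twist": 0, "grip": 0.02}, {"dx": 0.0025, "dy": 0.0, "dz": -0.001, "twist": 0, "grip": 0.02}]}}

```text
time_s: 54.68
position: [0.6339, 0.1525, 0.0607]
tool_rot: [0.706, 0.036, 0.706, -0.036]
contact_force: [-4.4, -1.2, 12.2]
opening: 0.0394
```

Request:
{"op": "drive_tool", "data": {"plan": [{"dx": -0.0007, "dy": 0.0, "dz": 0.0, "twist": 0, "grip": 0.02}, {"dx": -0.0007, "dy": 0.0, "dz": 0.0, "twist": 0, "grip": 0.08}, {"dx": -0.0007, "dy": 0.0, "dz": 0.0, "twist": 0, "grip": 0.08}, {"dx": -0.0007, "dy": 0.0, "dz": 0.0, "twist": 0, "grip": 0.08}, {"dx": -0.0007, "dy": 0.0, "dz": 0.0, "twist": 0, "grip": 0.08}, {"dx": -0.04, "dy": 0.0, "dz": 0.0, "twist": 0, "grip": 0.08}, {"dx": -0.1, "dy": 0.0, "dz": 0.0, "twist": 0, "grip": 0.088}, {"dx": -0.16, "dy": -0.03, "dz": 0.0, "twist": 0, "grip": 0.088}, {"dx": -0.2, "dy": -0.09, "dz": 0.0, "twist": 0, "grip": 0.088}, {"dx": -0.2, "dy": -0.13, "dz": 0.0, "twist": 0, "grip": 0.088}]}}

```text
time_s: 55.92
position: [0.6212, 0.022, 0.2629]
tool_rot: [0.708, 0.036, 0.705, -0.036]
contact_force: [0.2, -0.1, -1.0]
opening: 0.0879
```

Run:
```python
from h import *
goal([.625,.064,.079],-6)
c=wsnap("w29");crop(c,250,60,420,260,"w29c",3)
```

```text
d mm [183.9  42.1  -1.3] pos [621.2  22.  262.9] F [ 0.2 -0.1 -1. ] open 87.9 t 55.92 jaw (np.float64(-5.81), 'x', array([ 0.004, -0.   , -1.   ]))
world yaw change -0.2 => twist 0.2
```

View pics/w29.png

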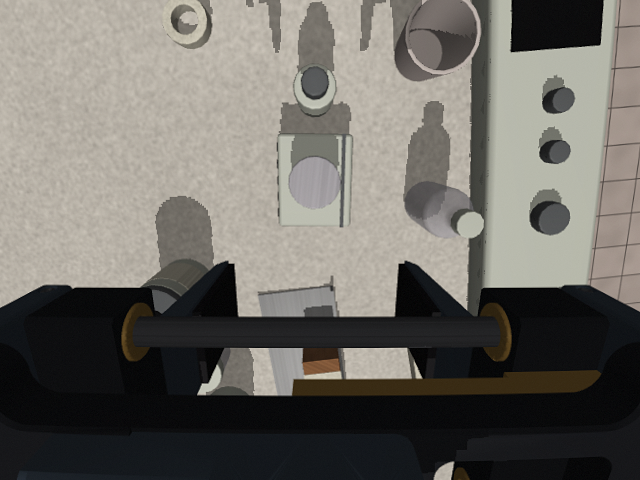

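View pics/w29c.png

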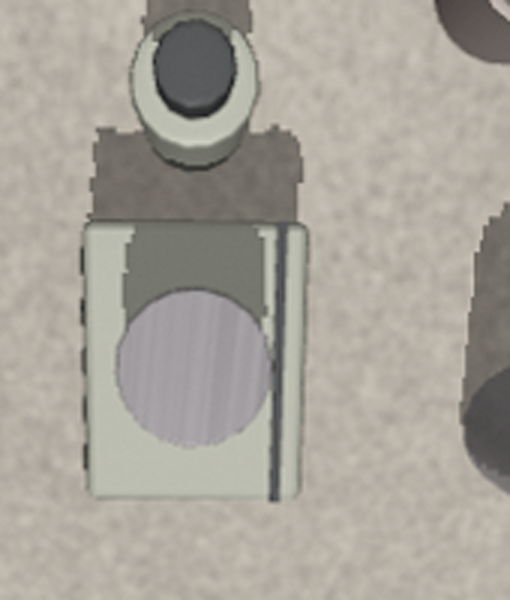

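Run:
```python
from h import *
c=load("w29")
f=lambda q:[(250+a/3,60+b/3) for a,b in q]
P=f([(84,223),(307,225),(300,499),(90,496)])
m,a,L=rect(c,P,.045);print(m,a,L)
th=np.radians(-5.8);ex=np.array([np.cos(th),np.sin(th)]);ey=np.array([-np.sin(th),np.cos(th)])
for n,p,z in [("cap",(195,68),.11),("sh",(195,83),.085),("base edge",(195,168),0),("tub",(194,368),.085)]:
    q=c.at(f([p]),z)[0][:2]*1000; print(n,np.round(q,1),"local",np.round([(q-m)@ex,(q-m)@ey],1))
```

```text
[625.8  62.3] -5.9 [77.5 97.8 78.2 97.2]
cap [634.4 149.8] local [-0.2 88. ]
sh [634.5 149.9] local [-0.2 88. ]
base edge [632.8 132.8] local [-0.1 70.9]
tub [625.6  65.4] local [-0.5  3.1]
```

Run:
```python
from h import *
k=Cam("scene");d=Cam("side")
th=np.radians(-5.8);m=np.array([.6252,.0624]);ey=np.array([-np.sin(th),np.cos(th)])
for dx in (-.002,):
  for cam in(k,d):
    b=box(m[0]+dx,m[1],th,.08,.1,0,.045);drawbox(cam,b)
    q=m+[dx,0]+.09*ey
    circ(cam,q[0],q[1],.02,0,(0,200,0));circ(cam,q[0],q[1],.02,.085,(0,200,0));circ(cam,q[0],q[1],.012,.11,(0,200,0))
crop(k,310,230,430,340,"s30",6);crop(d,230,260,330,350,"d30",7)
```

```text
(no output)
```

View pics/s30.png

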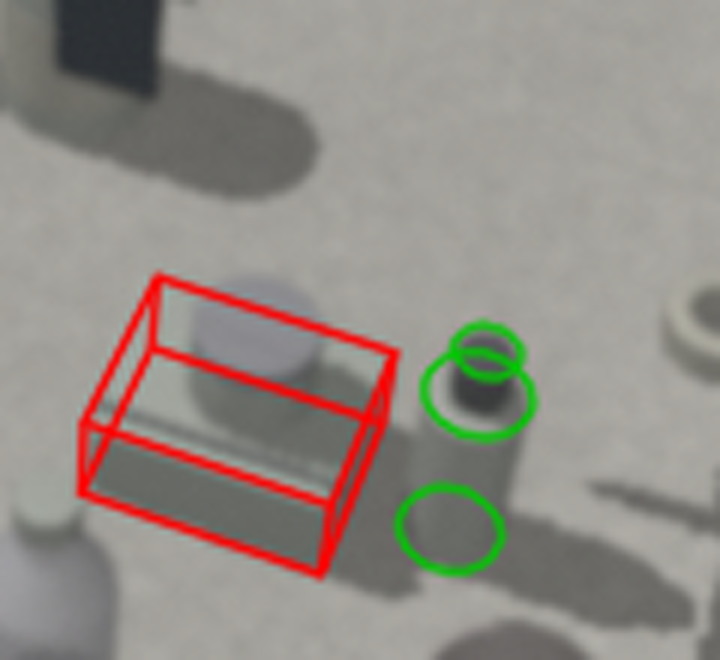

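View pics/d30.png

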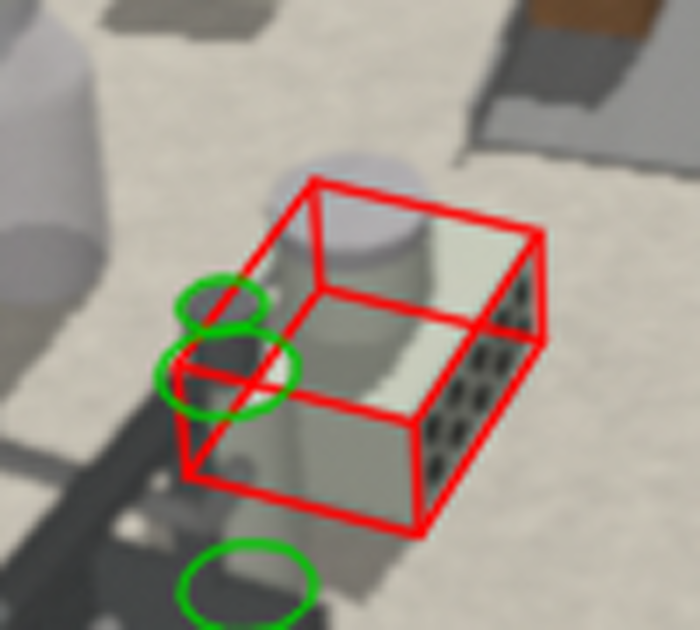

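Request:
{"op": "drive_tool", "data": {"plan": [{"dx": 0.03, "dy": 0.043, "dz": -0.001, "twist": 0, "grip": 0.088}, {"dx": 0.08, "dy": 0.043, "dz": -0.001, "twist": 0, "grip": 0.088}, {"dx": 0.13, "dy": 0.043, "dz": -0.001, "twist": 0, "grip": 0.088}, {"dx": 0.165, "dy": 0.043, "dz": -0.001, "twist": 0, "grip": 0.088}, {"dx": 0.185, "dy": 0.043, "dz": -0.001, "twist": 0, "grip": 0.088}, {"dx": 0.19, "dy": 0.043, "dz": -0.001, "twist": 0, "grip": 0.07}, {"dx": 0.19, "dy": 0.043, "dz": -0.001, "twist": 0, "grip": 0.03}, {"dx": 0.19, "dy": 0.043, "dz": -0.001, "twist": 0, "grip": 0.03}, {"dx": 0.19, "dy": 0.043, "dz": -0.001, "twist": 0, "grip": 0.03}, {"dx": 0.19, "dy": 0.043, "dz": -0.001, "twist": 0, "grip": 0.03}]}}

```text
time_s: 57.32
position: [0.6244, 0.066, 0.0707]
tool_rot: [0.707, 0.036, 0.706, -0.036]
contact_force: [-1.8, 0.4, 6.9]
opening: 0.05
```

Request:
{"op": "drive_tool", "data": {"plan": [{"dx": 0.0, "dy": 0.0, "dz": 0.0, "twist": 0, "grip": 0.03}, {"dx": 0.0, "dy": 0.0, "dz": 0.0, "twist": 0, "grip": 0.03}, {"dx": -0.01, "dy": 0.0, "dz": 0.0, "twist": 0, "grip": 0.03}, {"dx": -0.03, "dy": 0.0, "dz": 0.0, "twist": 0, "grip": 0.03}, {"dx": -0.06, "dy": 0.0, "dz": 0.0, "twist": 0, "grip": 0.03}, {"dx": -0.08, "dy": 0.0, "dz": 0.0, "twist": 0, "grip": 0.03}, {"dx": -0.08, "dy": 0.0, "dz": 0.0, "twist": 0, "grip": 0.03}]}}

```text
time_s: 58.2
position: [0.6248, 0.0661, 0.1518]
tool_rot: [0.707, 0.036, 0.705, -0.036]
contact_force: [0.7, 0.6, -1.2]
opening: 0.0501
```

Run:
```python
from h import *
goal([.5399,.0711,.15],-6)
c=wsnap("w31")
```

```text
d mm [  1.5  -3.7 -85. ] pos [624.8  66.1 151.8] F [ 0.7  0.6 -1.2] open 50.1 t 58.2 jaw (np.float64(-5.86), 'x', array([ 0.003,  0.   , -1.   ]))
world yaw change -0.1 => twist 0.1
```

View pics/w31.png

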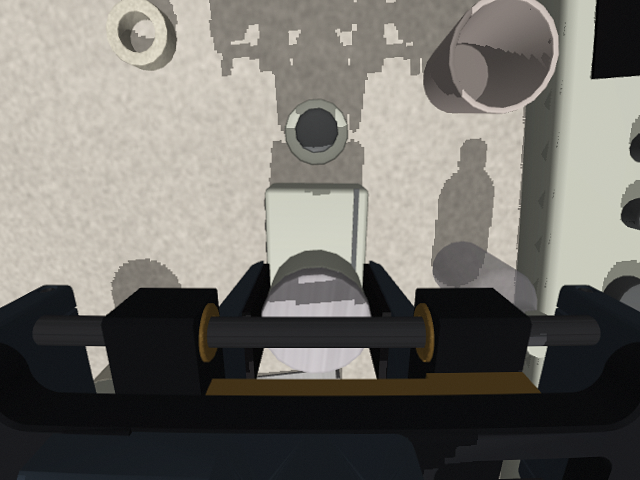

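Run:
```python
from h import *
c=load("w31")
print("sh",c.at((316,131.5),.085)*1000,"cap",c.at((316.5,130),.11)*1000)
print("box edge",c.at([(270,186),(367,186)],.045)*1000)
goal([.5397,.0717,.15],-6)
```

```text
sh [[634.24252671 151.66087401  85.        ]] cap [[634.41521132 151.37215653 110.        ]]
box edge [[596.03976556 117.70705844  45.        ]
 [668.88141392 110.32464928  45.        ]]
d mm [  0.2  -3.  -84.4] pos [624.   66.1 150.3] F [-1.1 -0.  -1.8] open 49.6 t 58.25 jaw (np.float64(-5.86), 'x', array([ 0.001,  0.   , -1.   ]))
world yaw change -0.1 => twist 0.1
```

Request:
{"op": "drive_tool", "data": {"plan": [{"dx": 0.0, "dy": -0.001, "dz": -0.02, "twist": -5, "grip": 0.03}, {"dx": 0.0, "dy": -0.002, "dz": -0.05, "twist": -15, "grip": 0.03}, {"dx": 0.0, "dy": -0.003, "dz": -0.075, "twist": -25, "grip": 0.03}, {"dx": 0.0, "dy": -0.0038, "dz": -0.085, "twist": -35, "grip": 0.03}, {"dx": 0.0, "dy": -0.0038, "dz": -0.085, "twist": -45, "grip": 0.03}, {"dx": 0.0, "dy": -0.0038, "dz": -0.085, "twist": -55, "grip": 0.03}, {"dx": 0.0, "dy": -0.0038, "dz": -0.085, "twist": -65, "grip": 0.03}, {"dx": 0.0, "dy": -0.0038, "dz": -0.085, "twist": -75, "grip": 0.03}, {"dx": 0.0, "dy": -0.0038, "dz": -0.085, "twist": -84, "grip": 0.03}, {"dx": 0.0, "dy": -0.0038, "dz": -0.085, "twist": -90, "grip": 0.03}]}}

```text
time_s: 59.5
position: [0.5381, 0.0709, 0.1486]
tool_rot: [0.523, -0.475, 0.524, 0.475]
contact_force: [-1.4, -0.2, -1.3]
opening: 0.0501
```

Run:
```python
from h import *
goal([.539,.071,.0265],84)
c=wsnap("w32")
```

```text
d mm [122.1  -1.1   0.3] pos [538.1  70.9 148.6] F [-1.4 -0.2 -1.3] open 50.1 t 59.5 jaw (np.float64(84.38), 'x', array([-0.002, -0.   , -1.   ]))
world yaw change -0.4 => twist 0.4
```

View pics/w32.png

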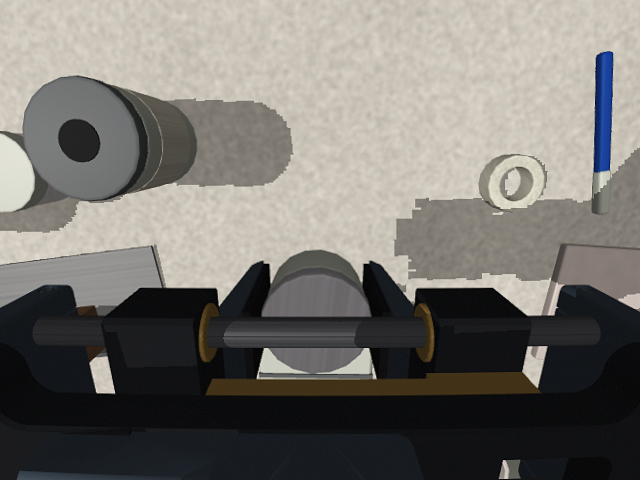

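Run:
```python
from h import *
c=load("w32");print(c.at([(316,268),(316,372),(262,320),(370,320)],.163)*1000)
c=load("w31");z=.1518+.0143;print(c.at([(316,268),(316,372),(262,320),(370,320)],z)*1000)
```

```text
[[512.14268465  74.24603957 163.        ]
 [563.58173131  69.26522721 163.        ]
 [534.30465001  47.97596941 163.        ]
 [538.90698074  95.77046448 163.        ]]
[[628.11672989  93.31491395 166.1       ]
 [622.90180391  41.74937239 166.1       ]
 [601.72961132  71.25746749 166.1       ]
 [649.56981749  66.34508461 166.1       ]]
```

Request:
{"op": "drive_tool", "data": {"plan": [{"dx": 0.03, "dy": -0.001, "dz": 0.0, "twist": 0, "grip": 0.03}, {"dx": 0.07, "dy": -0.001, "dz": 0.0, "twist": 0, "grip": 0.03}, {"dx": 0.1, "dy": -0.001, "dz": 0.0, "twist": 0, "grip": 0.03}, {"dx": 0.115, "dy": -0.001, "dz": 0.0, "twist": 0, "grip": 0.03}, {"dx": 0.12, "dy": -0.001, "dz": 0.0, "twist": 0, "grip": 0.03}, {"dx": 0.12, "dy": -0.001, "dz": 0.0, "twist": 0, "grip": 0.03}, {"dx": 0.12, "dy": -0.001, "dz": 0.0, "twist": 0, "grip": 0.03}]}}

```text
time_s: 60.42
position: [0.5405, 0.0709, 0.0307]
tool_rot: [0.525, -0.474, 0.525, 0.473]
contact_force: [-0.8, -0.8, -0.0]
opening: 0.05
```

Request:
{"op": "drive_tool", "data": {"plan": [{"dx": 0.002, "dy": 0.001, "dz": 0.0, "twist": 0, "grip": 0.03}, {"dx": 0.004, "dy": 0.001, "dz": 0.0, "twist": 0, "grip": 0.03}, {"dx": 0.004, "dy": 0.001, "dz": 0.0, "twist": 0, "grip": 0.03}]}}

```text
time_s: 60.8
position: [0.5389, 0.0709, 0.0258]
tool_rot: [0.525, -0.474, 0.525, 0.474]
contact_force: [-0.4, 0.0, -0.9]
opening: 0.0501
```

Request:
{"op": "drive_tool", "data": {"plan": [{"dx": 0.0005, "dy": 0.0, "dz": 0.0, "twist": 0, "grip": 0.03}, {"dx": 0.001, "dy": 0.0, "dz": 0.0, "twist": 0, "grip": 0.03}, {"dx": 0.001, "dy": 0.0, "dz": 0.0, "twist": 0, "grip": 0.03}]}}

```text
time_s: 61.18
position: [0.539, 0.0709, 0.0256]
tool_rot: [0.525, -0.474, 0.525, 0.474]
contact_force: [-7.0, -1.3, 19.5]
opening: 0.05
```

Request:
{"op": "drive_tool", "data": {"plan": [{"dx": -0.0008, "dy": 0.0, "dz": 0.0, "twist": 0, "grip": 0.03}, {"dx": -0.0008, "dy": 0.0, "dz": 0.0, "twist": 0, "grip": 0.08}, {"dx": -0.0008, "dy": 0.0, "dz": 0.0, "twist": 0, "grip": 0.08}, {"dx": -0.0008, "dy": 0.0, "dz": 0.0, "twist": 0, "grip": 0.08}, {"dx": -0.0008, "dy": 0.0, "dz": 0.0, "twist": 0, "grip": 0.08}, {"dx": -0.04, "dy": 0.0, "dz": 0.0, "twist": 0, "grip": 0.08}, {"dx": -0.1, "dy": 0.0, "dz": 0.0, "twist": 0, "grip": 0.088}, {"dx": -0.16, "dy": 0.0, "dz": 0.0, "twist": 10, "grip": 0.088}, {"dx": -0.22, "dy": -0.02, "dz": -0.01, "twist": 20, "grip": 0.088}, {"dx": -0.22, "dy": -0.05, "dz": -0.03, "twist": 30, "grip": 0.088}]}}

```text
time_s: 62.42
position: [0.5879, 0.0361, 0.25]
tool_rot: [0.633, -0.322, 0.628, 0.319]
contact_force: [0.5, 0.6, -0.8]
opening: 0.0881
```

Request:
{"op": "drive_tool", "data": {"plan": [{"dx": 0.0, "dy": -0.02, "dz": -0.02, "twist": 10, "grip": 0.088}, {"dx": 0.0, "dy": -0.02, "dz": -0.02, "twist": 20, "grip": 0.088}, {"dx": 0.0, "dy": -0.02, "dz": -0.02, "twist": 30, "grip": 0.088}, {"dx": 0.0, "dy": -0.02, "dz": -0.02, "twist": 40, "grip": 0.088}, {"dx": 0.0, "dy": -0.02, "dz": -0.02, "twist": 50, "grip": 0.088}, {"dx": 0.0, "dy": -0.02, "dz": -0.02, "twist": 60, "grip": 0.088}, {"dx": 0.0, "dy": -0.02, "dz": -0.02, "twist": 60, "grip": 0.088}, {"dx": 0.0, "dy": -0.02, "dz": -0.02, "twist": 60, "grip": 0.088}]}}

```text
time_s: 63.42
position: [0.5899, 0.0081, 0.2447]
tool_rot: [0.706, 0.035, 0.706, -0.035]
contact_force: [-0.7, 0.0, -0.2]
opening: 0.0878
```

Run:
```python
from h import *
goal([.6,.0,.2],-6)
c=wsnap("w33")
```

```text
d mm [44.7 -7.  10.8] pos [589.9   8.1 244.7] F [-0.7  0.  -0.2] open 87.8 t 63.42 jaw (np.float64(-5.63), 'x', array([-0., -0., -1.]))
world yaw change -0.4 => twist 0.4
```

View pics/w33.png

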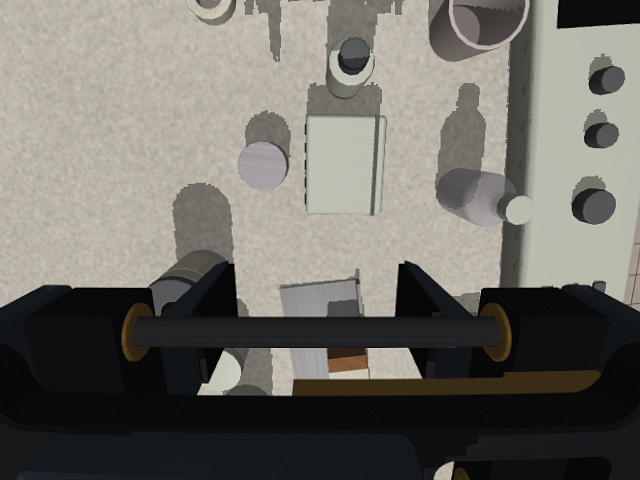

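Run:
```python
from h import *
c=load("w33");crop(c,230,25,400,225,"w33c",4)
g=c.img.copy()
```

```text
(no output)
```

View pics/w33c.png

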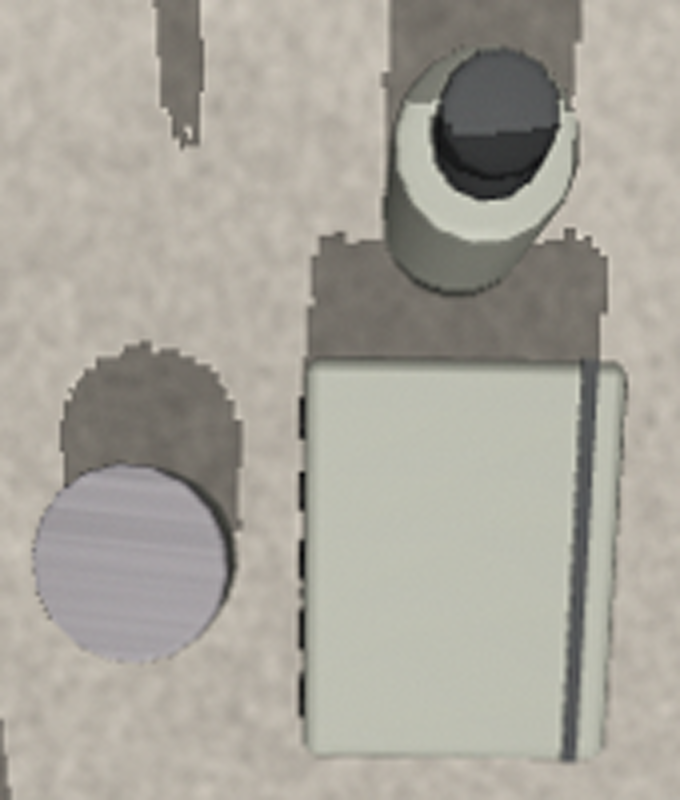

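Run:
```python
from h import *
c=load("w33")
f=lambda p:(230+(p[0]+.5)/4-.5,25+(p[1]+.5)/4-.5)
th=np.radians(-5.8);ex=np.array([np.cos(th),np.sin(th)]);ey=np.array([-np.sin(th),np.cos(th)])
q=lambda p,z:c.at(f(p),z)[0][:2]*1000
E=[q(p,.045) for p in[(304.5,558),(616,560),(466,361),(456,757)]]
print("x ext",(E[1]-E[0])@ex,"y ext",(E[2]-E[3])@ey)
m=ex*((E[0]+E[1])@ex)/2+ey*((E[2]+E[3])@ey)/2;print("centre",m)
for n,p,z in [("tub",(131,563),.04),("cap",(499,112),.11),("base edge",(455,296),0)]:
    v=q(p,z);print(n,np.round(v,1),np.round([(v-m)@ex,(v-m)@ey],1))
# overlay
M=m/1000;drawbox(c,box(*M,th,.08,.1,0,.045))
t=M-.0855*ex;circ(c,*t,.0255,.04,(0,160,0));b=M+.09*ey;circ(c,*b,.02,0,(0,160,0));circ(c,*b,.02,.085,(0,160,0));circ(c,*b,.012,.11,(0,160,0))
crop(c,230,25,400,225,"w33o",4)
```

```text
x ext 78.87274384214534 y ext 98.35663462810636
centre [624.95565948  62.90101342]
tub [541.2  71.6] [-84.2   0.2]
cap [633.8 151.3] [-0.1 88.8]
base edge [632.5 132.4] [ 0.5 69.9]
```

View pics/w33o.png

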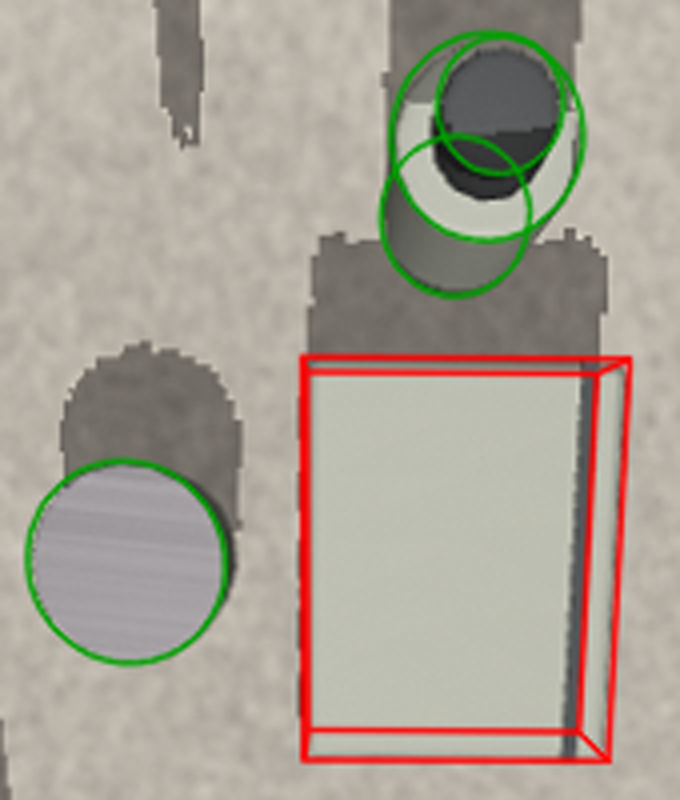

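Run:
```python
from h import *
k=Cam("scene");cv2.imwrite("pics/sf.png",k.img);crop(k,180,180,560,420,"sfc",2)
k=Cam("side");crop(k,160,160,460,460,"dfc",2)
```

```text
(no output)
```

View pics/sfc.png

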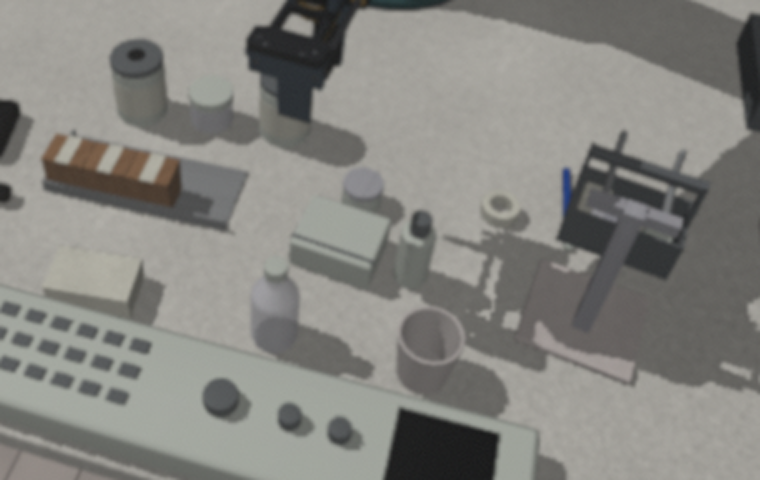

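View pics/dfc.png

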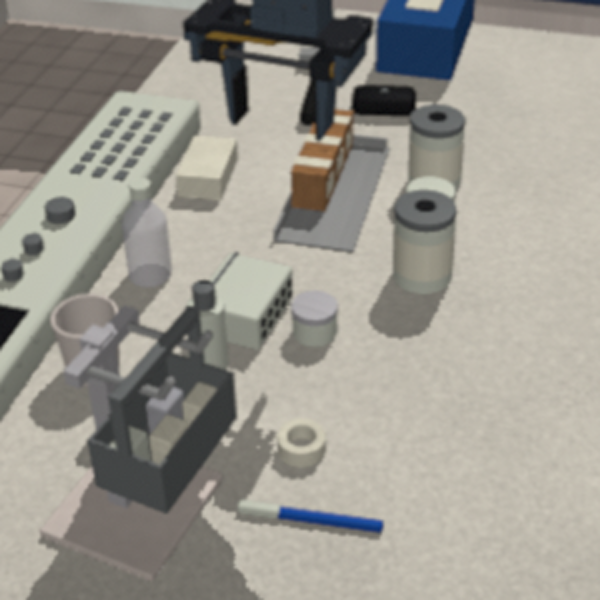

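Everything stands as asked: caddy on both prongs, three cartons in a tight row, jar, bottle and tub placed, and bystanders untouched. I'm handing it in.

```bash
python3 -c "
from station import manip
print(manip.sign_off())"
```

```text
the job is handed in; nothing more can be done
None
```

The job is done and handed in at about 64 s of the 210 s allowed.

- **Caddy:** it hangs by its bar on both prongs and was still hanging there in the last pictures.
- **Cartons:** three were present. They stand upright in one tight row from the far right corner, each pushed against the far lip and its neighbour (10–18 N felt). One carton had been knocked about 5 cm aside and was found again before I picked it up.
- **Jar:** it stands about 1 mm from the midpoint between the canisters by the wrist camera. The scene camera put it about 2.5 mm off in x, so the two views disagree slightly.
- **Bottle:** its gap to the head box measured between about 18 and 21 mm across my views (asked 20). It is centred on that face within about 0.5 mm.
- **Tub:** its gap measured about 19 mm (asked 20), and it is centred within about 0.5 mm.

**Order:** I moved the jar straight after the caddy, before the cartons, because it stood where the third carton had to go. The bystanders look untouched in the last pictures, and the arm was clear of everything at hand-in.

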